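# Put the rinsed gel-lab ware out to dry

## Task

The rinsed things have to air-dry: lift the loose cap off every jar that has one and set each cap flat into its own cell of the cap rack, lay each gel comb flat in its own lane of the comb tray, and hang the wire basket by its handle on the stand's hook, in any order. When everything is out, and not before, switch on the drying blower by pushing its toggle lever all the way over. Leave the jars standing upright about where they are, and leave the small dish and the amber vial alone.

Things in the scene. Friction and masses are not known exactly. Their poses are not given: they have to be found in the camera images.
- jar1: short clear-glass jar, 60 mm in diameter, standing upright; origin at the centre of its underside, z up. Shoulder at 46 mm, then a plain straight neck 37 mm in diameter up to 72 mm, no thread. 160 g, loose on the bench. All three jars are always there; some may already be open
- jar2: short clear-glass jar, 60 mm in diameter, standing upright; origin at the centre of its underside, z up. Shoulder at 46 mm, then a plain straight neck 37 mm in diameter up to 72 mm, no thread. 160 g, loose on the bench. All three jars are always there; some may already be open
- jar3: short clear-glass jar, 60 mm in diameter, standing upright; origin at the centre of its underside, z up. Shoulder at 46 mm, then a plain straight neck 37 mm in diameter up to 72 mm, no thread. 160 g, loose on the bench. All three jars are always there; some may already be open
- cap1: white ribbed plastic cap, a cup 48 mm in outer diameter and 26 mm tall, open below (inside 42 mm wide and 22 mm deep), 22 g; sits loosely over a jar's neck (2.5 mm play all round, not screwed) with its top at 76 mm. Origin at the centre of its open lower rim, 50 mm above the bench while on the jar, z towards its closed top. May be absent
- cap2: white ribbed plastic cap, a cup 48 mm in outer diameter and 26 mm tall, open below (inside 42 mm wide and 22 mm deep), 22 g; sits loosely over a jar's neck (2.5 mm play all round, not screwed) with its top at 76 mm. Origin at the centre of its open lower rim, 50 mm above the bench while on the jar, z towards its closed top. May be absent
- cap3: white ribbed plastic cap, a cup 48 mm in outer diameter and 26 mm tall, open below (inside 42 mm wide and 22 mm deep), 22 g; sits loosely over a jar's neck (2.5 mm play all round, not screwed) with its top at 76 mm. Origin at the centre of its open lower rim, 50 mm above the bench while on the jar, z towards its closed top. May be absent
- caprack: cap rack: fixed grey plastic tray 68 x 196 mm with a row of three square cells along its y axis; floor 4 mm thick, walls and partitions rise to 16 mm above the bench (12 mm above the floor). Cells are 58 x 59 mm inside, centred at y = -64, 0 and +64 mm (x = 0). Origin at the centre of its underside
- combtray: fixed grey tray 132 x 192 mm, origin at the centre of its underside: three lanes along its x axis, 116 x 42 mm inside, centred at y = -64, 0, +64 mm. Floor at 5 mm, end walls and ridges 10 mm higher; the ridges (22 mm thick between lanes, 10 mm outside) are broken in the middle of their length by 56 mm gaps for fingers
- comb1: white plastic gel comb lying flat: 100 mm long in x, 30 mm wide in y (15 mm solid back on the -y side, eight teeth on the +y side), 9 mm thick, 30 g. Origin at the middle of its underside, z up. May be absent
- comb2: white plastic gel comb lying flat: 100 mm long in x, 30 mm wide in y (15 mm solid back on the -y side, eight teeth on the +y side), 9 mm thick, 30 g. Origin at the middle of its underside, z up. May be absent
- comb3: white plastic gel comb lying flat: 100 mm long in x, 30 mm wide in y (15 mm solid back on the -y side, eight teeth on the +y side), 9 mm thick, 30 g. Origin at the middle of its underside, z up. May be absent
- basket: empty wire basket, 70 mm in x by 110 mm in y, rim at 45 mm, 160 g. A rigid handle arches over it: 6 mm uprights at y = +/-46 to 52 mm carry a black bar along y, 96 mm long, 14 mm thick in x, underside at 105 mm, top at 125 mm; below the bar an opening 60 mm high and 86 mm wide. Origin at the centre of its underside, z up
- basket_grip (a point): the middle of the underside of the basket's handle bar
- hookstand: fixed hook stand: base 140 x 100 x 12 mm, post (14 mm thick, 160 mm tall) at its origin, and a 10 mm thick arm along the stand's -x axis, its top at 160 mm, ending 105 mm from the post axis in an upturned lip 10 mm thick with its top at 183 mm. Origin at the centre of the base's underside
- hook_seat (a point): point on top of the hook's arm, 55 mm from the post axis, half way to the lip, where the handle bar should rest; axes as the stand's (-x towards the lip)
- blower: fixed drying blower: white box 120 x 120 mm, 45 mm tall, with black slots in front and a toggle lever on top. Origin at the centre of its underside; the lever swings in its x-z plane
- switch (a joint): the blower's toggle lever (10 mm rod on a pivot 67 mm above the bench over the middle of the blower, with a black ball 26 mm in diameter centred 70 mm from the pivot; moves under about 1 N at the ball): near 0 it leans 0.5 rad from upright towards the blower's -x side (off); pushed to +x it swings to its stop at 1.0 rad (on, leaning 0.5 rad the other way) and stays where it is left
- switch_tip (a point): the centre of the ball at the free end of the toggle lever, about 128 mm above the bench when off or on
- petri: small pale flat dish with a lid, 51 mm across, 14 mm tall, loose bystander; leave alone. Origin at the centre of its underside
- vial: amber vial with a black cap, 26 mm across, 52 mm tall, loose bystander; leave alone. Origin at the centre of its underside
There are look-alikes about, which are no part of the job. Leave any pink look-alike of the jar3 alone. What is shaped like the jar2 but green is not meant.

How it is judged:
On the way, in this order (a step that is already met when the one before it is completed fails the run):
1. every cap lies in a cell of the cap rack, every comb in a lane of the comb tray, and the basket hangs on the hook (x of basket_grip in the frame of hook_seat between -0.05 and 0.05 m and y of basket_grip in the frame of hook_seat between -0.045 and 0.045 m and z of basket_grip in the frame of hook_seat between -0.015 and 0.015 m and contact force between basket and hookstand above 0.4 N and ((x of cap1 in the frame of caprack between -0.012 and 0.012 m and y of cap1 in the frame of caprack between -0.076 and -0.052 m) or (x of cap1 in the frame of caprack between -0.012 and 0.012 m and y of cap1 in the frame of caprack between -0.012 and 0.012 m) or (x of cap1 in the frame of caprack between -0.012 and 0.012 m and y of cap1 in the frame of caprack between 0.052 and 0.076 m)) and ((z of cap1 in the frame of caprack between -0.0002 and 0.0082 m and angle between cap1's own z axis and vertical below 0.17 rad) or (z of cap1 in the frame of caprack between 0.0258 and 0.0342 m and angle between cap1's own z axis and vertical above 2.972 rad)) and ((x of cap2 in the frame of caprack between -0.012 and 0.012 m and y of cap2 in the frame of caprack between -0.076 and -0.052 m) or (x of cap2 in the frame of caprack between -0.012 and 0.012 m and y of cap2 in the frame of caprack between -0.012 and 0.012 m) or (x of cap2 in the frame of caprack between -0.012 and 0.012 m and y of cap2 in the frame of caprack between 0.052 and 0.076 m)) and ((z of cap2 in the frame of caprack between -0.0002 and 0.0082 m and angle between cap2's own z axis and vertical below 0.17 rad) or (z of cap2 in the frame of caprack between 0.0258 and 0.0342 m and angle between cap2's own z axis and vertical above 2.972 rad)) and ((x of cap3 in the frame of caprack between -0.012 and 0.012 m and y of cap3 in the frame of caprack between -0.076 and -0.052 m) or (x of cap3 in the frame of caprack between -0.012 and 0.012 m and y of cap3 in the frame of caprack between -0.012 and 0.012 m) or (x of cap3 in the frame of caprack between -0.012 and 0.012 m and y of cap3 in the frame of caprack between 0.052 and 0.076 m)) and ((z of cap3 in the frame of caprack between -0.0002 and 0.0082 m and angle between cap3's own z axis and vertical below 0.17 rad) or (z of cap3 in the frame of caprack between 0.0258 and 0.0342 m and angle between cap3's own z axis and vertical above 2.972 rad)) and ((x of comb1 in the frame of combtray between -0.015 and 0.015 m and y of comb1 in the frame of combtray between -0.079 and -0.049 m) or (x of comb1 in the frame of combtray between -0.015 and 0.015 m and y of comb1 in the frame of combtray between -0.015 and 0.015 m) or (x of comb1 in the frame of combtray between -0.015 and 0.015 m and y of comb1 in the frame of combtray between 0.049 and 0.079 m)) and angle between the x axis of each of comb1, comb2, comb3 and the x axis of combtray, either way round below 0.2 rad and ((z of comb1 in the frame of combtray between 0.0008 and 0.0092 m and angle between comb1's own z axis and vertical below 0.12 rad) or (z of comb1 in the frame of combtray between 0.0098 and 0.0182 m and angle between comb1's own z axis and vertical above 3.022 rad)) and ((x of comb2 in the frame of combtray between -0.015 and 0.015 m and y of comb2 in the frame of combtray between -0.079 and -0.049 m) or (x of comb2 in the frame of combtray between -0.015 and 0.015 m and y of comb2 in the frame of combtray between -0.015 and 0.015 m) or (x of comb2 in the frame of combtray between -0.015 and 0.015 m and y of comb2 in the frame of combtray between 0.049 and 0.079 m)) and ((z of comb2 in the frame of combtray between 0.0008 and 0.0092 m and angle between comb2's own z axis and vertical below 0.12 rad) or (z of comb2 in the frame of combtray between 0.0098 and 0.0182 m and angle between comb2's own z axis and vertical above 3.022 rad)) and ((x of comb3 in the frame of combtray between -0.015 and 0.015 m and y of comb3 in the frame of combtray between -0.079 and -0.049 m) or (x of comb3 in the frame of combtray between -0.015 and 0.015 m and y of comb3 in the frame of combtray between -0.015 and 0.015 m) or (x of comb3 in the frame of combtray between -0.015 and 0.015 m and y of comb3 in the frame of combtray between 0.049 and 0.079 m)) and ((z of comb3 in the frame of combtray between 0.0008 and 0.0092 m and angle between comb3's own z axis and vertical below 0.12 rad) or (z of comb3 in the frame of combtray between 0.0098 and 0.0182 m and angle between comb3's own z axis and vertical above 3.022 rad))), for 0.2 s.
2. then the blower's lever is pushed over (value of joint switch above 0.85 rad), for 0.2 s.
At the end, for the whole second after the job is handed in: Every cap flat in a rack cell, either way up, within 12 mm of its centre and 10 deg; every comb flat in a tray lane, within 15 mm and 11 deg; basket hanging by its bar from the hook; jars upright, within 60 mm of their places; lever beyond 0.85 rad; all at rest (all of step 1 and linear speed of each of cap1, cap2, cap3, comb1, comb2, comb3, basket below 0.05 m/s and angle between each of jar1, jar2, jar3's own z axis and vertical below 0.15 rad and distance of each of jar1, jar2, jar3 from where it was at the start of the episode below 0.06 m and value of joint switch above 0.85 rad); the robot touches nothing.
It fails at once if a bystander (dish, vial) is shifted by more than 50 mm (distance of any of petri, vial from where it was at the start of the episode above 0.05 m).
Of cap1, cap2, cap3 only 2 to 3 are there at a start; the rules pass over those that are not, and their reading is None.
Of comb1, comb2, comb3 only 2 to 3 are there at a start; the rules pass over those that are not, and their reading is None.
At some moment in a run one of comb1, comb2, comb3 may be knocked a few centimetres aside while the robot is not near it.
Once in a run the grip may slacken for a moment while it holds something.
It also fails if it takes over 210 s, if anything falls off the work surface, if the arm or the gripper's body presses on something with over 40 N, if the wrist force passes 120 N, or if a joint passes its speed limit or range.

## Robot

A 6-joint arm with a two-finger parallel gripper is mounted at the origin on the work surface. World frame = base frame: x ahead of the robot, y to its left, z up, the work surface at z = 0. Lengths are in m, angles in rad, forces in N, time in s.
With the tool pointing down it reaches from about 0.3 to 0.875 m from the base axis. Payload 4.2 kg.
Tool frame: the origin (TCP) lies at the very end of the fingers, on their centre line; the grasp point (between the pads) lies 19 mm behind it; x points along the fingers, y is the direction in which the jaws open and shut, and the axes are right-handed (so a half turn about x gives the same grasp; the last joint's range is limited). The gripper opens to 85 mm and grips with 20 to 120 N. Pads are 22 mm wide; open, the fingers measure 114 mm over their backs; the gripper's body (76 mm by 85 mm) begins 54 mm behind the grasp point. The pads swing forward as they close: fully open they stand 13 mm farther back than shut.
Start: joints at [1.097, 0.32, 1.565, -0, 1.257, -0.02], TCP at [0.252, 0.517, 0.231] pointing down, gripper open.
Joint ranges: [-3.11, 3.11], [-0.84, 2.01], [0.21, 2.61], [-1.34, 4.49], [0.05, 2.63], [-2.56, 2.56]. Speed limits (rad/s): [2.57, 2.57, 3.14, 3.14, 3.14, 3.14].

## Interface

Orientations are given as a 3x3 rotation matrix whose columns are the frame's x, y, z axes.
In Python, from workcell import * gives the robot as it stands.
- The arm moves only by the tool move_arm, never from a script. Its argument "targets" is a list of rows, each a list of 4 numbers: the shift along the tool's x, y, z normalised to -1 to 1, where 1 is 10 cm, then the turn about the tool's x normalised to -1 to 1, where 1 is 90 degrees. In form: [[dx, dy, dz, turn], ...]. A call has 1 to 12 rows; each row shifts and turns the pose as measured when the row begins, along the tool's axes as they then stand; what a row does not reach is not made up. A row lasts 1/8 s, in which the tool goes at most 62.5 mm and 10.7 degrees, less where a joint would pass 70% of its speed; a pose out of reach is approached as far as the arm can. A call with a number of a shift or a turn outside -1 to 1 is refused whole. A call with a gripper value outside its range is refused whole. "fingers" is the opening, from 0 (shut) to 1 (fully open), set as the call begins (left out, the last holds). The fingers move at their own pace and stop on an object; "newtons" is the grip in N (left out, the last holds). Time passes only in rows, so rows that do not move let the fingers close. It gives the time, the measured TCP pose, the force and the opening at its end, in the units of the state.
- read_state(): the state, without advancing time (a new reading comes with each control period).
- snapshot(name): name is "scene" or "top" or "wrist"; returns a dict with "pixels" (384x512x3 uint8, blue, green, red), "camera_matrix" (3x3 intrinsics, pixels), "k1" (the pictures are not rectified: a ray, as slopes to the right and down, at radius r is drawn at 1 + k1 r^2 times it, then the intrinsics apply), "T" (4x4, takes a point from camera to world coordinates). Camera axes: x right, y down, z forward; pixel columns grow to the right and rows downward; lengths in m; the calibration is good to about 2 mm. A picture is of the moment at which its call begins. There is no depth.
- job_done(): hands the job in, once; it reports no verdict.
The state is a dict: "time_s": time; "q": joint angles; "qvel": joint speeds; "joint_efforts": joint torques, N m; "tool_pos": TCP position; "tcp_rot": TCP orientation; "force": force on the tool from outside, world axes, zero at the start; "moment": the same for the moment, N m; "opening": opening from 0.0 (shut) to 1.0 (fully open).
Only numpy, scipy, OpenCV 4.12 (cv2) and the standard library are available. Lean on these libraries where they do the work, as an engineer would, in place of code of your own. Each camera call takes 0.05 s, during which the arm holds its last target.

## Working session

There is one attempt and no reset: what is moved stays moved. The work goes in short steps, Python scripts to look and compute and a tool call to move; the robot and the scene stay as the last step left them, time stands still between calls to the robot, and variables do not carry over. Pictures are saved under pics/ and viewed, and the job is handed in when it is done.

Besides the shell and the picture viewer there is one more tool, called after "Emit:" by a JSON object that holds its "fn" and its "kwargs". move_arm: Moves the arm, as the interface text tells. Scaled input: -1 to 1 covers 10 cm each way for a shift and 90 degrees each way for a turn. Its arguments: {"type":"object","properties":{"targets":{"type":"array","items":{"type":"array","items":{"type":"number"}}},"fingers":{"type":"number"},"newtons":{"type":"number"}},"required":["targets"]}

```bash
ls; mkdir -p pics; cat > h.py <<'E'
from workcell import *
import numpy as np, cv2
def shot(n,f):
    s=snapshot(n); cv2.imwrite(f'pics/{f}.png',s['pixels']); 
    import pickle; pickle.dump(s,open(f'pics/{f}.pkl','wb')); return s
def load(f):
    import pickle; return pickle.load(open(f'pics/{f}.pkl','rb'))
def ray(s,u,v):
    K=np.array(s['camera_matrix']);k1=s['k1']
    d=np.array([(u-K[0,2])/K[0,0],(v-K[1,2])/K[1,1]])
    p=d.copy()
    for _ in range(30): p=d/(1+k1*(p@p))
    T=np.array(s['T']); return T[:3,3],T[:3,:3]@np.array([p[0],p[1],1])
def onz(s,u,v,z):
    o,d=ray(s,u,v); t=(z-o[2])/d[2]; return o+t*d
def proj(s,P):
    T=np.array(s['T']);K=np.array(s['camera_matrix'])
    c=T[:3,:3].T@(np.array(P)-T[:3,3]); p=c[:2]/c[2]; p=p*(1+s['k1']*(p@p))
    return K[0,0]*p[0]+K[0,2],K[1,1]*p[1]+K[1,2]
def st():
    s=read_state(); print(round(s['time_s'],2),np.round(s['tool_pos'],4),'f',np.round(s['force'],1),'op',round(s['opening'],3)); print(np.round(s['tcp_rot'],3)); return s
E
python3 - <<'E'
from h import *
for n in ['scene','top','wrist']:
    s=shot(n,n+'0'); print(n,s['camera_matrix'],s['k1'],np.round(s['T'],3))
st()
E
```

```text
pics
scene [[481.05555727   0.         269.52150077]
 [  0.         481.05555727 191.03743638]
 [  0.           0.           1.        ]] -0.14364039866440534 [[-0.589  0.52  -0.619  1.593]
 [ 0.808  0.357 -0.468  0.861]
 [-0.022 -0.776 -0.631  1.144]
 [ 0.     0.     0.     1.   ]]
top [[355.91712395   0.         258.89109522]
 [  0.         355.91712395 192.86930942]
 [  0.           0.           1.        ]] -0.00458420169873382 [[ 0.012 -0.998  0.063  0.501]
 [-0.999 -0.014 -0.037  0.124]
 [ 0.037 -0.063 -0.997  1.094]
 [ 0.     0.     0.     1.   ]]
wrist [[321.66022619   0.         251.63689925]
 [  0.         321.66022619 189.42196283]
 [  0.           0.           1.        ]] -0.06481325060060396 [[ 0.439  0.863  0.25   0.189]
 [ 0.898 -0.421 -0.125  0.548]
 [-0.002  0.279 -0.96   0.373]
 [ 0.     0.     0.     1.   ]]
0.15 [0.2519 0.5165 0.2307] f [ 0.1 -0.  -0.3] op 0.996
[[-0.001  0.438  0.899]
 [-0.001  0.899 -0.438]
 [-1.    -0.001 -0.   ]]
```

```bash
python3 - <<'E'
import cv2
for n in ['scene0','top0']:
    i=cv2.imread(f'pics/{n}.png'); cv2.imwrite(f'pics/{n}_b.png',cv2.resize(i,(800,600),interpolation=cv2.INTER_CUBIC))
E
```

```text
(no output)
```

View pics/scene0_b.png

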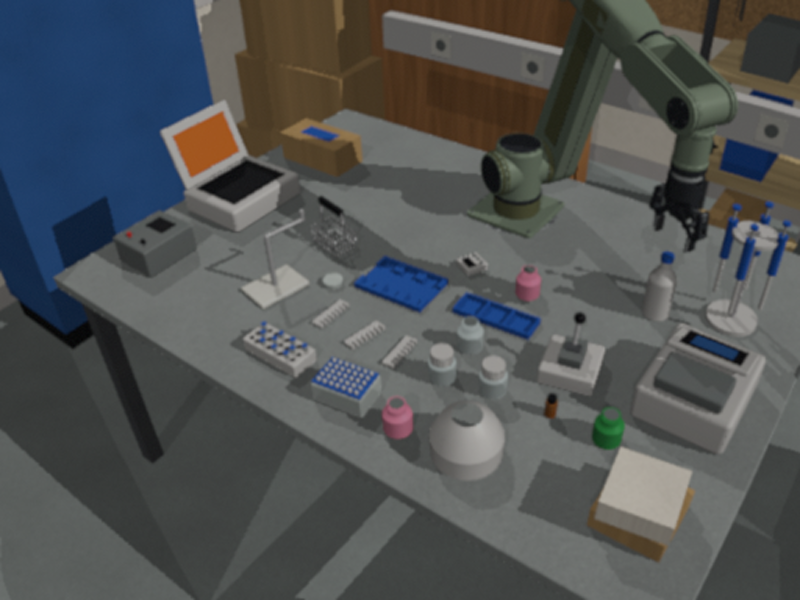

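View pics/top0_b.png

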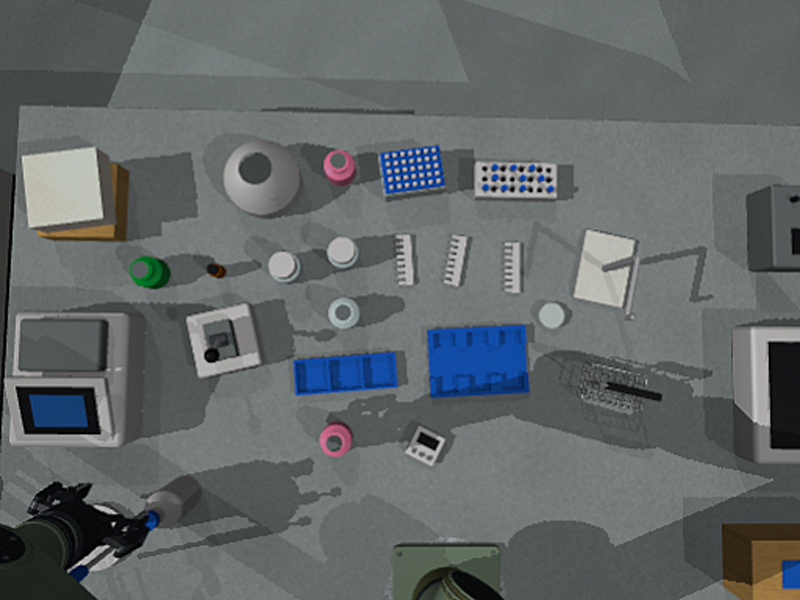

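View pics/wrist0.png

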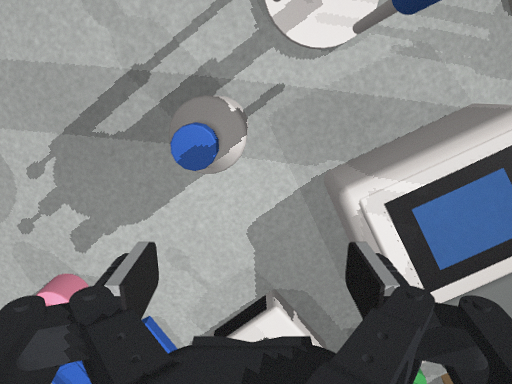

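```bash
python3 - <<'E'
from h import *
s=load('top0'); im=s['pixels']
hsv=cv2.cvtColor(im,cv2.COLOR_BGR2HSV)
def rects(mask,zs,amin,tag):
    mask=cv2.morphologyEx(mask,cv2.MORPH_CLOSE,np.ones((3,3)))
    cs,_=cv2.findContours(mask,cv2.RETR_EXTERNAL,cv2.CHAIN_APPROX_NONE)
    for c in cs:
        if cv2.contourArea(c)<amin: continue
        m=cv2.minAreaRect(c); (u,v)=m[0]
        if not(110<u<480 and 130<v<300): continue
        W=np.array([onz(s,*p,zs)[:2] for p in cv2.boxPoints(m)])
        e1=W[1]-W[0];e2=W[2]-W[1]
        print(tag,np.round(m[0],1),'W',np.round(W.mean(0),4),'sides',np.round([np.linalg.norm(e1),np.linalg.norm(e2)],4),'ang',np.round(np.degrees([np.arctan2(e1[1],e1[0]),np.arctan2(e2[1],e2[0])]),1))
blue=cv2.inRange(hsv,(100,120,50),(130,255,255))
rects(blue,0.014,300,'blue')
white=cv2.inRange(hsv,(0,0,150),(180,60,255))
rects(white,0.009,60,'white@9mm'); rects(white,0.076,60,'white@76')
dark=cv2.inRange(hsv,(0,0,0),(180,255,40))
rects(dark,0.125,25,'dark@125')
big=cv2.resize(im[140:270,320:470],None,fx=5,fy=5,interpolation=cv2.INTER_CUBIC); cv2.imwrite('pics/hk0.png',big)
big=cv2.resize(im[140:290,110:350],None,fx=3.3,fy=3.3,interpolation=cv2.INTER_CUBIC); cv2.imwrite('pics/mid0.png',big)
E
```

```text
blue [220.6 238.7] W [0.4307 0.1979] sides [0.1976 0.0693] ang [ -84.8 -174.6]
blue [305.6 230.7] W [ 0.4574 -0.0589] sides [0.1942 0.1335] ang [ -86.3 -177.1]
white@9mm [271.5 285. ] W [0.293  0.0431] sides [0.0572 0.0568] ang [ -26.3 -115.9]
white@9mm [141.9 217.7] W [0.491  0.4356] sides [0.119  0.1184] ang [ -76.3 -165.8]
white@9mm [353.  201.5] W [ 0.548  -0.2063] sides [0.0465 0.0457] ang [ -45.  -134.5]
white@9mm [218.3 200.2] W [0.5465 0.2076] sides [0.0514 0.0561] ang [ -72.4 -162.4]
white@9mm [179.8 170.3] W [0.6361 0.3263] sides [0.0482 0.058 ] ang [ -76.3 -166.2]
white@9mm [327.5 170.5] W [ 0.643 -0.127] sides [0.0281 0.0965] ang [-88.9 179.9]
white@9mm [218.5 161. ] W [0.6666 0.2094] sides [0.052  0.0556] ang [ -88.9 -179. ]
white@9mm [290.9 166. ] W [ 0.655  -0.0134] sides [0.0987 0.028 ] ang [ -9.6 -99. ]
white@9mm [258.5 165.5] W [0.6549 0.0867] sides [0.0277 0.0959] ang [ -88.9 -179.4]
white@9mm [386.2 171.4] W [ 0.6433 -0.3113] sides [0.1401 0.0992] ang [-11.4 -99.8]
white@76 [271.5 285. ] W [0.3059 0.0481] sides [0.0537 0.0533] ang [ -26.3 -115.9]
white@76 [141.9 2
[... 361 characters left out ...]
ides [0.0264 0.0905] ang [-88.9 179.9]
white@76 [218.5 161. ] W [0.6564 0.2041] sides [0.0487 0.0522] ang [ -88.9 -179. ]
white@76 [290.9 166. ] W [ 0.6455 -0.0049] sides [0.0926 0.0263] ang [ -9.6 -99. ]
white@76 [258.5 165.5] W [0.6454 0.089 ] sides [0.026 0.09 ] ang [ -88.9 -179.4]
white@76 [386.2 171.4] W [ 0.6346 -0.2844] sides [0.1314 0.0931] ang [-11.4 -99.8]
dark@125 [273.5 282. ] W [0.3233 0.0465] sides [0.0155 0.0338] ang [ -26.4 -115.9]
dark@125 [405.6 250.1] W [ 0.4112 -0.3165] sides [0.0133 0.0978] ang [ -14.9 -103.3]
dark@125 [135. 227.] W [0.4668 0.42  ] sides [0.0212 0.0214] ang [ -89.4 -178.1]
dark@125 [138.  171.5] W [0.6165 0.4169] sides [0.0268 0.0136] ang [ -89.1 -178.1]
```

View pics/hk0.png

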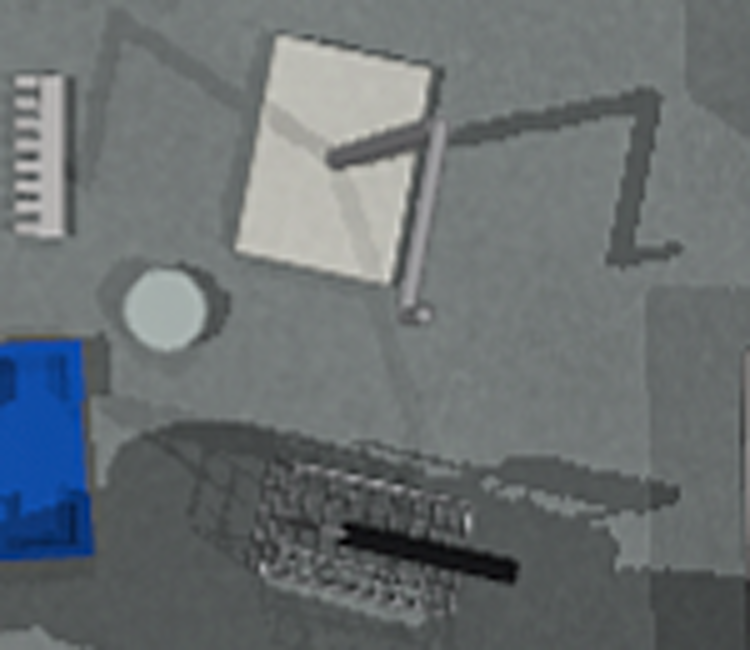

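View pics/mid0.png

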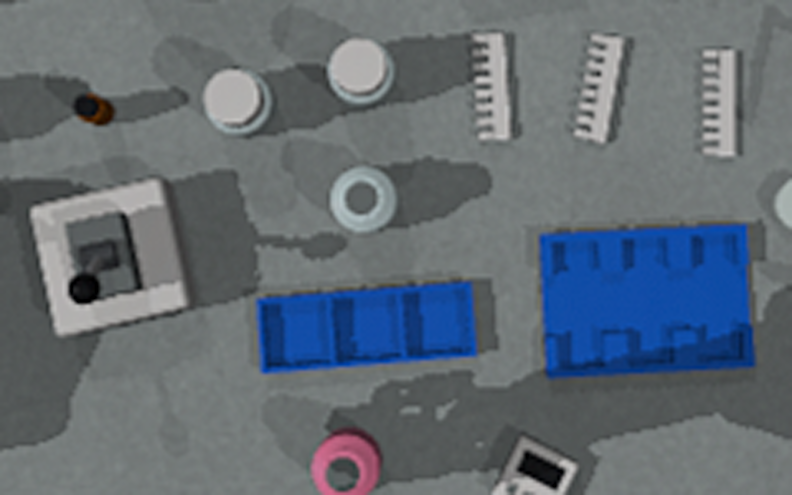

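```bash
cat >> h.py <<'E'
def go(p,yaw=None):
    """print shift in tool axes (units of 10cm) and turn (units 90deg), applied after turn"""
    s=read_state();R=np.array(s['tcp_rot']);t=np.array(s['tool_pos'])
    y0=np.degrees(np.arctan2(R[1,1],R[0,1]))
    tr=0 if yaw is None else (y0-yaw+90)%180-90
    a=np.radians(y0-tr);d=np.array(p)-t
    ty=np.array([np.cos(a),np.sin(a),0]);tz=np.array([np.sin(a),-np.cos(a),0])
    print('t',round(s['time_s'],2),'pos',np.round(t,4),'yaw',round(y0,1),'q',np.round(s['q'],2),'op',round(s['opening'],3),'f',np.round(s['force'],1))
    print('  d_tool(after turn) x %.3f y %.3f z %.3f  turn %.3f | now-frame y %.3f z %.3f'%(-d[2]*10,d@ty*10,d@tz*10,tr/90,d@R[:,1]*10,d@R[:,2]*10))
E
```

Emit:
{"fn": "move_arm", "kwargs": {"targets": [[-0.2, 0, 0, 0.11], [-0.2, 0, 0, 0.11], [-0.2, 0, 0, 0.11], [-0.2, 0, 0, 0.11], [-0.2, 0, 0, 0.11], [0, 0, 0, 0.11], [0, 0, 0, 0]]}}

```text
time_s: 1.02
tool_pos: [0.2514, 0.5155, 0.3308]
tcp_rot: [[-0.004, 0.999, 0.048], [-0.007, 0.048, -0.999], [-1.0, -0.004, 0.007]]
force: [-0.3, 0.1, -0.2]
opening: 1.004
```

```bash
python3 -c "
from h import *
go([0.628,0.314,0.25],5)"
```

```text
t 1.02 pos [0.2514 0.5155 0.3308] yaw 2.7 q [1.1  0.28 1.38 0.   1.49 1.05] op 1.004 f [-0.3  0.1 -0.2]
  d_tool(after turn) x 0.808 y 3.576 z 2.336  turn -0.025 | now-frame y 3.668 z 2.188
```

Emit:
{"fn": "move_arm", "kwargs": {"targets": [[0, 0.52, 0.31, 0], [0, 0.52, 0.31, 0], [0, 0.52, 0.31, 0], [0, 0.52, 0.31, 0], [0, 0.52, 0.31, 0], [0.2, 0.52, 0.31, 0], [0.4, 0.52, 0.31, 0], [0.2, 0, 0, -0.02], [0, 0, 0, 0]]}}

```text
time_s: 2.15
tool_pos: [0.6263, 0.3199, 0.2493]
tcp_rot: [[-0.01, 0.994, 0.112], [-0.01, 0.112, -0.994], [-1.0, -0.011, 0.009]]
force: [-0.1, 0.2, 0.5]
opening: 0.998
```

```bash
python3 -c "
from h import *
go([0.628,0.314,0.25],5); shot('wrist','w1')"
```

```text
t 2.15 pos [0.6263 0.3199 0.2493] yaw 6.4 q [ 0.46  0.53  1.18 -0.    1.44  0.35] op 0.998 f [-0.1  0.2  0.5]
  d_tool(after turn) x -0.007 y 0.011 z 0.060  turn 0.016 | now-frame y 0.010 z 0.061
```

View pics/w1.png

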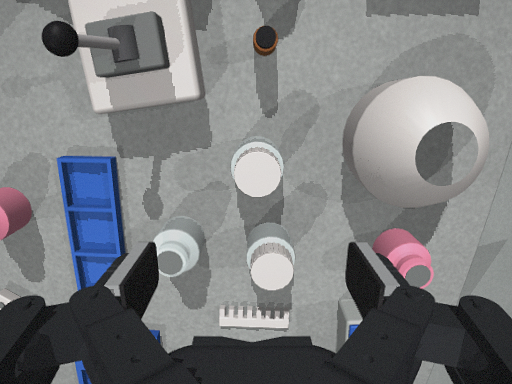

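```bash
cat >> h.py <<'E'
def comps(s,lo,hi,z,amin=100,amax=1e9,show=True):
    hsv=cv2.cvtColor(s['pixels'],cv2.COLOR_BGR2HSV)
    m=cv2.inRange(hsv,lo,hi); out=[]
    cs,_=cv2.findContours(m,cv2.RETR_EXTERNAL,cv2.CHAIN_APPROX_NONE)
    for c in cs:
        a=cv2.contourArea(c)
        if a<amin or a>amax: continue
        W=np.array([onz(s,float(p[0][0]),float(p[0][1]),z)[:2] for p in c],np.float32)
        r=cv2.minAreaRect(W); bx=cv2.boxPoints(r); e1=bx[1]-bx[0];e2=bx[2]-bx[1]
        L=e1 if np.linalg.norm(e1)>np.linalg.norm(e2) else e2
        an=(np.degrees(np.arctan2(L[1],L[0]))+90)%180-90
        (cx,cy),rad=cv2.minEnclosingCircle(W)
        px=c.reshape(-1,2).mean(0)
        print('px',np.round(px),'a',a,'rect',np.round(r[0],4),np.round(sorted(r[1]),4),'longyaw %.1f'%an,'circ',np.round([cx,cy,rad],4))
        out.append((r,W))
    return out
E
python3 - <<'E'
from h import *
s=load('w1')
for v in (170,190,200):
    print(v);comps(s,(0,0,v),(180,30,255),0.076,300)
for p in [(258,170),(272,268)]: print(s['pixels'][p[1],p[0]], s['pixels'][p[1]-24,p[0]])
E
```

```text
170
px [250. 317.] a 850.0 rect [0.6473 0.1422] [0.0291 0.082 ] longyaw 4.5 circ [0.6471 0.1398 0.0424]
px [271. 263.] a 1975.5 rect [0.6576 0.2141] [0.0518 0.0649] longyaw -83.4 circ [0.6584 0.2142 0.0333]
px [175. 255.] a 1069.0 rect [0.5538 0.2153] [0.048  0.0575] longyaw -79.0 circ [0.5494 0.2137 0.0306]
px [257. 168.] a 2201.5 rect [0.6296 0.3187] [0.0531 0.0556] longyaw 69.4 circ [0.6297 0.3183 0.0287]
px [425. 126.] a 6775.5 rect [0.793  0.3776] [0.0982 0.1256] longyaw -31.3 circ [0.7902 0.3743 0.0678]
px [94. 80.] a 875.5 rect [0.4671 0.3898] [0.0201 0.06  ] longyaw -75.6 circ [0.4677 0.3901 0.0311]
px [144.  31.] a 3875.0 rect [0.5041 0.4185] [0.0867 0.119 ] longyaw 4.4 circ [0.5041 0.4211 0.0721]
190
px [251. 318.] a 720.0 rect [0.6474 0.1399] [0.0243 0.0818] longyaw 4.3 circ [0.6473 0.138  0.0416]
px [270. 258.] a 1454.5 rect [0.6576 0.2141] [0.0517 0.0649] longyaw -83.4 circ [0.6583 0.2142 0.0329]
px [178. 249.] a 784.0 rect [0.5531 0.2199] [0.0452 0.051 ] longyaw -49.3 circ [0.5514 0.2149 0.0282]
px [257. 169.] a 2164.0 rect [0.6304 0.3182] [0.0522 0.0557] longyaw -83.5 
[... 502 characters left out ...]
w 22.9 circ [0.6603 0.2051 0.0239]
px [175. 246.] a 615.5 rect [0.5515 0.2225] [0.0421 0.0467] longyaw -31.4 circ [0.551  0.2173 0.0258]
px [260. 168.] a 2109.5 rect [0.63   0.3181] [0.0513 0.0557] longyaw -83.4 circ [0.6301 0.3181 0.0283]
px [425. 115.] a 4453.5 rect [0.7937 0.3937] [0.0789 0.0973] longyaw 23.8 circ [0.7924 0.3883 0.0573]
px [95. 80.] a 712.0 rect [0.4677 0.3901] [0.0184 0.0577] longyaw -75.7 circ [0.4679 0.3903 0.0298]
px [176.  43.] a 1871.0 rect [0.5441 0.4224] [0.0229 0.0847] longyaw -76.0 circ [0.5454 0.4222 0.0431]
px [103.   9.] a 975.0 rect [0.4797 0.4457] [0.0285 0.0719] longyaw 4.2 circ [0.4793 0.451  0.0371]
[216 219 222] [217 219 213]
[214 217 221] [152 155 157]
```

Emit:
{"fn": "move_arm", "kwargs": {"targets": [[0.3, 0.02, 0.055, 0.01], [0.5, 0, 0, 0], [0.5, 0, 0, 0], [0.4, 0, 0, 0], [0.2, 0, 0, 0], [0, 0, 0, 0]], "fingers": 1, "newtons": 40}}

```text
time_s: 2.95
tool_pos: [0.6308, 0.3201, 0.0666]
tcp_rot: [[0.009, 0.994, 0.107], [-0.001, 0.108, -0.994], [-1.0, 0.009, 0.002]]
force: [0.8, 0.1, 0.0]
opening: 1.001
```

```bash
python3 -c "
from h import *
go([0.629,0.3145,0.058],5); shot('wrist','w2')"
```

```text
t 2.95 pos [0.6308 0.3201 0.0666] yaw 6.2 q [ 0.46  0.64  1.45 -0.01  1.04  0.35] op 1.001 f [0.8 0.1 0. ]
  d_tool(after turn) x 0.086 y -0.023 z 0.054  turn 0.013 | now-frame y -0.025 z 0.053
```

View pics/w2.png

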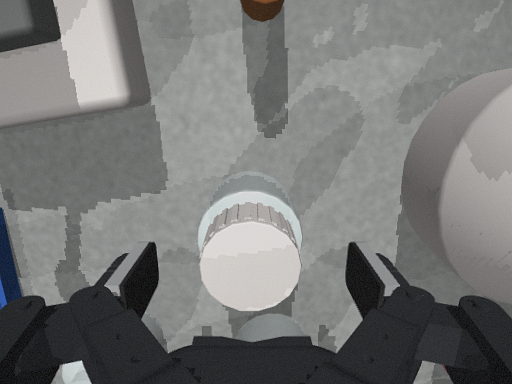

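```bash
python3 -c "
from h import *
s=load('w2'); print(onz(s,250,266,.076))
comps(s,(0,0,200),(180,30,255),0.076,2000)"
```

```text
[0.63102852 0.31473739 0.076     ]
px [250. 266.] a 6820.0 rect [0.631  0.3137] [0.0461 0.0471] longyaw -81.2 circ [0.631  0.3136 0.0238]
px [90. 54.] a 3634.0 rect [0.5575 0.4008] [0.0187 0.037 ] longyaw -75.3 circ [0.5576 0.4006 0.0201]
```

Emit:
{"fn": "move_arm", "kwargs": {"targets": [[0.08, -0.02, 0.05, 0], [0, 0, 0, 0]]}}

```text
time_s: 3.25
tool_pos: [0.6315, 0.3162, 0.063]
tcp_rot: [[0.016, 0.994, 0.109], [0.002, 0.109, -0.994], [-1.0, 0.016, -0.001]]
force: [-1.0, -1.1, 0.4]
opening: 1.0
```

Emit:
{"fn": "move_arm", "kwargs": {"targets": [[0.05, 0, 0.03, 0], [0.03, 0, 0, 0], [0, 0, 0, 0]]}}

```text
time_s: 3.62
tool_pos: [0.6328, 0.3132, 0.0562]
tcp_rot: [[0.019, 0.994, 0.108], [0.004, 0.108, -0.994], [-1.0, 0.019, -0.002]]
force: [-0.6, 0.3, 1.2]
opening: 1.0
```

Emit:
{"fn": "move_arm", "kwargs": {"targets": [[0, 0, 0, 0], [0, 0, 0, 0], [0, 0, 0, 0], [0, 0, 0, 0]], "fingers": 0, "newtons": 40}}

```text
time_s: 4.12
tool_pos: [0.633, 0.3133, 0.0568]
tcp_rot: [[0.019, 0.994, 0.109], [0.004, 0.108, -0.994], [-1.0, 0.02, -0.002]]
force: [-1.2, 0.8, 0.4]
opening: 0.563
```

Emit:
{"fn": "move_arm", "kwargs": {"targets": [[-0.2, 0, 0, 0], [-0.4, 0, 0, 0], [-0.5, 0, 0, 0], [-0.2, 0, 0, 0]]}}

```text
time_s: 4.62
tool_pos: [0.6293, 0.3122, 0.1862]
tcp_rot: [[0.013, 0.994, 0.109], [0.001, 0.109, -0.994], [-1.0, 0.013, 0.001]]
force: [1.1, 0.2, -0.6]
opening: 0.564
```

```bash
python3 -c "
from h import *
go([0.425,0.262,0.16],5); shot('wrist','w3')"
```

```text
t 4.62 pos [0.6293 0.3122 0.1862] yaw 6.2 q [ 0.45  0.54  1.32 -0.01  1.27  0.34] op 0.564 f [ 1.1  0.2 -0.6]
  d_tool(after turn) x 0.262 y -2.079 z 0.322  turn 0.014 | now-frame y -2.088 z 0.277
```

View pics/w3.png

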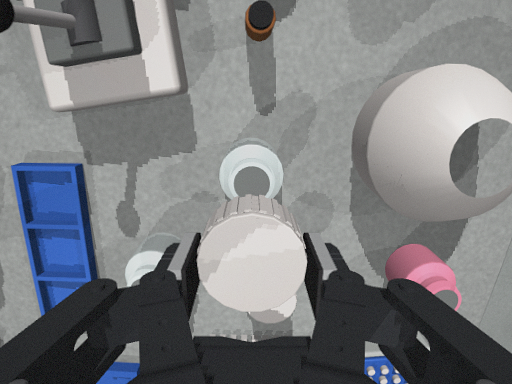

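Cap A is in the fingers (px 250,262) and its jar stands open behind (252,175). Move over the rack.

Emit:
{"fn": "move_arm", "kwargs": {"targets": [[0, -0.5, 0.07, 0], [0, -0.5, 0.07, 0], [0, -0.5, 0.07, 0], [0, -0.5, 0.07, 0], [0, -0.08, 0, 0], [0, 0, 0, 0]]}}

```text
time_s: 5.42
tool_pos: [0.4196, 0.2599, 0.1796]
tcp_rot: [[0.013, 0.994, 0.108], [0.001, 0.108, -0.994], [-1.0, 0.013, 0.001]]
force: [0.6, 0.8, -0.3]
opening: 0.563
```

```bash
python3 -c "
from h import *
go([0.425,0.262,0.10],5); s=shot('wrist','w4')
comps(s,(100,120,40),(130,255,255),0.016,800)"
```

```text
t 5.42 pos [0.4196 0.2599 0.1796] yaw 6.2 q [ 0.54  0.23  1.83 -0.01  1.07  0.43] op 0.563 f [ 0.6  0.8 -0.3]
  d_tool(after turn) x 0.796 y 0.055 z -0.017  turn 0.014 | now-frame y 0.045 z -0.016
px [253. 169.] a 4368.5 rect [0.4239 0.2602] [0.0678 0.0731] longyaw -84.9 circ [0.4235 0.2594 0.049 ]
```

View pics/w4.png

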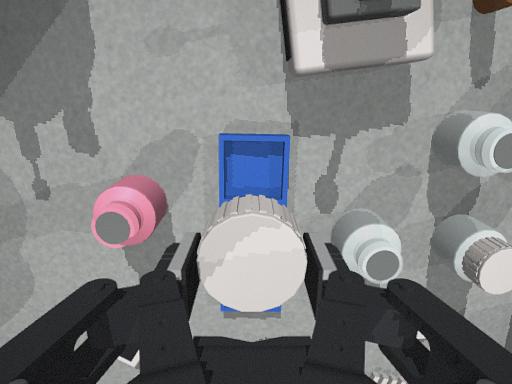

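```bash
python3 -c "
from h import *
s=load('w4')
a=onz(s,219,134.5,.016);b=onz(s,290,134.5,.016);print(a,b)
m=(a+b)/2; d=(b-a)/np.linalg.norm(b-a); n=np.array([d[1],-d[0],0]); print(m+n*0.034, m+n*.098, m+n*.162, np.degrees(np.arctan2(d[1],d[0])),np.linalg.norm(b-a))"
```

```text
[0.38767927 0.29214452 0.016     ] [0.45459213 0.29930078 0.016     ]
[0.42475135 0.26191545 0.016     ] [0.43155727 0.19827836 0.016     ] [0.43836319 0.13464127 0.016     ] 6.104519525419754 0.06729444122182913
```

Emit:
{"fn": "move_arm", "kwargs": {"targets": [[0.2, 0.05, -0.02, 0], [0.4, 0, 0, 0], [0.4, 0, 0, 0], [0.25, 0, 0, 0], [0, 0, 0, 0]]}}

```text
time_s: 6.1
tool_pos: [0.4363, 0.2661, 0.0505]
tcp_rot: [[0.02, 0.994, 0.106], [0.004, 0.106, -0.994], [-1.0, 0.02, -0.002]]
force: [-0.1, 0.3, -0.0]
opening: 0.566
```

```bash
python3 -c "
from h import *
go([0.4248,0.262,0.016],5)"
```

```text
t 6.1 pos [0.4363 0.2661 0.0505] yaw 6.1 q [ 0.53  0.4   1.97 -0.01  0.75  0.43] op 0.566 f [-0.1  0.3 -0. ]
  d_tool(after turn) x 0.345 y -0.118 z 0.031  turn 0.012 | now-frame y -0.126 z 0.029
```

Emit:
{"fn": "move_arm", "kwargs": {"targets": [[0, -0.13, 0.03, 0], [0.1, -0.03, 0, 0], [0.1, -0.02, 0, 0], [0, 0, 0, 0]]}}

```text
time_s: 6.6
tool_pos: [0.4207, 0.2623, 0.0313]
tcp_rot: [[0.025, 0.994, 0.106], [0.007, 0.105, -0.994], [-1.0, 0.025, -0.004]]
force: [1.3, -0.8, -0.1]
opening: 0.564
```

```bash
python3 -c "
from h import *
go([0.4248,0.262,0.016],5)"
```

```text
t 6.6 pos [0.4207 0.2623 0.0313] yaw 6.1 q [ 0.54  0.41  2.02 -0.01  0.68  0.44] op 0.564 f [ 1.3 -0.8 -0.1]
  d_tool(after turn) x 0.153 y 0.041 z 0.006  turn 0.012 | now-frame y 0.037 z 0.008
```

Emit:
{"fn": "move_arm", "kwargs": {"targets": [[0.08, 0.03, 0.01, 0], [0.08, 0, 0, 0], [0, 0, 0, 0]]}}

```text
time_s: 6.98
tool_pos: [0.4251, 0.262, 0.0146]
tcp_rot: [[0.026, 0.994, 0.106], [0.008, 0.105, -0.994], [-1.0, 0.027, -0.005]]
force: [-0.2, -0.2, -1.0]
opening: 0.564
```

```bash
python3 -c "
from h import *
go([0.4248,0.262,0.016],5)"
```

```text
t 6.97 pos [0.4251 0.262  0.0146] yaw 6.1 q [ 0.53  0.44  2.03 -0.01  0.64  0.44] op 0.564 f [-0.2 -0.2 -1. ]
  d_tool(after turn) x -0.014 y -0.003 z -0.000  turn 0.012 | now-frame y -0.002 z -0.000
```

Emit:
{"fn": "move_arm", "kwargs": {"targets": [[0, 0, 0, 0], [0, 0, 0, 0], [0, 0, 0, 0]], "fingers": 0.85}}

```text
time_s: 7.35
tool_pos: [0.4255, 0.2622, 0.0148]
tcp_rot: [[0.027, 0.994, 0.106], [0.008, 0.105, -0.994], [-1.0, 0.027, -0.005]]
force: [-0.3, 1.0, 0.7]
opening: 0.849
```

Emit:
{"fn": "move_arm", "kwargs": {"targets": [[-0.3, 0, 0, 0], [-0.5, 0, 0, 0], [-0.5, 0, 0, 0], [0, 0, 0, 0]]}}

```text
time_s: 7.85
tool_pos: [0.4219, 0.2613, 0.1488]
tcp_rot: [[0.027, 0.994, 0.106], [0.008, 0.105, -0.994], [-1.0, 0.027, -0.005]]
force: [-0.1, -0.1, -0.2]
opening: 0.848
```

```bash
python3 -c "
from h import *
go([0.660,0.205,0.16],5); s=shot('wrist','w5')"
```

```text
t 7.85 pos [0.4219 0.2613 0.1488] yaw 6.1 q [ 0.54  0.26  1.88 -0.01  0.97  0.43] op 0.848 f [-0.1 -0.1 -0.2]
  d_tool(after turn) x -0.112 y 2.323 z 0.768  turn 0.012 | now-frame y 2.310 z 0.810
```

View pics/w5.png

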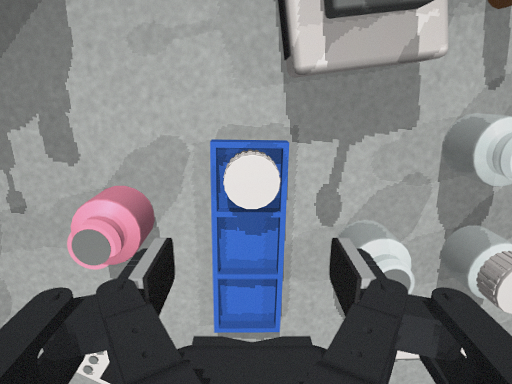

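Emit:
{"fn": "move_arm", "kwargs": {"targets": [[0, 0.46, 0.16, 0], [0, 0.46, 0.16, 0], [0, 0.46, 0.16, 0], [0, 0.46, 0.16, 0], [0, 0.46, 0.16, 0], [0, 0, 0, 0]], "fingers": 1}}

```text
time_s: 8.65
tool_pos: [0.6586, 0.2017, 0.1388]
tcp_rot: [[0.005, 0.994, 0.107], [-0.0, 0.107, -0.994], [-1.0, 0.005, 0.001]]
force: [-0.6, -0.1, 0.5]
opening: 0.998
```

```bash
python3 -c "
from h import *
s=shot('wrist','w6');go([0.660,0.205,0.057],5)
comps(s,(0,0,200),(180,30,255),0.076,1000)"
```

```text
t 8.7 pos [0.6565 0.2022 0.1386] yaw 6.2 q [ 0.28  0.56  1.42 -0.    1.17  0.17] op 1.001 f [-0.7  0.1 -0.5]
  d_tool(after turn) x 0.816 y 0.037 z -0.025  turn 0.013 | now-frame y 0.036 z -0.024
px [229. 292.] a 1624.0 rect [0.6524 0.132 ] [0.0222 0.0746] longyaw 4.6 circ [0.6524 0.1317 0.0384]
px [255. 192.] a 4704.5 rect [0.6591 0.2098] [0.0488 0.0559] longyaw -84.0 circ [0.6597 0.2098 0.0285]
px [100. 174.] a 1451.0 rect [0.5521 0.2111] [0.0385 0.0548] longyaw 51.8 circ [0.5568 0.2074 0.0275]
px [226.  28.] a 1321.0 rect [0.6331 0.3099] [0.0299 0.0485] longyaw 5.9 circ [0.6329 0.3105 0.0246]
```

View pics/w6.png

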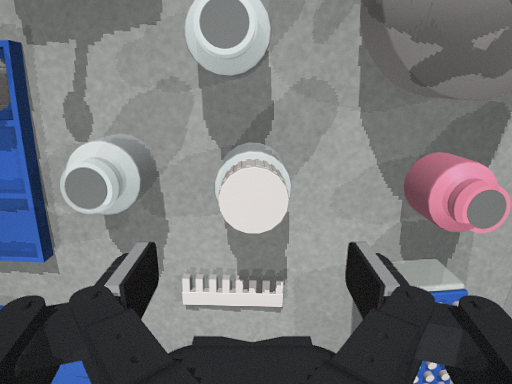

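Emit:
{"fn": "move_arm", "kwargs": {"targets": [[0, 0.03, -0.04, 0], [0.4, 0, 0, 0], [0.4, 0, 0, 0], [0, 0, 0, 0]]}}

```text
time_s: 9.2
tool_pos: [0.654, 0.2093, 0.0562]
tcp_rot: [[-0.002, 0.994, 0.112], [-0.001, 0.112, -0.994], [-1.0, -0.002, 0.0]]
force: [0.2, 0.2, 0.1]
opening: 1.004
```

```bash
python3 -c "
from h import *
s=shot('wrist','w7');go([0.660,0.206,0.057],5)
comps(s,(0,0,200),(180,30,255),0.076,3000)"
```

```text
t 9.25 pos [0.6556 0.2098 0.0585] yaw 6.4 q [0.29 0.63 1.5  0.   1.01 0.18] op 0.998 f [ 0.  -0.4  0.4]
  d_tool(after turn) x 0.015 y 0.040 z 0.041  turn 0.016 | now-frame y 0.039 z 0.042
px [264. 275.] a 7769.5 rect [0.6604 0.2049] [0.0463 0.0467] longyaw -83.7 circ [0.6604 0.2047 0.0237]
```

Emit:
{"fn": "move_arm", "kwargs": {"targets": [[0.02, 0.05, 0.04, 0], [0, 0, 0.01, 0], [0, 0, 0, 0]]}}

```text
time_s: 9.62
tool_pos: [0.6637, 0.2064, 0.0618]
tcp_rot: [[0.01, 0.994, 0.113], [0.003, 0.113, -0.994], [-1.0, 0.01, -0.002]]
force: [0.1, 0.9, 0.1]
opening: 1.002
```

Emit:
{"fn": "move_arm", "kwargs": {"targets": [[0, 0, 0, 0], [0, 0, 0, 0], [0, 0, 0, 0], [0, 0, 0, 0]], "fingers": 0}}

```text
time_s: 10.12
tool_pos: [0.6638, 0.2063, 0.0634]
tcp_rot: [[0.011, 0.994, 0.112], [0.004, 0.112, -0.994], [-1.0, 0.011, -0.002]]
force: [-0.6, -0.5, 0.0]
opening: 0.546
```

Emit:
{"fn": "move_arm", "kwargs": {"targets": [[-0.2, 0, 0, 0], [-0.4, 0, 0, 0], [-0.5, 0, 0, 0], [0, 0, 0, 0]]}}

```text
time_s: 10.62
tool_pos: [0.6626, 0.206, 0.1742]
tcp_rot: [[0.009, 0.994, 0.112], [0.003, 0.112, -0.994], [-1.0, 0.009, -0.002]]
force: [0.2, -0.4, 0.0]
opening: 0.544
```

```bash
python3 -c "
from h import *
go([0.4316,0.198,0.16],5)"
```

```text
t 10.62 pos [0.6626 0.206  0.1742] yaw 6.4 q [0.28 0.54 1.36 0.   1.24 0.17] op 0.544 f [ 0.2 -0.4  0. ]
  d_tool(after turn) x 0.142 y -2.308 z -0.122  turn 0.016 | now-frame y -2.306 z -0.180
```

Emit:
{"fn": "move_arm", "kwargs": {"targets": [[0, -0.46, -0.03, 0], [0, -0.46, -0.03, 0], [0, -0.46, -0.03, 0], [0, -0.46, -0.03, 0], [0, -0.46, -0.03, 0], [0, 0, 0, 0]]}}

```text
time_s: 11.38
tool_pos: [0.4228, 0.1933, 0.1649]
tcp_rot: [[0.001, 0.994, 0.111], [0.0, 0.111, -0.994], [-1.0, 0.001, -0.0]]
force: [1.1, 0.2, -0.2]
opening: 0.543
```

```bash
python3 -c "
from h import *
s=shot('wrist','w8');go([0.4316,0.198,0.05],5)"
```

```text
t 11.43 pos [0.4249 0.1938 0.1652] yaw 6.4 q [ 0.4   0.21  1.9  -0.    1.03  0.29] op 0.544 f [ 0.6 -0.5 -0.6]
  d_tool(after turn) x 1.152 y 0.070 z -0.036  turn 0.015 | now-frame y 0.068 z -0.034
```

View pics/w8.png

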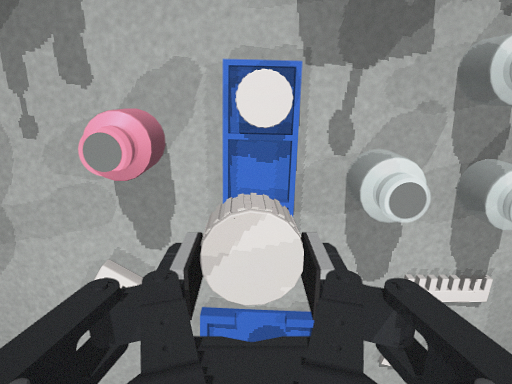

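```bash
python3 -c "
from h import *
s=load('w8');comps(s,(0,0,195),(180,30,255),0.178,5000);print(onz(s,252,257,.178))
s=load('w4');print(onz(s,250,262,.1996))"
```

```text
px [248. 258.] a 7432.5 rect [0.4234 0.1935] [0.0457 0.0473] longyaw -83.7 circ [0.4238 0.1931 0.0243]
[0.42326224 0.19472459 0.178     ]
[0.41888429 0.26246113 0.1996    ]
```

Emit:
{"fn": "move_arm", "kwargs": {"targets": [[0.4, 0.07, -0.03, 0], [0.4, -0.02, 0, 0], [0.2, 0, 0, 0], [0, 0, 0, 0]]}}

```text
time_s: 11.92
tool_pos: [0.4363, 0.199, 0.0619]
tcp_rot: [[0.009, 0.994, 0.11], [0.003, 0.11, -0.994], [-1.0, 0.009, -0.002]]
force: [0.6, -0.1, 0.7]
opening: 0.545
```

```bash
python3 -c "
from h import *
go([0.4316,0.198,0.02],5)"
```

```text
t 11.93 pos [0.4363 0.199  0.0619] yaw 6.3 q [ 0.4   0.35  2.02 -0.    0.76  0.29] op 0.545 f [ 0.6 -0.1  0.7]
  d_tool(after turn) x 0.419 y -0.048 z 0.006  turn 0.015 | now-frame y -0.052 z 0.006
```

Emit:
{"fn": "move_arm", "kwargs": {"targets": [[0.1, -0.05, 0, 0], [0.15, -0.02, 0, 0], [0.1, 0, 0, 0], [0, 0, 0, 0]]}}

```text
time_s: 12.42
tool_pos: [0.4324, 0.1992, 0.0269]
tcp_rot: [[0.014, 0.994, 0.109], [0.005, 0.109, -0.994], [-1.0, 0.015, -0.004]]
force: [-0.7, -0.1, 0.2]
opening: 0.546
```

```bash
python3 -c "
from h import *
go([0.4316,0.198,0.021],5)"
```

```text
t 12.43 pos [0.4324 0.1992 0.0269] yaw 6.3 q [ 0.41  0.4   2.07 -0.    0.66  0.3 ] op 0.546 f [-0.7 -0.1  0.2]
  d_tool(after turn) x 0.059 y -0.009 z 0.011  turn 0.014 | now-frame y -0.010 z 0.011
```

Emit:
{"fn": "move_arm", "kwargs": {"targets": [[0.07, 0, 0.01, 0], [0.01, 0, 0, 0], [0, 0, 0, 0]]}}

```text
time_s: 12.8
tool_pos: [0.4336, 0.1986, 0.0193]
tcp_rot: [[0.016, 0.994, 0.11], [0.006, 0.109, -0.994], [-1.0, 0.017, -0.004]]
force: [-0.0, -0.1, 0.1]
opening: 0.545
```

Emit:
{"fn": "move_arm", "kwargs": {"targets": [[0, 0, 0, 0], [0, 0, 0, 0], [0, 0, 0, 0]], "fingers": 0.85}}

```text
time_s: 13.18
tool_pos: [0.434, 0.1987, 0.0198]
tcp_rot: [[0.018, 0.994, 0.11], [0.007, 0.109, -0.994], [-1.0, 0.018, -0.005]]
force: [-0.3, 0.5, 0.3]
opening: 0.85
```

Emit:
{"fn": "move_arm", "kwargs": {"targets": [[-0.2, 0, 0, 0], [-0.5, 0, 0, 0], [-0.6, 0, 0, 0], [-0.3, 0, 0, 0], [0, 0, 0, 0]]}}

```text
time_s: 13.8
tool_pos: [0.4309, 0.1976, 0.1845]
tcp_rot: [[0.017, 0.994, 0.11], [0.006, 0.11, -0.994], [-1.0, 0.017, -0.004]]
force: [0.5, 0.5, -0.7]
opening: 0.849
```

```bash
python3 -c "
from h import *
s=shot('wrist','w9');s=shot('top','top1');go([0.655,0.087,0.2],90)
comps(s,(0,0,150),(180,60,255),0.009,60,900)"
```

```text
t 13.9 pos [0.4293 0.1969 0.1818] yaw 6.3 q [ 0.41  0.19  1.87 -0.    1.06  0.3 ] op 0.846 f [ 0.   0.3 -0.1]
  d_tool(after turn) x -0.182 y -1.099 z 2.257  turn -0.930 | now-frame y 2.124 z 1.340
px [ 13. 371.] a 324.0 rect [0.0408 0.7889] [0.0663 0.0795] longyaw -86.9 circ [0.0456 0.7892 0.0455]
px [ 65. 354.] a 304.0 rect [0.0892 0.6459] [0.0493 0.1072] longyaw -55.7 circ [0.0996 0.653  0.0544]
px [ 56. 335.] a 475.0 rect [0.1461 0.6743] [0.0582 0.1185] longyaw -63.7 circ [0.1224 0.6626 0.0594]
px [493. 288.] a 278.0 rect [ 0.2959 -0.6539] [0.0639 0.0922] longyaw 88.4 circ [ 0.2981 -0.6535  0.0546]
px [271. 285.] a 339.0 rect [0.2931 0.043 ] [0.0567 0.0574] longyaw -26.3 circ [0.2931 0.0441 0.0387]
px [499. 213.] a 141.5 rect [ 0.5165 -0.6659] [0.0219 0.0838] longyaw -89.4 circ [ 0.5168 -0.6655  0.043 ]
px [ 14. 221.] a 77.5 rect [0.4797 0.8009] [0.0524 0.1126] longyaw 0.6 circ [0.4789 0.8008 0.0615]
px [140. 218.] a 632.5 rect [0.491  0.4352] [0.1182 0.1184] longyaw -76.1 circ [0.4913 0.434  0.0807]
px [353. 201.] a 172.0 rect [ 0.548  -0.2062] [0.0457 0.0465] longyaw -45.0 circ [ 0.5483 -0.2048  0.0246]
px [219. 200.] a 237.0 rect [0.5464 0.207 ] [0.0521 0.056 ] longyaw 21.5 circ [0.5468 0.2053 0.0286]
px [182. 171.] a 207.5 rect [0.6355 0.3226] [0.0521 0.0546] longyaw -89.0 circ [0.6357 0.322  0.029 ]
px [327. 171.] a 132.0 rect [ 0.643  -0.1261] [0.0279 0.0965] longyaw 1.1 circ [ 0.6428 -0.1278  0.0497]
px [219. 162.] a 217.0 rect [0.6663 0.2119] [0.0499 0.0568] longyaw 16.8 circ [0.6673 0.2089 0.029 ]
px [291. 166.] a 152.5 rect [ 0.655  -0.0133] [0.029  0.0987] longyaw -9.1 circ [ 0.6549 -0.0159  0.0499]
px [258. 166.] a 156.5 rect [0.6548 0.0875] [0.0283 0.0972] longyaw 4.1 circ [0.6549 0.0867 0.0499]
px [332. 114.] a 876.0 rect [ 0.8194 -0.1337] [0.0692 0.161 ] longyaw -90.0 circ [ 0.8192 -0.1338  0.0867]
px [153. 114.] a 358.0 rect [0.8106 0.4133] [0.0672 0.1041] longyaw 25.5 circ [0.8117 0.411  0.0563]
```

View pics/w9.png

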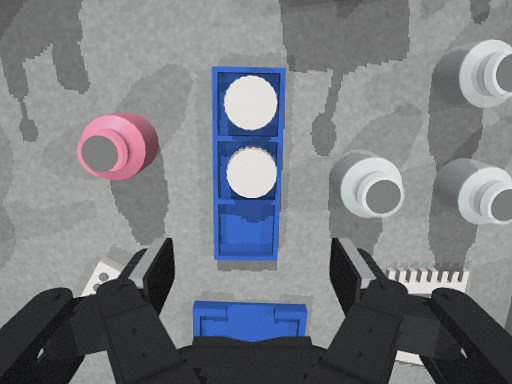

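View pics/top1.png

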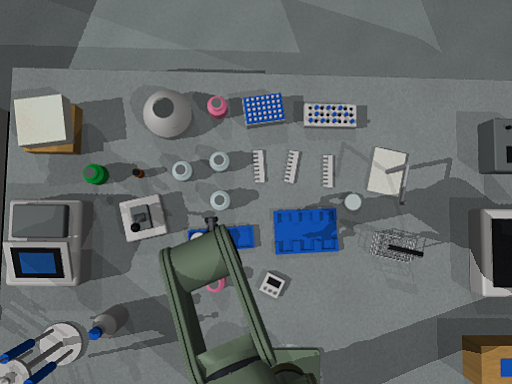

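Emit:
{"fn": "move_arm", "kwargs": {"targets": [[-0.05, 0, 0.2, -0.11], [0, 0.1, 0.1, -0.11], [0, 0.1, 0.1, -0.11], [0, 0.1, 0.1, -0.11], [0, 0, 0.2, -0.11], [0, 0, 0.2, -0.11], [0, 0, 0.2, -0.11], [0, 0, 0.2, -0.11], [0, 0, 0.2, -0.09], [0, 0, 0, 0]], "fingers": 0.6}}

```text
time_s: 15.15
tool_pos: [0.5533, 0.1217, 0.1636]
tcp_rot: [[-0.031, -0.112, 0.993], [-0.007, 0.994, 0.112], [-0.999, -0.004, -0.031]]
force: [0.2, -0.6, -0.0]
opening: 0.6
```

```bash
python3 -c "
from h import *
go([0.655,0.087,0.16],94)"
```

```text
t 15.15 pos [0.5533 0.1217 0.1636] yaw 96.5 q [ 0.2   0.37  1.66 -0.    1.14 -1.49] op 0.6 f [ 0.2 -0.6 -0. ]
  d_tool(after turn) x 0.036 y -0.417 z 0.990  turn 0.027 | now-frame y -0.459 z 0.972
```

Emit:
{"fn": "move_arm", "kwargs": {"targets": [[0, -0.23, 0.4, 0.03], [0, -0.23, 0.4, 0], [0, 0, 0.17, 0], [0, 0, 0, 0]]}}

```text
time_s: 15.65
tool_pos: [0.6496, 0.0833, 0.1539]
tcp_rot: [[-0.047, -0.055, 0.997], [-0.008, 0.998, 0.055], [-0.999, -0.006, -0.047]]
force: [-0.7, 0.1, 0.3]
opening: 0.603
```

```bash
python3 -c "
from h import *
s=shot('wrist','w10')
go([0.655,0.087,0.01],94)
comps(s,(0,0,190),(180,40,255),0.009,1000)"
```

```text
t 15.7 pos [0.6489 0.0832 0.154 ] yaw 93.2 q [ 0.11  0.52  1.44 -0.    1.23 -1.51] op 0.601 f [-0.5 -0.2 -0.7]
  d_tool(after turn) x 1.440 y 0.034 z 0.064  turn -0.009 | now-frame y 0.043 z 0.132
px [397. 212.] a 2891.5 rect [0.6722 0.2273] [0.0654 0.0681] longyaw 8.2 circ [0.6726 0.227  0.0374]
px [257. 184.] a 2282.0 rect [0.6532 0.086 ] [0.0293 0.0992] longyaw 4.5 circ [0.6533 0.0849 0.0514]
px [150. 180.] a 2320.0 rect [ 0.6535 -0.0145] [0.0299 0.0995] longyaw -9.9 circ [ 0.6539 -0.0145  0.0512]
px [ 32. 160.] a 2026.0 rect [ 0.6412 -0.1282] [0.0295 0.0983] longyaw -0.0 circ [ 0.6411 -0.1284  0.0506]
px [420.  67.] a 3031.5 rect [0.5358 0.2283] [0.0572 0.0654] longyaw 16.4 circ [0.5379 0.2221 0.0353]
```

View pics/w10.png

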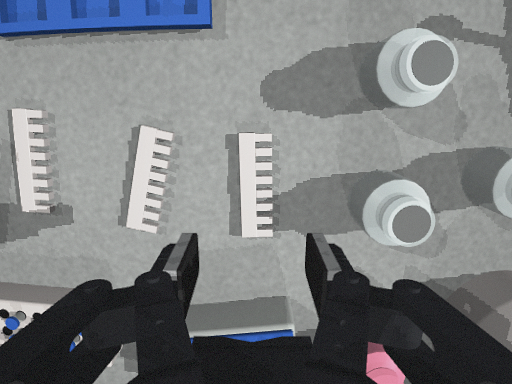

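Emit:
{"fn": "move_arm", "kwargs": {"targets": [[0.2, 0.03, 0.1, -0.02], [0.5, 0, 0, 0], [0.5, 0, 0, 0], [0, 0, 0, 0]]}}

```text
time_s: 16.2
tool_pos: [0.6491, 0.0877, 0.0279]
tcp_rot: [[-0.051, -0.092, 0.994], [-0.009, 0.996, 0.091], [-0.999, -0.004, -0.052]]
force: [0.2, -0.1, 1.1]
opening: 0.6
```

```bash
python3 -c "
from h import *
s=shot('wrist','w11')
go([0.6532,0.086,0.003],94.5)
comps(s,(0,0,190),(180,40,255),0.009,1000)"
```

```text
t 16.25 pos [0.6514 0.088  0.0306] yaw 95.3 q [ 0.12  0.64  1.57 -0.    0.98 -1.54] op 0.598 f [-1.3 -0.7  1.1]
  d_tool(after turn) x 0.276 y -0.021 z 0.017  turn 0.008 | now-frame y -0.020 z 0.029
px [250. 290.] a 2079.5 rect [0.6835 0.0887] [0.0293 0.0394] longyaw 4.2 circ [0.6846 0.0886 0.023 ]
px [484. 269.] a 1143.0 rect [0.6603 0.2234] [0.0201 0.0373] longyaw -67.3 circ [0.6595 0.2236 0.0198]
px [251. 184.] a 3007.5 rect [0.6243 0.0842] [0.0295 0.0411] longyaw 4.0 circ [0.6244 0.0837 0.0248]
px [ 75. 184.] a 3840.5 rect [ 0.6344 -0.011 ] [0.0297 0.0603] longyaw -10.0 circ [ 0.6338 -0.012   0.0324]
```

View pics/w11.png

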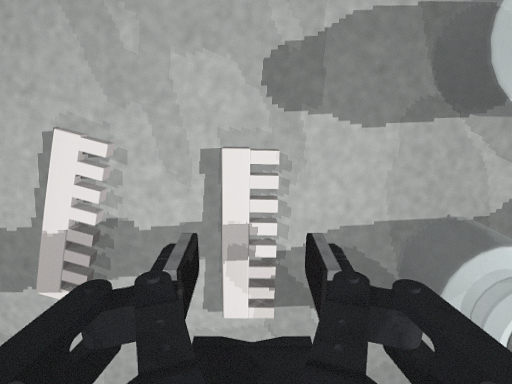

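Emit:
{"fn": "move_arm", "kwargs": {"targets": [[0.1, -0.02, 0.03, 0], [0.1, 0, 0, 0], [0.06, 0, 0, 0], [0, 0, 0, 0]]}}

```text
time_s: 16.75
tool_pos: [0.6572, 0.0866, 0.0082]
tcp_rot: [[-0.035, -0.092, 0.995], [-0.007, 0.996, 0.092], [-0.999, -0.004, -0.036]]
force: [-0.8, 0.2, -0.2]
opening: 0.596
```

```bash
python3 -c "
from h import *
go([0.6532,0.086,0.003],94.5)"
```

```text
t 16.75 pos [0.6572 0.0866 0.0082] yaw 95.3 q [ 0.12  0.66  1.58 -0.    0.93 -1.55] op 0.596 f [-0.8  0.2 -0.2]
  d_tool(after turn) x 0.052 y -0.003 z -0.040  turn 0.009 | now-frame y -0.002 z -0.038
```

Emit:
{"fn": "move_arm", "kwargs": {"targets": [[0.04, 0, -0.04, 0], [0.02, 0, 0, 0], [0, 0, 0, 0]]}}

```text
time_s: 17.12
tool_pos: [0.6531, 0.0862, 0.0028]
tcp_rot: [[-0.034, -0.092, 0.995], [-0.007, 0.996, 0.092], [-0.999, -0.004, -0.035]]
force: [0.4, -0.5, -0.2]
opening: 0.602
```

Emit:
{"fn": "move_arm", "kwargs": {"targets": [[0, 0, 0, 0], [0, 0, 0, 0], [0, 0, 0, 0], [0, 0, 0, 0]], "fingers": 0, "newtons": 30}}

```text
time_s: 17.62
tool_pos: [0.6534, 0.0862, 0.0032]
tcp_rot: [[-0.033, -0.092, 0.995], [-0.007, 0.996, 0.092], [-0.999, -0.004, -0.034]]
force: [-0.8, 0.2, 1.1]
opening: 0.337
```

Emit:
{"fn": "move_arm", "kwargs": {"targets": [[-0.3, 0, 0, 0], [-0.5, 0, 0, 0], [-0.4, 0, 0, 0], [0, 0, 0, 0]]}}

```text
time_s: 18.12
tool_pos: [0.657, 0.087, 0.125]
tcp_rot: [[-0.036, -0.092, 0.995], [-0.007, 0.996, 0.092], [-0.999, -0.004, -0.037]]
force: [-0.6, -0.6, -0.7]
opening: 0.337
```

```bash
python3 -c "
from h import *
s=shot('wrist','w12')
go([0.4537,0.005,0.12],93.3)"
```

```text
t 18.18 pos [0.6556 0.0869 0.1229] yaw 95.3 q [ 0.12  0.55  1.47 -0.    1.16 -1.55] op 0.339 f [ 0.5 -0.1  0.4]
  d_tool(after turn) x 0.029 y -0.701 z -2.063  turn 0.022 | now-frame y -0.629 z -2.083
```

View pics/w12.png

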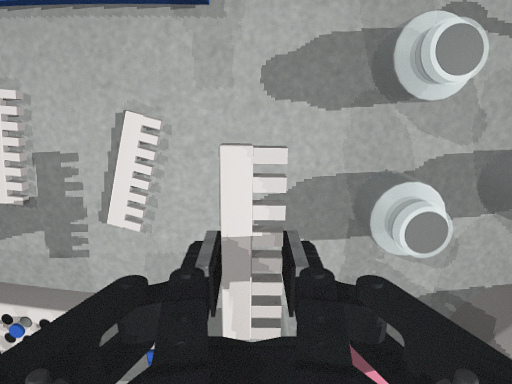

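Emit:
{"fn": "move_arm", "kwargs": {"targets": [[0, -0.13, -0.42, 0.02], [0, -0.13, -0.42, 0], [0, -0.13, -0.42, 0], [0, -0.13, -0.42, 0], [0, -0.12, -0.42, 0], [0, 0, 0, 0]]}}

```text
time_s: 18.92
tool_pos: [0.4365, 0.0068, 0.1218]
tcp_rot: [[-0.062, -0.061, 0.996], [-0.009, 0.998, 0.06], [-0.998, -0.005, -0.063]]
force: [-0.8, -0.1, -0.9]
opening: 0.34
```

```bash
python3 -c "
from h import *
s=shot('wrist','w13')
go([0.4537,0.005,0.03],93.3)
comps(s,(100,120,30),(130,255,255),0.015,1000)"
```

```text
t 18.98 pos [0.4387 0.0072 0.1221] yaw 93.5 q [-0.    0.24  1.98 -0.01  0.97 -1.63] op 0.334 f [-0.3  0.4 -0. ]
  d_tool(after turn) x 0.921 y -0.030 z 0.149  turn 0.002 | now-frame y -0.026 z 0.204
px [433. 196.] a 8461.0 rect [0.4324 0.1598] [0.0701 0.1296] longyaw -84.7 circ [0.4295 0.158  0.0704]
px [175. 185.] a 22544.5 rect [ 0.4562 -0.06  ] [0.1323 0.192 ] longyaw -86.5 circ [ 0.4563 -0.0602  0.1158]
```

View pics/w13.png

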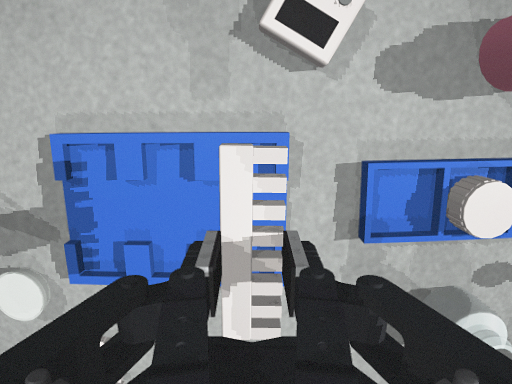

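Emit:
{"fn": "move_arm", "kwargs": {"targets": [[0.2, -0.03, 0.15, 0], [0.4, 0, 0.03, 0], [0.1, 0, 0, 0], [0, 0, 0, 0]]}}

```text
time_s: 19.48
tool_pos: [0.4576, 0.0056, 0.048]
tcp_rot: [[-0.057, -0.062, 0.996], [-0.008, 0.998, 0.062], [-0.998, -0.005, -0.057]]
force: [0.3, -0.5, 0.0]
opening: 0.337
```

```bash
python3 -c "
from h import *
go([0.4528,0.0042,0.01],93.4)"
```

```text
t 19.48 pos [0.4576 0.0056 0.048 ] yaw 93.6 q [-0.01  0.37  2.04 -0.01  0.79 -1.63] op 0.337 f [ 0.3 -0.5  0. ]
  d_tool(after turn) x 0.380 y -0.011 z -0.049  turn 0.002 | now-frame y -0.009 z -0.027
```

Emit:
{"fn": "move_arm", "kwargs": {"targets": [[0.1, -0.01, -0.04, 0], [0.15, 0, 0, 0], [0.08, 0, 0, 0], [0, 0, 0, 0]]}}

```text
time_s: 19.98
tool_pos: [0.4537, 0.0041, 0.0163]
tcp_rot: [[-0.051, -0.062, 0.997], [-0.008, 0.998, 0.062], [-0.999, -0.005, -0.051]]
force: [0.5, 1.1, -0.2]
opening: 0.338
```

```bash
python3 -c "
from h import *
go([0.4528,0.0042,0.01],93.4)"
```

```text
t 19.98 pos [0.4537 0.0041 0.0163] yaw 93.6 q [-0.01  0.41  2.08 -0.01  0.7  -1.63] op 0.338 f [ 0.5  1.1 -0.2]
  d_tool(after turn) x 0.063 y 0.001 z -0.009  turn 0.002 | now-frame y 0.002 z -0.006
```

Emit:
{"fn": "move_arm", "kwargs": {"targets": [[0.07, 0, 0, 0], [0, 0, 0, 0]]}}

```text
time_s: 20.23
tool_pos: [0.4539, 0.004, 0.0096]
tcp_rot: [[-0.049, -0.062, 0.997], [-0.008, 0.998, 0.062], [-0.999, -0.005, -0.05]]
force: [-0.2, -0.3, 0.1]
opening: 0.335
```

Emit:
{"fn": "move_arm", "kwargs": {"targets": [[0, 0, 0, 0], [0, 0, 0, 0], [0, 0, 0, 0]], "fingers": 0.5}}

```text
time_s: 20.6
tool_pos: [0.4545, 0.004, 0.0101]
tcp_rot: [[-0.048, -0.062, 0.997], [-0.008, 0.998, 0.062], [-0.999, -0.005, -0.048]]
force: [-1.1, 0.7, -0.1]
opening: 0.5
```

Emit:
{"fn": "move_arm", "kwargs": {"targets": [[-0.2, 0, 0, 0], [-0.5, 0, 0, 0], [-0.6, 0, 0, 0], [0, 0, 0, 0]]}}

```text
time_s: 21.1
tool_pos: [0.461, 0.0051, 0.1436]
tcp_rot: [[-0.049, -0.062, 0.997], [-0.008, 0.998, 0.062], [-0.999, -0.005, -0.049]]
force: [-0.4, 0.3, -0.0]
opening: 0.501
```

```bash
python3 -c "
from h import *
s=shot('wrist','w14')
go([0.655,-0.014,0.15],80)
comps(s,(0,0,190),(180,40,255),0.014,1000)"
```

```text
t 21.15 pos [0.4589 0.0051 0.1413] yaw 93.6 q [-0.01  0.25  1.92 -0.01  1.03 -1.64] op 0.498 f [-0.   0.9 -0.7]
  d_tool(after turn) x -0.087 y 0.152 z 1.964  turn 0.151 | now-frame y -0.314 z 1.937
px [475. 302.] a 1783.5 rect [0.5638 0.2399] [0.0511 0.0892] longyaw 57.2 circ [0.5706 0.2355 0.0447]
px [277. 291.] a 1530.0 rect [0.5648 0.0373] [0.0498 0.095 ] longyaw 12.6 circ [0.5672 0.0346 0.0498]
px [ 32. 259.] a 1768.5 rect [ 0.5471 -0.2044] [0.0496 0.0504] longyaw -7.1 circ [ 0.5469 -0.2043  0.0259]
px [481. 172.] a 2153.0 rect [0.4358 0.2097] [0.0494 0.0499] longyaw -33.4 circ [0.4347 0.2097 0.0261]
px [311. 187.] a 1345.0 rect [0.4628 0.0564] [0.0375 0.0895] longyaw 2.3 circ [0.4623 0.0646 0.0452]
px [254. 177.] a 2741.0 rect [0.4539 0.0038] [0.0297 0.0993] longyaw 2.3 circ [0.4541 0.0025 0.0513]
```

View pics/w14.png

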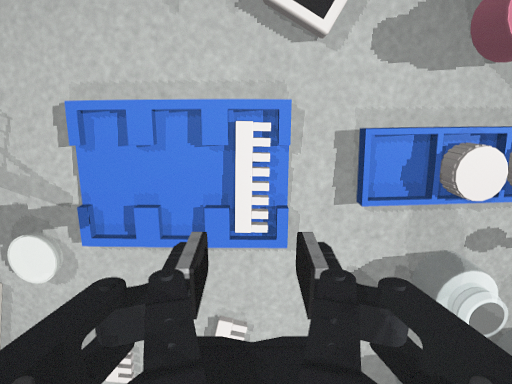

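Emit:
{"fn": "move_arm", "kwargs": {"targets": [[0, -0.1, 0.5, 0.05], [0, -0.1, 0.5, 0.05], [0, 0, 0.4, 0.05], [0, 0, 0, 0]]}}

```text
time_s: 21.65
tool_pos: [0.5974, -0.017, 0.1264]
tcp_rot: [[-0.067, 0.179, 0.982], [-0.008, 0.984, -0.18], [-0.998, -0.02, -0.065]]
force: [-0.6, 0.1, -1.2]
opening: 0.5
```

```bash
python3 -c "
from h import *
s=shot('wrist','w15')
go([0.655,-0.014,0.02],80)
comps(s,(0,0,190),(180,40,255),0.009,1000)"
```

```text
t 21.7 pos [ 0.5955 -0.0169  0.1263] yaw 79.7 q [-0.04  0.47  1.61 -0.01  1.13 -1.43] op 0.5 f [-0.1 -0.2 -0.9]
  d_tool(after turn) x 1.063 y 0.131 z 0.581  turn -0.003 | now-frame y 0.155 z 0.650
px [139. 242.] a 1674.0 rect [ 0.6282 -0.1278] [0.0296 0.0735] longyaw -0.2 circ [ 0.6282 -0.1292  0.0388]
px [271. 250.] a 2527.0 rect [ 0.6531 -0.0145] [0.0296 0.0988] longyaw -9.7 circ [ 0.6531 -0.0145  0.0515]
px [ 29. 173.] a 2317.0 rect [ 0.5466 -0.2087] [0.0499 0.0504] longyaw 61.8 circ [ 0.5465 -0.2081  0.026 ]
px [255.  36.] a 2034.0 rect [0.4741 0.0051] [0.03   0.0578] longyaw 2.4 circ [0.4737 0.0044 0.032 ]
```

View pics/w15.png

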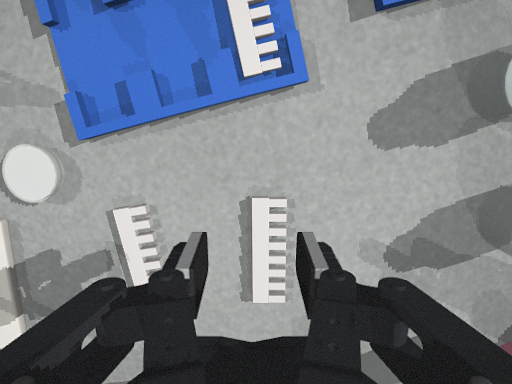

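Emit:
{"fn": "move_arm", "kwargs": {"targets": [[0, 0.08, 0.32, 0], [0.2, 0.08, 0.3, 0], [0.4, 0, 0, 0], [0.3, 0, 0, 0], [0, 0, 0, 0]], "fingers": 0.6}}

```text
time_s: 22.32
tool_pos: [0.6446, -0.0118, 0.0254]
tcp_rot: [[-0.084, 0.175, 0.981], [-0.007, 0.984, -0.176], [-0.996, -0.022, -0.081]]
force: [-0.3, -0.2, 0.4]
opening: 0.6
```

```bash
python3 -c "
from h import *
s=shot('wrist','w16')
go([0.6531,-0.0145,0.003],80.3)"
```

```text
t 22.38 pos [ 0.6458 -0.0119  0.0269] yaw 79.9 q [-0.03  0.64  1.58 -0.01  1.01 -1.42] op 0.597 f [-0.1  0.4 -0. ]
  d_tool(after turn) x 0.239 y -0.014 z 0.076  turn -0.004 | now-frame y -0.008 z 0.095
```

View pics/w16.png

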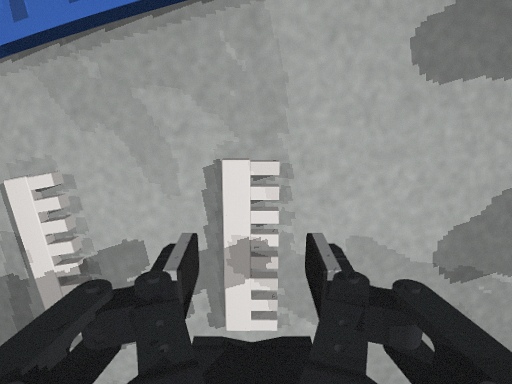

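Emit:
{"fn": "move_arm", "kwargs": {"targets": [[0.06, -0.01, 0.09, 0], [0.07, 0, 0.02, 0], [0.07, 0, 0, 0], [0.03, 0, 0, 0], [0, 0, 0, 0]]}}

```text
time_s: 23.0
tool_pos: [0.6571, -0.0152, 0.0056]
tcp_rot: [[-0.074, 0.175, 0.982], [-0.007, 0.984, -0.176], [-0.997, -0.02, -0.072]]
force: [0.1, 0.3, -0.1]
opening: 0.597
```

```bash
python3 -c "
from h import *
go([0.6531,-0.0145,0.003],80.3)"
```

```text
t 23.0 pos [ 0.6571 -0.0152  0.0056] yaw 79.9 q [-0.04  0.68  1.57 -0.01  0.97 -1.42] op 0.597 f [ 0.1  0.3 -0.1]
  d_tool(after turn) x 0.026 y 0.001 z -0.040  turn -0.004 | now-frame y 0.001 z -0.038
```

Emit:
{"fn": "move_arm", "kwargs": {"targets": [[0.02, 0, -0.04, 0], [0.02, 0, 0, 0], [0, 0, 0, 0]]}}

```text
time_s: 23.38
tool_pos: [0.6525, -0.0144, 0.0021]
tcp_rot: [[-0.074, 0.175, 0.982], [-0.007, 0.984, -0.176], [-0.997, -0.02, -0.071]]
force: [-0.3, 0.1, 0.4]
opening: 0.597
```

Emit:
{"fn": "move_arm", "kwargs": {"targets": [[0, 0, 0, 0], [0, 0, 0, 0], [0, 0, 0, 0], [0, 0, 0, 0]], "fingers": 0}}

```text
time_s: 23.88
tool_pos: [0.6529, -0.0144, 0.0024]
tcp_rot: [[-0.073, 0.175, 0.982], [-0.007, 0.984, -0.176], [-0.997, -0.02, -0.071]]
force: [-0.2, 0.1, 0.6]
opening: 0.34
```

Emit:
{"fn": "move_arm", "kwargs": {"targets": [[-0.3, 0, 0, 0], [-0.5, 0, 0, 0], [-0.3, 0, 0, 0], [0, 0, 0, 0]]}}

```text
time_s: 24.38
tool_pos: [0.6605, -0.0136, 0.1135]
tcp_rot: [[-0.076, 0.175, 0.982], [-0.007, 0.984, -0.176], [-0.997, -0.021, -0.074]]
force: [-0.3, 0.4, -0.6]
opening: 0.338
```

```bash
python3 -c "
from h import *
s=shot('wrist','w17')
go([0.4566,-0.0597,0.12],93.4)"
```

```text
t 24.43 pos [ 0.6594 -0.0136  0.1119] yaw 79.9 q [-0.03  0.58  1.45 -0.01  1.19 -1.42] op 0.341 f [-0.3  0.2 -0.4]
  d_tool(after turn) x -0.081 y -0.340 z -2.052  turn -0.150 | now-frame y -0.810 z -1.915
```

View pics/w17.png

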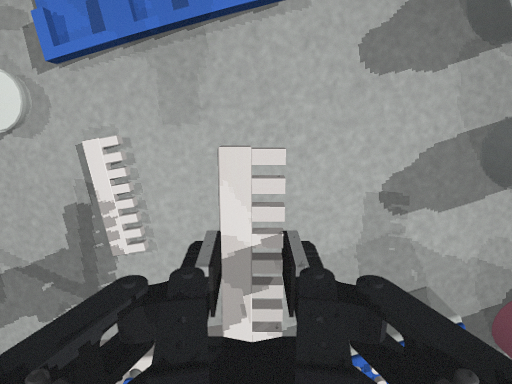

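Held. Turn first, then travel (after-turn frame y −0.34, z −2.05).

Emit:
{"fn": "move_arm", "kwargs": {"targets": [[0, 0, 0, -0.075], [0, 0, 0, -0.075], [0, -0.07, -0.41, 0], [0, -0.07, -0.41, 0], [0, -0.07, -0.41, 0], [0, -0.07, -0.41, 0], [0.2, -0.07, -0.35, 0], [0.1, 0, 0, 0], [0, 0, 0, 0]]}}

```text
time_s: 25.55
tool_pos: [0.4441, -0.0621, 0.083]
tcp_rot: [[-0.11, -0.068, 0.992], [-0.005, 0.998, 0.067], [-0.994, 0.003, -0.11]]
force: [-0.8, -0.1, -0.5]
opening: 0.342
```

```bash
python3 -c "
from h import *
s=shot('wrist','w18')
go([0.4566,-0.0597,0.009],93.4)
comps(s,(100,120,30),(130,255,255),0.015,5000)"
```

```text
t 25.6 pos [ 0.4442 -0.0621  0.0833] yaw 93.9 q [-0.15  0.33  1.98 -0.03  0.94 -1.77] op 0.339 f [-0.6 -0.1 -0.1]
  d_tool(after turn) x 0.743 y 0.016 z 0.125  turn 0.005 | now-frame y 0.013 z 0.206
px [278. 196.] a 22119.5 rect [ 0.4444 -0.0605] [0.1084 0.1923] longyaw -86.4 circ [ 0.4414 -0.0607  0.1087]
```

View pics/w18.png

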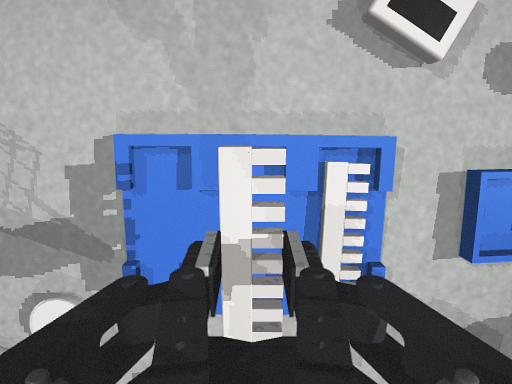

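Emit:
{"fn": "move_arm", "kwargs": {"targets": [[0.08, 0.01, 0.1, 0], [0.1, 0, 0.05, 0], [0.1, 0, 0.03, 0], [0.08, 0, 0.02, 0], [0.08, 0, 0, 0], [0, 0, 0, 0]]}}

```text
time_s: 26.35
tool_pos: [0.4631, -0.0593, 0.0334]
tcp_rot: [[-0.109, -0.069, 0.992], [-0.005, 0.998, 0.069], [-0.994, 0.003, -0.109]]
force: [-0.2, -0.8, 0.2]
opening: 0.343
```

```bash
python3 -c "
from h import *
st();go([0.4566,-0.0597,0.009],93.4)"
```

```text
26.35 [ 0.4631 -0.0593  0.0334] f [-0.2 -0.8  0.2] op 0.343
[[-0.109 -0.069  0.992]
 [-0.005  0.998  0.069]
 [-0.994  0.003 -0.109]]
t 26.35 pos [ 0.4631 -0.0593  0.0334] yaw 94.0 q [-0.14  0.43  1.99 -0.03  0.83 -1.76] op 0.343 f [-0.2 -0.8  0.2]
  d_tool(after turn) x 0.244 y -0.000 z -0.065  turn 0.006 | now-frame y -0.000 z -0.038
```

Emit:
{"fn": "move_arm", "kwargs": {"targets": [[0.08, 0, -0.05, 0], [0.08, 0, 0, 0], [0.08, 0, 0, 0], [0, 0, 0, 0]]}}

```text
time_s: 26.85
tool_pos: [0.455, -0.0599, 0.0091]
tcp_rot: [[-0.108, -0.069, 0.992], [-0.005, 0.998, 0.069], [-0.994, 0.003, -0.108]]
force: [-0.9, 0.3, 1.0]
opening: 0.337
```

```bash
python3 -c "
from h import *
st();go([0.4566,-0.0597,0.009],93.4)"
```

```text
26.85 [ 0.455  -0.0599  0.0091] f [-0.9  0.3  1. ] op 0.337
[[-0.108 -0.069  0.992]
 [-0.005  0.998  0.069]
 [-0.994  0.003 -0.108]]
t 26.85 pos [ 0.455  -0.0599  0.0091] yaw 94.0 q [-0.14  0.45  2.04 -0.03  0.76 -1.76] op 0.337 f [-0.9  0.3  1. ]
  d_tool(after turn) x 0.001 y 0.001 z 0.016  turn 0.006 | now-frame y 0.001 z 0.016
```

Emit:
{"fn": "move_arm", "kwargs": {"targets": [[0, 0, 0, 0], [0, 0, 0, 0], [0, 0, 0, 0]], "fingers": 0.5}}

```text
time_s: 27.22
tool_pos: [0.4554, -0.06, 0.0093]
tcp_rot: [[-0.107, -0.069, 0.992], [-0.005, 0.998, 0.069], [-0.994, 0.002, -0.107]]
force: [0.3, -0.0, 0.1]
opening: 0.502
```

Emit:
{"fn": "move_arm", "kwargs": {"targets": [[-0.2, 0, 0.02, 0], [-0.5, 0, 0, 0], [-0.6, 0, 0, 0], [0, 0, 0, 0]]}}

```text
time_s: 27.72
tool_pos: [0.4719, -0.0592, 0.142]
tcp_rot: [[-0.108, -0.069, 0.992], [-0.005, 0.998, 0.069], [-0.994, 0.003, -0.108]]
force: [-0.2, 0.3, -1.9]
opening: 0.502
```

```bash
python3 -c "
from h import *
s=shot('wrist','w19')
st();go([0.642,-0.128,0.15],90)
comps(s,(0,0,190),(180,40,255),0.014,1000)"
```

```text
27.77 [ 0.4698 -0.0589  0.1398] f [-0.7 -0.8 -1.7] op 0.498
[[-0.113 -0.069  0.991]
 [-0.004  0.998  0.069]
 [-0.994  0.004 -0.113]]
t 27.77 pos [ 0.4698 -0.0589  0.1398] yaw 94.0 q [-0.14  0.3   1.85 -0.02  1.1  -1.77] op 0.498 f [-0.7 -0.8 -1.7]
  d_tool(after turn) x -0.102 y -0.691 z 1.722  turn 0.044 | now-frame y -0.808 z 1.648
px [ 18. 310.] a 2167.0 rect [ 0.6131 -0.2767] [0.0509 0.0794] longyaw -6.9 circ [ 0.613  -0.2796  0.0456]
px [ 91. 262.] a 1826.5 rect [ 0.5437 -0.2056] [0.0444 0.0505] longyaw -64.2 circ [ 0.5468 -0.2044  0.0256]
px [327. 179.] a 2678.5 rect [0.4535 0.0039] [0.0298 0.0989] longyaw 2.6 circ [0.4534 0.0039 0.0513]
px [254. 176.] a 2738.5 rect [ 0.4556 -0.0602] [0.0293 0.0994] longyaw 3.8 circ [ 0.456  -0.0604  0.0513]
```

View pics/w19.png

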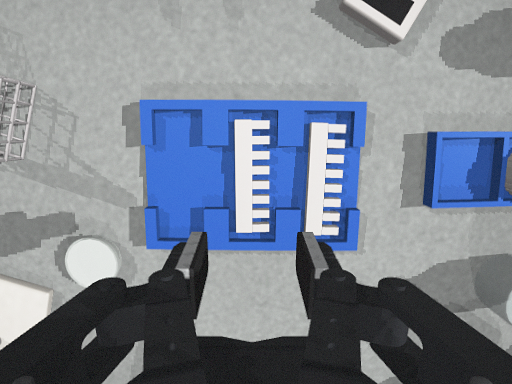

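Emit:
{"fn": "move_arm", "kwargs": {"targets": [[-0.1, 0, 0, 0.045], [-0.03, -0.17, 0.43, 0], [-0.03, -0.17, 0.43, 0], [-0.03, -0.17, 0.43, 0], [0, -0.17, 0.38, 0], [0, 0, 0, 0]], "fingers": 0.6}}

```text
time_s: 28.52
tool_pos: [0.6349, -0.128, 0.128]
tcp_rot: [[-0.132, 0.003, 0.991], [-0.0, 1.0, -0.003], [-0.991, -0.001, -0.132]]
force: [-0.4, 0.4, -0.2]
opening: 0.596
```

```bash
python3 -c "
from h import *
s=shot('wrist','w20')
st();go([0.642,-0.128,0.03],90)
comps(s,(0,0,190),(180,40,255),0.009,1000)"
```

```text
28.57 [ 0.6334 -0.1273  0.1282] f [-0.3  0.4 -0.1] op 0.599
[[-0.134  0.003  0.991]
 [ 0.     1.    -0.003]
 [-0.991 -0.    -0.134]]
t 28.57 pos [ 0.6334 -0.1273  0.1282] yaw 89.8 q [-0.2   0.57  1.43 -0.03  1.28 -1.76] op 0.599 f [-0.3  0.4 -0.1]
  d_tool(after turn) x 0.982 y -0.007 z 0.086  turn -0.002 | now-frame y -0.007 z 0.217
px [254. 207.] a 2648.0 rect [ 0.6411 -0.1279] [0.0294 0.0989] longyaw -0.3 circ [ 0.6412 -0.1298  0.0509]
px [ 44. 188.] a 9451.5 rect [ 0.6229 -0.304 ] [0.096  0.1063] longyaw -7.0 circ [ 0.6224 -0.3087  0.0686]
px [157.  93.] a 2858.0 rect [ 0.5449 -0.2061] [0.0495 0.0503] longyaw -78.5 circ [ 0.5455 -0.2057  0.0256]
```

View pics/w20.png

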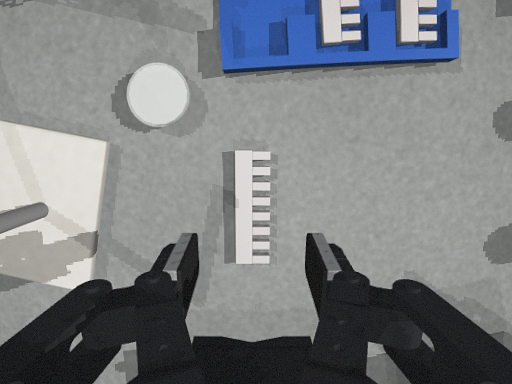

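Emit:
{"fn": "move_arm", "kwargs": {"targets": [[0.2, 0, 0.1, 0], [0.25, 0, 0.05, 0], [0.25, 0, 0.03, 0], [0.15, 0, 0.02, 0], [0.1, 0, 0, 0], [0, 0, 0, 0]]}}

```text
time_s: 29.32
tool_pos: [0.6346, -0.1242, 0.0228]
tcp_rot: [[-0.143, 0.001, 0.99], [0.002, 1.0, -0.001], [-0.99, 0.002, -0.143]]
force: [-0.0, 0.4, -0.4]
opening: 0.6
```

```bash
python3 -c "
from h import *
st();go([0.6411,-0.128,0.003],89.7)"
```

```text
29.32 [ 0.6346 -0.1242  0.0228] f [-0.   0.4 -0.4] op 0.6
[[-0.143  0.001  0.99 ]
 [ 0.002  1.    -0.001]
 [-0.99   0.002 -0.143]]
t 29.32 pos [ 0.6346 -0.1242  0.0228] yaw 89.9 q [-0.2   0.67  1.53 -0.03  1.08 -1.75] op 0.6 f [-0.   0.4 -0.4]
  d_tool(after turn) x 0.198 y -0.038 z 0.065  turn 0.003 | now-frame y -0.039 z 0.093
```

Emit:
{"fn": "move_arm", "kwargs": {"targets": [[0.05, -0.04, 0.06, 0], [0.05, 0, 0.03, 0], [0.05, 0, 0, 0], [0.05, 0, 0, 0], [0, 0, 0, 0]]}}

```text
time_s: 29.95
tool_pos: [0.6427, -0.1289, 0.0023]
tcp_rot: [[-0.139, 0.001, 0.99], [0.001, 1.0, -0.001], [-0.99, 0.001, -0.139]]
force: [0.8, -0.2, 0.3]
opening: 0.599
```

```bash
python3 -c "
from h import *
st();go([0.6411,-0.128,0.003],89.7)"
```

```text
29.95 [ 0.6427 -0.1289  0.0023] f [ 0.8 -0.2  0.3] op 0.599
[[-0.139  0.001  0.99 ]
 [ 0.001  1.    -0.001]
 [-0.99   0.001 -0.139]]
t 29.95 pos [ 0.6427 -0.1289  0.0023] yaw 89.9 q [-0.2   0.7   1.52 -0.03  1.05 -1.76] op 0.599 f [ 0.8 -0.2  0.3]
  d_tool(after turn) x -0.007 y 0.009 z -0.016  turn 0.003 | now-frame y 0.009 z -0.017
```

Emit:
{"fn": "move_arm", "kwargs": {"targets": [[0, 0, 0, 0], [0, 0, 0, 0], [0, 0, 0, 0], [0, 0, 0, 0]], "fingers": 0}}

```text
time_s: 30.45
tool_pos: [0.643, -0.1289, 0.0028]
tcp_rot: [[-0.138, 0.001, 0.99], [0.001, 1.0, -0.001], [-0.99, 0.001, -0.138]]
force: [-0.3, -0.5, -0.9]
opening: 0.338
```

Emit:
{"fn": "move_arm", "kwargs": {"targets": [[-0.2, 0, 0, 0], [-0.4, 0, 0, 0], [-0.3, 0, 0, 0], [0, 0, 0, 0]]}}

```text
time_s: 30.95
tool_pos: [0.6549, -0.1288, 0.0931]
tcp_rot: [[-0.14, 0.001, 0.99], [0.002, 1.0, -0.001], [-0.99, 0.002, -0.14]]
force: [0.3, 0.5, -1.0]
opening: 0.342
```

```bash
python3 -c "
from h import *
s=shot('wrist','w21')
st();go([0.4604,-0.1236,0.09],93.4)"
```

```text
31.0 [ 0.6537 -0.1286  0.0914] f [ 0.2 -0.4  0.2] op 0.337
[[-0.144  0.001  0.99 ]
 [ 0.003  1.    -0.001]
 [-0.99   0.002 -0.144]]
t 31.0 pos [ 0.6537 -0.1286  0.0914] yaw 89.9 q [-0.2   0.63  1.41 -0.03  1.24 -1.76] op 0.337 f [ 0.2 -0.4  0.2]
  d_tool(after turn) x 0.014 y 0.164 z -1.927  turn -0.039 | now-frame y 0.047 z -1.911
```

View pics/w21.png

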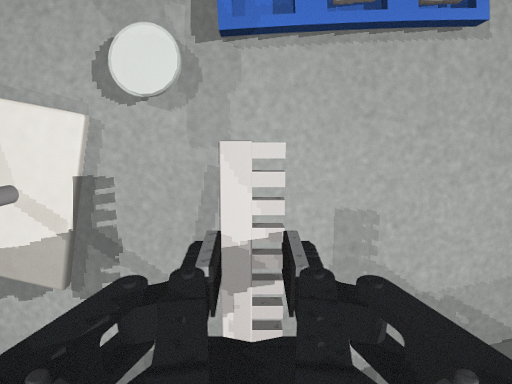

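Emit:
{"fn": "move_arm", "kwargs": {"targets": [[0, 0.03, 0, -0.04], [0, 0.03, -0.3, 0], [0.05, 0.03, -0.3, 0], [0.05, 0.03, -0.3, 0], [0.05, 0.03, -0.3, 0], [0.05, 0, -0.3, 0], [0.05, 0, -0.25, 0], [0, 0, -0.1, 0], [0, 0, 0, 0]]}}

```text
time_s: 32.12
tool_pos: [0.4505, -0.1227, 0.0805]
tcp_rot: [[-0.17, -0.063, 0.983], [0.009, 0.998, 0.065], [-0.985, 0.02, -0.169]]
force: [1.7, 0.4, 0.4]
opening: 0.337
```

```bash
python3 -c "
from h import *
s=shot('wrist','w22')
st();go([0.4604,-0.1236,0.009],93.4)"
```

```text
32.17 [ 0.451  -0.1227  0.0805] f [ 0.4 -0.5 -0.5] op 0.341
[[-0.17  -0.063  0.983]
 [ 0.009  0.998  0.065]
 [-0.985  0.02  -0.169]]
t 32.17 pos [ 0.451  -0.1227  0.0805] yaw 93.6 q [-0.27  0.39  1.9  -0.04  1.02 -1.88] op 0.341 f [ 0.4 -0.5 -0.5]
  d_tool(after turn) x 0.715 y -0.014 z 0.094  turn 0.002 | now-frame y -0.029 z 0.213
```

View pics/w22.png

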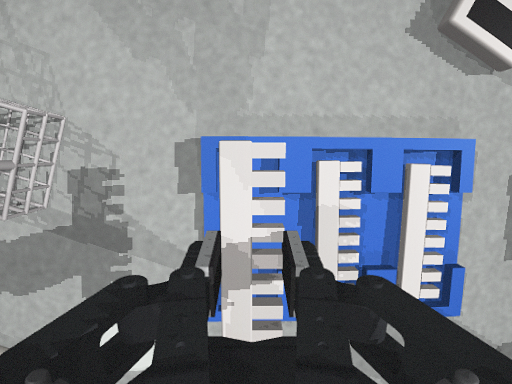

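Emit:
{"fn": "move_arm", "kwargs": {"targets": [[0.1, -0.02, 0.06, 0], [0.1, 0, 0.04, 0], [0.1, 0, 0.04, 0], [0.1, 0, 0.03, 0], [0.1, 0, 0.02, 0], [0, 0, 0, 0]]}}

```text
time_s: 32.92
tool_pos: [0.4644, -0.123, 0.0227]
tcp_rot: [[-0.17, -0.064, 0.983], [0.009, 0.998, 0.066], [-0.985, 0.02, -0.169]]
force: [-0.1, -0.2, -1.0]
opening: 0.337
```

```bash
python3 -c "
from h import *
go([0.4604,-0.1236,0.009],93.4)"
```

```text
t 32.92 pos [ 0.4644 -0.123   0.0227] yaw 93.7 q [-0.26  0.48  1.93 -0.04  0.9  -1.86] op 0.337 f [-0.1 -0.2 -1. ]
  d_tool(after turn) x 0.137 y -0.004 z -0.040  turn 0.003 | now-frame y -0.007 z -0.017
```

Emit:
{"fn": "move_arm", "kwargs": {"targets": [[0.07, -0.01, -0.02, 0], [0.07, 0, 0, 0], [0.01, 0, 0, 0], [0, 0, 0, 0]]}}

```text
time_s: 33.42
tool_pos: [0.4602, -0.1242, 0.0084]
tcp_rot: [[-0.168, -0.063, 0.984], [0.008, 0.998, 0.066], [-0.986, 0.019, -0.167]]
force: [-0.2, 0.6, 2.2]
opening: 0.336
```

```bash
python3 -c "
from h import *
go([0.4604,-0.1236,0.009],93.4)"
```

```text
t 33.42 pos [ 0.4602 -0.1242  0.0084] yaw 93.6 q [-0.26  0.5   1.95 -0.05  0.85 -1.87] op 0.336 f [-0.2  0.6  2.2]
  d_tool(after turn) x -0.006 y 0.006 z 0.002  turn 0.003 | now-frame y 0.006 z 0.001
```

Emit:
{"fn": "move_arm", "kwargs": {"targets": [[0, 0, 0, 0], [0, 0, 0, 0], [0, 0, 0, 0]], "fingers": 0.5}}

```text
time_s: 33.8
tool_pos: [0.4603, -0.1243, 0.0086]
tcp_rot: [[-0.167, -0.064, 0.984], [0.008, 0.998, 0.066], [-0.986, 0.019, -0.166]]
force: [0.2, -0.1, 0.7]
opening: 0.499
```

Emit:
{"fn": "move_arm", "kwargs": {"targets": [[-0.2, 0, -0.03, 0], [-0.4, 0, -0.07, 0], [-0.5, 0, -0.08, 0], [-0.5, 0, -0.08, 0], [0, 0, 0, 0]]}}

```text
time_s: 34.42
tool_pos: [0.4613, -0.1274, 0.1747]
tcp_rot: [[-0.169, -0.064, 0.984], [0.009, 0.998, 0.066], [-0.986, 0.02, -0.168]]
force: [-0.6, -0.7, -0.4]
opening: 0.498
```

```bash
python3 -c "
from h import *
s=shot('wrist','w23')
st()
comps(s,(0,0,190),(180,40,255),0.014,1000)"
```

```text
34.48 [ 0.4599 -0.127   0.1728] f [-0.9  0.   0. ] op 0.505
[[-0.174 -0.064  0.983]
 [ 0.01   0.998  0.066]
 [-0.985  0.021 -0.173]]
px [ 47. 302.] a 1008.0 rect [ 0.58   -0.3374] [0.0346 0.0714] longyaw -51.0 circ [ 0.5928 -0.327   0.0358]
px [381. 199.] a 1937.0 rect [0.4539 0.0037] [0.0294 0.0984] longyaw 2.3 circ [0.454  0.0035 0.0511]
px [319. 195.] a 1812.0 rect [ 0.4552 -0.0601] [0.0297 0.0984] longyaw 4.3 circ [ 0.4551 -0.0589  0.0509]
px [253. 196.] a 2103.5 rect [ 0.4585 -0.1246] [0.0292 0.0983] longyaw 3.3 circ [ 0.4585 -0.1247  0.0513]
px [435.  38.] a 3237.0 rect [0.2922 0.0446] [0.0579 0.058 ] longyaw -26.5 circ [0.2921 0.0443 0.0401]
```

View pics/w23.png

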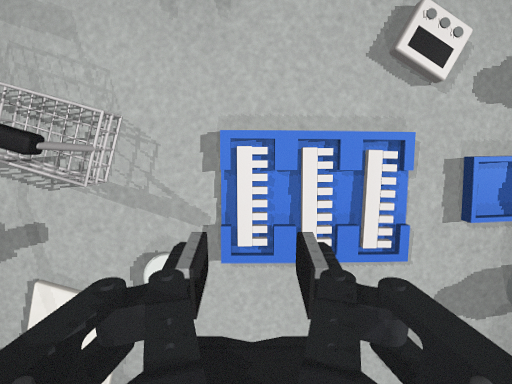

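Emit:
{"fn": "move_arm", "kwargs": {"targets": [[-0.2, 0, 0, 0.1], [-0.1, 0, 0, 0.1], [0, 0, 0, 0.1], [0, 0, 0, 0.1], [0, 0, 0, 0.1], [0, 0, 0, 0.1], [0, 0, 0, 0.1], [0, 0, 0, 0.1], [0, 0, 0, 0.1], [0, 0, 0, 0.1], [0, 0, 0, 0.1], [0, 0, 0, 0.09]]}}

```text
time_s: 35.98
tool_pos: [0.453, -0.1237, 0.1814]
tcp_rot: [[-0.217, 0.933, -0.286], [0.022, -0.288, -0.957], [-0.976, -0.214, 0.042]]
force: [-0.6, 1.3, -0.9]
opening: 0.501
```

```bash
python3 -c "
from h import *
st();go([0.411,-0.3165,0.2],-13.3)"
```

```text
35.98 [ 0.453  -0.1237  0.1814] f [-0.6  1.3 -0.9] op 0.501
[[-0.217  0.933 -0.286]
 [ 0.022 -0.288 -0.957]
 [-0.976 -0.214  0.042]]
t 35.98 pos [ 0.453  -0.1237  0.1814] yaw -17.2 q [-0.27  0.31  1.74 -0.04  1.31  0.04] op 0.501 f [-0.6  1.3 -0.9]
  d_tool(after turn) x -0.186 y 0.034 z 1.973  turn -0.043 | now-frame y 0.123 z 1.974
```

Emit:
{"fn": "move_arm", "kwargs": {"targets": [[0.06, 0, 0, 0], [0.06, 0, 0, 0], [0.06, 0, 0, 0], [0.06, 0, 0, 0], [0.06, 0, 0, 0], [0.06, 0, 0, 0]]}}

```text
time_s: 36.72
tool_pos: [0.4426, -0.1222, 0.1408]
tcp_rot: [[-0.223, 0.934, -0.28], [0.024, -0.282, -0.959], [-0.975, -0.221, 0.041]]
force: [0.3, 0.1, 0.2]
opening: 0.5
```

Emit:
{"fn": "move_arm", "kwargs": {"targets": [[-0.6, 0, 0, 0], [-0.1, 0, 0, 0], [0, 0, 0, 0]]}}

```text
time_s: 37.1
tool_pos: [0.4566, -0.1234, 0.2083]
tcp_rot: [[-0.228, 0.933, -0.279], [0.025, -0.281, -0.959], [-0.973, -0.226, 0.041]]
force: [-0.2, 0.1, 0.3]
opening: 0.494
```

Emit:
{"fn": "move_arm", "kwargs": {"targets": [[0, 0, 0, 0], [0, 0, 0, 0], [0, 0, 0, 0], [0, 0, 0, 0]]}}

```text
time_s: 37.6
tool_pos: [0.4548, -0.123, 0.2056]
tcp_rot: [[-0.233, 0.931, -0.279], [0.026, -0.281, -0.959], [-0.972, -0.231, 0.041]]
force: [-0.7, 0.5, 0.3]
opening: 0.499
```

Emit:
{"fn": "move_arm", "kwargs": {"targets": [[0, 0, 0, -0.1], [0, 0, 0, 0.1], [0, 0, 0, -0.1], [0, 0, 0, 0.1]]}}

```text
time_s: 38.1
tool_pos: [0.4544, -0.1229, 0.2049]
tcp_rot: [[-0.234, 0.932, -0.278], [0.027, -0.28, -0.96], [-0.972, -0.232, 0.041]]
force: [-0.3, -0.4, 0.7]
opening: 0.498
```

```bash
python3 -c "
from h import *
go([0.34,-0.16,0.03],-13.3)"
```

```text
t 38.1 pos [ 0.4544 -0.1229  0.2049] yaw -16.7 q [-0.26  0.3   1.69 -0.04  1.39  0.03] op 0.498 f [-0.3 -0.4  0.7]
  d_tool(after turn) x 1.749 y -1.029 z 0.624  turn -0.038 | now-frame y -0.556 z 0.603
```

Emit:
{"fn": "move_arm", "kwargs": {"targets": [[0, -0.3, 0.3, 0], [0, -0.25, 0.3, 0], [0.4, 0, 0, 0], [0.4, 0, 0, 0], [0.4, 0, 0, 0], [0.3, 0, 0, 0]]}}

```text
time_s: 38.85
tool_pos: [0.3516, -0.1638, 0.0725]
tcp_rot: [[-0.226, 0.933, -0.279], [0.023, -0.281, -0.959], [-0.974, -0.223, 0.042]]
force: [0.2, -0.5, 0.5]
opening: 0.499
```

Emit:
{"fn": "move_arm", "kwargs": {"targets": [[0.1, 0, 0, 0], [0.1, 0, 0, 0], [0.1, 0, 0, 0], [0, 0, 0, 0], [0, 0, 0, 0], [0, 0, 0, 0], [0, 0, 0, 0]]}}

```text
time_s: 39.72
tool_pos: [0.3462, -0.1637, 0.043]
tcp_rot: [[-0.223, 0.934, -0.279], [0.022, -0.281, -0.959], [-0.974, -0.22, 0.043]]
force: [0.1, -0.3, 0.3]
opening: 0.495
```

Emit:
{"fn": "move_arm", "kwargs": {"targets": [[-0.6, 0, 0, 0], [-0.3, 0, 0, 0]]}}

```text
time_s: 39.98
tool_pos: [0.3652, -0.1651, 0.1314]
tcp_rot: [[-0.229, 0.933, -0.279], [0.024, -0.281, -0.959], [-0.973, -0.226, 0.042]]
force: [0.1, -0.9, 0.4]
opening: 0.5
```

Emit:
{"fn": "move_arm", "kwargs": {"targets": [[0.1, 0, 0, 0], [0.1, 0, 0, 0], [0.1, 0, 0, 0], [0.1, 0, 0, 0], [0.1, 0, 0, 0], [0.1, 0, 0, 0], [0.1, 0, 0, 0], [0.1, 0, 0, 0]]}}

```text
time_s: 40.98
tool_pos: [0.3449, -0.1627, 0.0479]
tcp_rot: [[-0.23, 0.933, -0.279], [0.024, -0.281, -0.96], [-0.973, -0.227, 0.042]]
force: [-0.2, -0.3, 0.3]
opening: 0.499
```

Emit:
{"fn": "move_arm", "kwargs": {"targets": [[-0.1, 0, 0, 0], [-0.1, 0, 0, 0], [-0.1, 0, 0, 0], [-0.1, 0, 0, 0], [-0.1, 0, 0, 0], [-0.1, 0, 0, 0], [-0.1, 0, 0, 0], [-0.1, 0, 0, 0]]}}

```text
time_s: 41.98
tool_pos: [0.3651, -0.165, 0.1318]
tcp_rot: [[-0.227, 0.933, -0.279], [0.024, -0.281, -0.96], [-0.973, -0.225, 0.042]]
force: [0.1, 0.5, 0.1]
opening: 0.502
```

Emit:
{"fn": "move_arm", "kwargs": {"targets": [[0.6, 0, 0, 0], [0.2, 0, 0, 0]]}}

```text
time_s: 42.22
tool_pos: [0.3502, -0.1645, 0.0547]
tcp_rot: [[-0.219, 0.935, -0.279], [0.02, -0.281, -0.959], [-0.975, -0.216, 0.043]]
force: [-0.5, -0.1, -0.1]
opening: 0.502
```

Emit:
{"fn": "move_arm", "kwargs": {"targets": [[-0.15, 0, 0, 0], [-0.15, 0, 0, 0], [-0.15, 0, 0, 0], [-0.15, 0, 0, 0], [-0.15, 0, 0, 0], [-0.1, 0, 0, 0], [0.62, 0, 0, 0], [0.2, 0, 0, 0]]}}

```text
time_s: 43.22
tool_pos: [0.3522, -0.165, 0.06]
tcp_rot: [[-0.219, 0.935, -0.278], [0.02, -0.281, -0.959], [-0.975, -0.216, 0.043]]
force: [-0.0, 0.5, 0.7]
opening: 0.499
```

Emit:
{"fn": "move_arm", "kwargs": {"targets": [[-0.1, 0, 0, 0], [-0.1, 0, 0, 0], [-0.1, 0, 0, 0], [-0.1, 0, 0, 0], [-0.1, 0, 0, 0], [-0.1, 0, 0, 0], [-0.1, 0, 0, 0], [-0.1, 0, 0, 0], [0.62, 0, 0, 0], [0.2, 0, 0, 0]]}}

```text
time_s: 44.48
tool_pos: [0.3577, -0.1669, 0.0667]
tcp_rot: [[-0.208, 0.938, -0.279], [0.015, -0.282, -0.959], [-0.978, -0.204, 0.044]]
force: [0.0, 0.5, 0.3]
opening: 0.501
```

Emit:
{"fn": "move_arm", "kwargs": {"targets": [[-0.05, 0, 0, 0], [-0.05, 0, 0, 0], [-0.05, 0, 0, 0], [-0.05, 0, 0, 0], [-0.05, 0, 0, 0], [-0.05, 0, 0, 0], [0.3, 0, 0, 0]]}}

```text
time_s: 45.35
tool_pos: [0.3624, -0.1685, 0.0725]
tcp_rot: [[-0.199, 0.94, -0.279], [0.011, -0.282, -0.959], [-0.98, -0.194, 0.046]]
force: [0.4, 0.5, -0.1]
opening: 0.5
```

Emit:
{"fn": "move_arm", "kwargs": {"targets": [[-0.03, 0, 0, 0], [-0.03, 0, 0, 0], [-0.03, 0, 0, 0], [-0.03, 0, 0, 0], [-0.03, 0, 0, 0], [-0.03, 0, 0, 0], [-0.03, 0, 0, 0], [-0.03, 0, 0, 0], [-0.03, 0, 0, 0], [-0.03, 0, 0, 0], [0.35, 0, 0, 0]]}}

```text
time_s: 46.72
tool_pos: [0.365, -0.1698, 0.0725]
tcp_rot: [[-0.192, 0.941, -0.279], [0.008, -0.282, -0.959], [-0.981, -0.186, 0.047]]
force: [1.2, -0.5, -0.3]
opening: 0.5
```

Emit:
{"fn": "move_arm", "kwargs": {"targets": [[-0.07, 0, 0, 0], [-0.07, 0, 0, 0], [-0.07, 0, 0, 0], [-0.07, 0, 0, 0], [-0.07, 0, 0, 0], [-0.07, 0, 0, 0], [-0.07, 0, 0, 0], [-0.07, 0, 0, 0], [-0.07, 0, 0, 0], [-0.07, 0, 0, 0], [0.62, 0, 0, 0], [0.2, 0, 0, 0]]}}

```text
time_s: 48.22
tool_pos: [0.3672, -0.1711, 0.068]
tcp_rot: [[-0.183, 0.943, -0.279], [0.004, -0.283, -0.959], [-0.983, -0.177, 0.048]]
force: [0.6, -0.3, -0.6]
opening: 0.501
```

Emit:
{"fn": "move_arm", "kwargs": {"targets": [[-0.04, 0, 0, 0], [0.04, 0, 0, 0], [-0.04, 0, 0, 0], [0.04, 0, 0, 0], [-0.04, 0, 0, 0], [0.04, 0, 0, 0]]}}

```text
time_s: 48.98
tool_pos: [0.3692, -0.1718, 0.0705]
tcp_rot: [[-0.179, 0.943, -0.279], [0.003, -0.283, -0.959], [-0.984, -0.173, 0.048]]
force: [0.5, -0.3, 0.5]
opening: 0.5
```

Emit:
{"fn": "move_arm", "kwargs": {"targets": [[-0.1, 0, 0, 0], [-0.1, 0, 0, 0], [-0.1, 0, 0, 0], [0.3, 0, 0, 0], [-0.1, 0, 0, 0], [-0.1, 0, 0, 0], [-0.1, 0, 0, 0], [0.3, 0, 0, 0], [-0.1, 0, 0, 0], [-0.1, 0, 0, 0], [-0.1, 0, 0, 0], [0.3, 0, 0, 0]]}}

```text
time_s: 50.48
tool_pos: [0.3806, -0.1757, 0.0871]
tcp_rot: [[-0.155, 0.948, -0.279], [-0.008, -0.284, -0.959], [-0.988, -0.146, 0.052]]
force: [-0.7, 1.4, 0.1]
opening: 0.502
```

Emit:
{"fn": "move_arm", "kwargs": {"targets": [[-0.3, 0, 0, 0], [0.3, 0, 0, 0], [-0.3, 0, 0, 0], [0.3, 0, 0, 0], [-0.3, 0, 0, 0], [0.3, 0, 0, 0], [-0.3, 0, 0, 0], [0.3, 0, 0, 0]]}}

```text
time_s: 51.48
tool_pos: [0.3878, -0.1782, 0.0974]
tcp_rot: [[-0.138, 0.95, -0.279], [-0.015, -0.284, -0.959], [-0.99, -0.128, 0.054]]
force: [-0.5, -0.1, -0.5]
opening: 0.501
```

Emit:
{"fn": "move_arm", "kwargs": {"targets": [[-0.6, 0, 0, 0], [0.6, 0, 0, 0], [-0.6, 0, 0, 0], [0.6, 0, 0, 0], [-0.6, 0, 0, 0], [0.6, 0, 0, 0], [-0.6, 0, 0, 0], [0.6, 0, 0, 0]]}}

```text
time_s: 52.48
tool_pos: [0.3703, -0.1688, 0.1071]
tcp_rot: [[-0.192, 0.942, -0.276], [0.007, -0.28, -0.96], [-0.981, -0.186, 0.047]]
force: [1.1, -0.5, -0.6]
opening: 0.499
```

Emit:
{"fn": "move_arm", "kwargs": {"targets": [[-0.3, 0, 0, 0], [0.3, 0, 0, 0], [-0.3, 0, 0, 0], [0.3, 0, 0, 0], [-0.3, 0, 0, 0], [0.3, 0, 0, 0], [-0.3, 0, 0, 0], [0.3, 0, 0, 0], [-0.3, 0, 0, 0], [0.3, 0, 0, 0], [-0.3, 0, 0, 0], [0.3, 0, 0, 0]]}}

```text
time_s: 53.98
tool_pos: [0.3681, -0.167, 0.116]
tcp_rot: [[-0.19, 0.943, -0.275], [0.006, -0.279, -0.96], [-0.982, -0.184, 0.047]]
force: [0.2, -0.1, -1.0]
opening: 0.502
```

Emit:
{"fn": "move_arm", "kwargs": {"targets": [[-0.2, 0, 0, 0], [0.2, 0, 0, 0], [-0.2, 0, 0, 0], [0.2, 0, 0, 0], [-0.2, 0, 0, 0], [0.2, 0, 0, 0], [-0.2, 0, 0, 0], [0.2, 0, 0, 0], [-0.2, 0, 0, 0], [0.2, 0, 0, 0], [-0.2, 0, 0, 0], [0.2, 0, 0, 0]]}}

```text
time_s: 55.48
tool_pos: [0.3766, -0.1695, 0.1318]
tcp_rot: [[-0.167, 0.947, -0.275], [-0.004, -0.28, -0.96], [-0.986, -0.159, 0.05]]
force: [-0.2, 0.3, 0.0]
opening: 0.504
```

Emit:
{"fn": "move_arm", "kwargs": {"targets": [[-0.1, 0, 0, 0], [-0.1, 0, 0, 0], [0.25, 0, 0, 0], [-0.1, 0, 0, 0], [-0.1, 0, 0, 0], [0.25, 0, 0, 0], [-0.1, 0, 0, 0], [-0.1, 0, 0, 0], [0.25, 0, 0, 0], [-0.1, 0, 0, 0], [-0.1, 0, 0, 0], [0.25, 0, 0, 0]]}}

```text
time_s: 56.98
tool_pos: [0.3886, -0.1746, 0.1365]
tcp_rot: [[-0.133, 0.952, -0.276], [-0.018, -0.281, -0.96], [-0.991, -0.122, 0.055]]
force: [0.2, 0.1, -1.1]
opening: 0.498
```

Emit:
{"fn": "move_arm", "kwargs": {"targets": [[-0.15, 0, 0, 0], [0.2, 0, 0, 0], [-0.15, 0, 0, 0], [0.2, 0, 0, 0], [-0.15, 0, 0, 0], [0.2, 0, 0, 0], [-0.15, 0, 0, 0], [0.2, 0, 0, 0], [-0.15, 0, 0, 0], [0.2, 0, 0, 0], [-0.15, 0, 0, 0], [0.2, 0, 0, 0]]}}

```text
time_s: 58.48
tool_pos: [0.3999, -0.1804, 0.1298]
tcp_rot: [[-0.098, 0.956, -0.277], [-0.033, -0.281, -0.959], [-0.995, -0.085, 0.059]]
force: [-0.3, 0.3, 0.4]
opening: 0.5
```

Emit:
{"fn": "move_arm", "kwargs": {"targets": [[-0.15, 0, 0, 0], [0.2, 0, 0, 0], [-0.15, 0, 0, 0], [0.2, 0, 0, 0], [-0.15, 0, 0, 0], [0.2, 0, 0, 0], [-0.15, 0, 0, 0], [0.2, 0, 0, 0], [-0.15, 0, 0, 0], [0.2, 0, 0, 0], [-0.15, 0, 0, 0], [0.2, 0, 0, 0]]}}

```text
time_s: 59.98
tool_pos: [0.4128, -0.1869, 0.1237]
tcp_rot: [[-0.064, 0.958, -0.278], [-0.048, -0.281, -0.958], [-0.997, -0.048, 0.064]]
force: [0.5, -0.2, -0.2]
opening: 0.498
```

Emit:
{"fn": "move_arm", "kwargs": {"targets": [[-0.15, 0, 0, 0], [0.15, 0, 0, 0], [-0.15, 0, 0, 0], [0.15, 0, 0, 0], [-0.15, 0, 0, 0], [0.15, 0, 0, 0], [-0.15, 0, 0, 0], [0.15, 0, 0, 0], [-0.15, 0, 0, 0], [0.15, 0, 0, 0]]}}

```text
time_s: 61.22
tool_pos: [0.4137, -0.1871, 0.1258]
tcp_rot: [[-0.063, 0.958, -0.278], [-0.049, -0.281, -0.958], [-0.997, -0.046, 0.064]]
force: [-0.6, -0.1, -0.5]
opening: 0.5
```

```bash
python3 -c "
from h import *
s=shot('wrist','w24');s=shot('top','top2')
st();go([0.411,-0.3165,0.2],-13.3)
comps(s,(0,0,0),(180,255,40),0.125,25,300)"
```

```text
61.33 [ 0.4109 -0.186   0.1233] f [-1.  -0.5 -0.7] op 0.501
[[-0.07   0.958 -0.278]
 [-0.045 -0.281 -0.959]
 [-0.997 -0.055  0.063]]
t 61.33 pos [ 0.4109 -0.186   0.1233] yaw -16.4 q [-0.4   0.25  1.97 -0.08  0.97 -0.07] op 0.501 f [-1.  -0.5 -0.7]
  d_tool(after turn) x -0.767 y 0.301 z 1.270  turn -0.034 | now-frame y 0.326 z 1.299
px [243. 376.] a 55.5 rect [0.079  0.1248] [0.0132 0.0458] longyaw -23.1 circ [0.0802 0.1277 0.0231]
px [415. 335.] a 218.0 rect [ 0.1894 -0.3348] [0.0506 0.1533] longyaw 70.4 circ [ 0.1805 -0.3312  0.078 ]
px [274. 282.] a 59.0 rect [0.3232 0.0464] [0.0155 0.0338] longyaw 64.1 circ [0.3233 0.0465 0.0181]
px [135. 227.] a 53.5 rect [0.4668 0.42  ] [0.0212 0.0215] longyaw 1.9 circ [0.4668 0.4186 0.0125]
px [ 66. 221.] a 76.0 rect [0.4822 0.6026] [0.0105 0.0826] longyaw 2.6 circ [0.4821 0.6039 0.0414]
px [136. 172.] a 25.0 rect [0.6164 0.4223] [0.0136 0.0162] longyaw -89.1 circ [0.6153 0.4229 0.0093]
px [509. 154.] a 64.5 rect [ 0.6835 -0.6181] [0.0146 0.0457] longyaw 1.0 circ [ 0.6834 -0.6173  0.0236]
px [  4. 196.] a 140.5 rect [0.5485 0.7686] [0.0051 0.4484] longyaw 0.1 circ [0.5485 0.7682 0.2243]
```

View pics/w24.png

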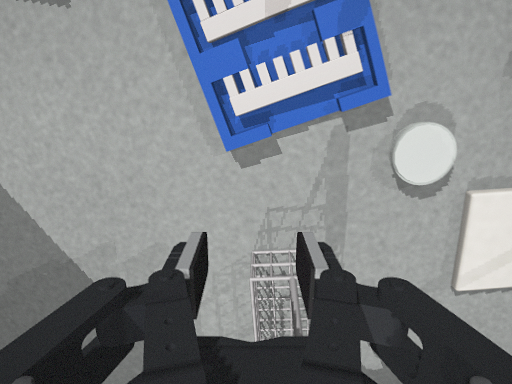

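Emit:
{"fn": "move_arm", "kwargs": {"targets": [[-0.2, 0, 0, -0.03], [-0.2, 0, 0, 0], [-0.15, 0, 0, 0], [0, 0.05, 0.2, 0], [0, 0.05, 0.2, 0], [0, 0.05, 0.2, 0], [0, 0.05, 0.2, 0], [0, 0.05, 0.2, 0], [0, 0.05, 0.2, 0], [0, 0, 0, 0]]}}

```text
time_s: 62.58
tool_pos: [0.4149, -0.3113, 0.1846]
tcp_rot: [[-0.076, 0.97, -0.23], [-0.042, -0.234, -0.971], [-0.996, -0.064, 0.059]]
force: [-0.2, 0.7, -0.2]
opening: 0.498
```

```bash
python3 -c "
from h import *
s=shot('wrist','w25');
st();go([0.411,-0.3165,0.15],-13.3)
comps(s,(0,0,0),(180,255,45),0.125,500)"
```

```text
62.62 [ 0.4147 -0.3105  0.1845] f [ 0.1 -0.4  0.5] op 0.503
[[-0.076  0.97  -0.229]
 [-0.042 -0.233 -0.972]
 [-0.996 -0.064  0.058]]
t 62.62 pos [ 0.4147 -0.3105  0.1845] yaw -13.5 q [-0.62  0.29  1.74 -0.09  1.15 -0.35] op 0.503 f [ 0.1 -0.4  0.5]
  d_tool(after turn) x 0.345 y -0.023 z 0.067  turn -0.002 | now-frame y -0.000 z 0.047
px [257. 364.] a 4342.0 rect [ 0.3725 -0.4488] [0.0549 0.2176] longyaw -9.0 circ [ 0.3682 -0.4759  0.1089]
px [441. 349.] a 3865.5 rect [ 0.5357 -0.4709] [0.0703 0.1297] longyaw -14.1 circ [ 0.5325 -0.4839  0.0685]
px [ 82. 335.] a 6981.5 rect [ 0.2245 -0.4181] [0.0773 0.2118] longyaw 15.8 circ [ 0.2203 -0.4033  0.1072]
px [304. 272.] a 689.5 rect [ 0.4355 -0.374 ] [0.012  0.0698] longyaw 79.3 circ [ 0.4343 -0.3738  0.0352]
px [183. 286.] a 1027.5 rect [ 0.3449 -0.3541] [0.0415 0.0779] longyaw 61.6 circ [ 0.3435 -0.3546  0.0424]
px [252. 207.] a 2497.0 rect [ 0.4101 -0.3177] [0.0137 0.0969] longyaw 77.1 circ [ 0.41   -0.3177  0.0487]
```

View pics/w25.png

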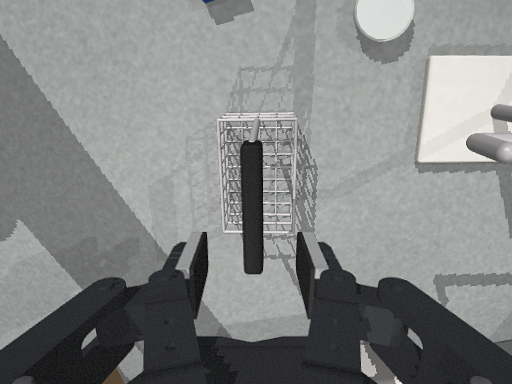

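Emit:
{"fn": "move_arm", "kwargs": {"targets": [[0, 0.03, 0.13, 0], [0, 0, 0.12, 0], [0.15, 0, 0, 0], [0.15, 0, 0, 0], [0.15, 0, 0, 0], [0, 0, 0, 0]]}}

```text
time_s: 63.38
tool_pos: [0.4068, -0.3367, 0.1365]
tcp_rot: [[-0.079, 0.97, -0.228], [-0.038, -0.232, -0.972], [-0.996, -0.068, 0.056]]
force: [0.3, 0.7, -0.7]
opening: 0.503
```

```bash
python3 -c "
from h import *
s=shot('wrist','w26');
st();go([0.4052,-0.3392,0.101],-13)
comps(s,(0,0,0),(180,255,45),0.125,500)"
```

```text
63.42 [ 0.4073 -0.337   0.1372] f [-0.3 -0.3 -0.1] op 0.501
[[-0.078  0.971 -0.228]
 [-0.039 -0.231 -0.972]
 [-0.996 -0.067  0.056]]
t 63.42 pos [ 0.4073 -0.337   0.1372] yaw -13.4 q [-0.67  0.35  1.79 -0.09  1.05 -0.39] op 0.501 f [-0.3 -0.3 -0.1]
  d_tool(after turn) x 0.362 y -0.016 z 0.026  turn -0.005 | now-frame y 0.009 z 0.006
px [336. 371.] a 710.5 rect [ 0.4378 -0.4403] [0.0118 0.0521] longyaw -26.9 circ [ 0.4373 -0.4413  0.0262]
px [436. 368.] a 1084.0 rect [ 0.5054 -0.4471] [0.035  0.0547] longyaw -13.1 circ [ 0.506  -0.4445  0.0312]
px [217. 360.] a 1890.0 rect [ 0.3596 -0.418 ] [0.0399 0.1209] longyaw -7.1 circ [ 0.359  -0.4225  0.0625]
px [ 70. 348.] a 5848.5 rect [ 0.2707 -0.4033] [0.05   0.1601] longyaw 22.6 circ [ 0.2647 -0.3887  0.0802]
px [304. 272.] a 676.0 rect [ 0.4291 -0.3657] [0.0091 0.0526] longyaw 79.4 circ [ 0.4283 -0.3655  0.0265]
px [187. 284.] a 957.0 rect [ 0.3611 -0.3507] [0.0312 0.0582] longyaw 61.4 circ [ 0.3604 -0.3517  0.0317]
px [250. 194.] a 4529.5 rect [ 0.4101 -0.3189] [0.0138 0.095 ] longyaw 77.5 circ [ 0.4103 -0.3189  0.0477]
```

View pics/w26.png

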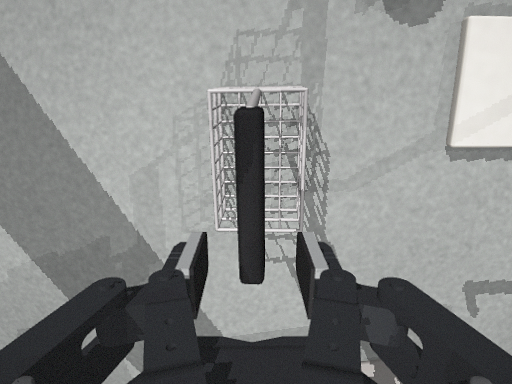

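Emit:
{"fn": "move_arm", "kwargs": {"targets": [[0.12, 0, 0, 0], [0.12, 0, 0, 0], [0.12, 0.01, 0, 0], [0, 0, 0, 0]]}}

```text
time_s: 63.92
tool_pos: [0.4057, -0.3386, 0.0991]
tcp_rot: [[-0.077, 0.971, -0.228], [-0.04, -0.231, -0.972], [-0.996, -0.066, 0.057]]
force: [-0.4, -0.1, 0.5]
opening: 0.497
```

```bash
python3 -c "
from h import *
st();go([0.4052,-0.3392,0.101],-13)"
```

```text
63.92 [ 0.4057 -0.3386  0.0991] f [-0.4 -0.1  0.5] op 0.497
[[-0.077  0.971 -0.228]
 [-0.04  -0.231 -0.972]
 [-0.996 -0.066  0.057]]
t 63.92 pos [ 0.4057 -0.3386  0.0991] yaw -13.4 q [-0.67  0.39  1.83 -0.1   0.96 -0.38] op 0.497 f [-0.4 -0.1  0.5]
  d_tool(after turn) x -0.019 y -0.004 z 0.007  turn -0.004 | now-frame y -0.005 z 0.008
```

Emit:
{"fn": "move_arm", "kwargs": {"targets": [[0, 0, 0, 0], [0, 0, 0, 0], [0, 0, 0, 0], [0, 0, 0, 0], [0, 0, 0, 0]], "fingers": 0, "newtons": 90}}

```text
time_s: 64.55
tool_pos: [0.407, -0.3393, 0.1002]
tcp_rot: [[-0.074, 0.971, -0.228], [-0.042, -0.231, -0.972], [-0.996, -0.062, 0.058]]
force: [-0.3, 0.0, -0.9]
opening: 0.143
```

Emit:
{"fn": "move_arm", "kwargs": {"targets": [[-0.15, 0, 0, 0], [-0.15, 0, 0, 0], [-0.15, 0, 0, 0], [0, 0, 0, 0]]}}

```text
time_s: 65.05
tool_pos: [0.4103, -0.3373, 0.1484]
tcp_rot: [[-0.074, 0.971, -0.228], [-0.042, -0.231, -0.972], [-0.996, -0.062, 0.058]]
force: [0.2, -0.0, -2.7]
opening: 0.145
```

```bash
python3 -c "
from h import *
s=shot('wrist','w27'); s=shot('scene','s27')
im=cv2.resize(s['pixels'][110:220,120:300],None,fx=4.4,fy=4.4,interpolation=cv2.INTER_CUBIC); cv2.imwrite('pics/s27c.png',im)
st();go([0.55,-0.32,0.2],-11.4)"
```

```text
65.15 [ 0.4094 -0.3367  0.1469] f [ 0.8 -0.1 -2.7] op 0.147
[[-0.077  0.971 -0.228]
 [-0.04  -0.231 -0.972]
 [-0.996 -0.065  0.056]]
t 65.15 pos [ 0.4094 -0.3367  0.1469] yaw -13.4 q [-0.66  0.34  1.77 -0.09  1.07 -0.39] op 0.147 f [ 0.8 -0.1 -2.7]
  d_tool(after turn) x -0.531 y 1.345 z -0.441  turn -0.022 | now-frame y 1.291 z -0.452
```

View pics/w27.png

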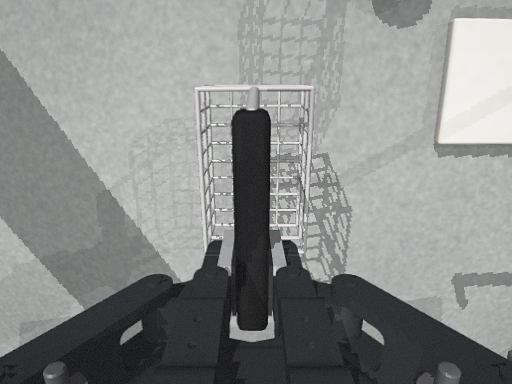

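View pics/s27c.png

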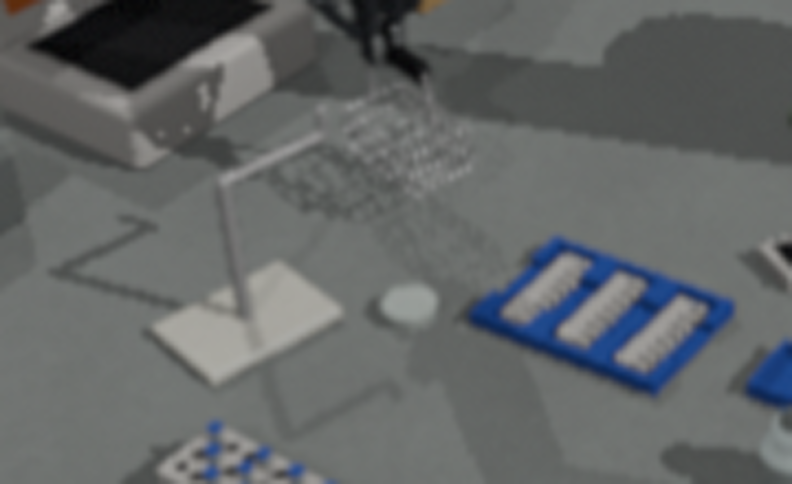

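```bash
python3 -c "
from h import *
s=load('top0')
print('post',onz(s,407.8,164.4,.16)); print('lip top',onz(s,403.5,202.6,.183)); print('lip w/o', onz(s,401.5,201.5,.16))
print('base of post',onz(s,320+333/5,140+160/5,.012))
cs=[(275,35),(437,68),(391,284),(236,250)]
P=[onz(s,320+a/5,140+b/5,.012)[:2] for a,b in cs];print(np.round(P,4),np.mean(P,0))
for i in range(4):
  d=P[(i+1)%4]-P[i];print(np.linalg.norm(d),np.degrees(np.arctan2(d[1],d[0])))
w=load('w27');comps(w,(0,0,0),(180,255,30),.172,1500,9000)
for n in ['w16','w20']: pass
c=np.mean(P,0);a=np.radians(-11.4);x=np.array([np.cos(a),np.sin(a)])
for r,z in [(0,.16),(-.055,.16),(-.1,.183)]: q=c+r*x; print(q,proj(s,[q[0],q[1],z]))
"
```

```text
post [ 0.64336639 -0.30987041  0.16      ]
lip top [ 0.53944886 -0.28627072  0.183     ]
lip w/o [ 0.54327465 -0.29123928  0.16      ]
base of post [ 0.64090548 -0.31128039  0.012     ]
[[ 0.7186 -0.2755]
 [ 0.6998 -0.3779]
 [ 0.5643 -0.3469]
 [ 0.584  -0.2498]] [ 0.64168104 -0.31252423]
0.104104629043673 -100.41663257826164
0.13898857418549546 167.10394644592532
0.09899361162933368 78.53067773323147
0.1370426165197384 -10.786641401084601
[ 0.64168104 -0.31252423] (np.float64(408.77863677854845), np.float64(165.0392191697183))
[ 0.58776613 -0.30165308] (np.float64(405.0960837554689), np.float64(184.95218403818268))
[ 0.54365393 -0.2927585 ] (np.float64(405.92494718986563), np.float64(201.0193055250537))
```

Emit:
{"fn": "move_arm", "kwargs": {"targets": [[-0.15, 0, 0, -0.01], [-0.15, 0, 0, -0.01], [-0.15, 0, 0, 0], [-0.02, 0.11, -0.12, 0], [-0.02, 0.11, -0.12, 0], [-0.02, 0.11, -0.12, 0], [-0.02, 0.11, -0.12, 0], [-0.02, 0.11, 0, 0], [0, 0, 0, 0]]}}

```text
time_s: 66.28
tool_pos: [0.4819, -0.2941, 0.1968]
tcp_rot: [[-0.079, 0.978, -0.192], [-0.038, -0.195, -0.98], [-0.996, -0.07, 0.052]]
force: [-0.4, -0.5, -1.3]
opening: 0.145
```

```bash
python3 -c "
from h import *
s=shot('wrist','w28')
st();go([0.485,-0.3047,0.191],-11.5)"
```

```text
66.33 [ 0.4813 -0.2939  0.1967] f [ 0.4  0.7 -2.1] op 0.144
[[-0.08   0.978 -0.192]
 [-0.037 -0.195 -0.98 ]
 [-0.996 -0.071  0.052]]
t 66.33 pos [ 0.4813 -0.2939  0.1967] yaw -11.3 q [-0.53  0.35  1.61 -0.08  1.23 -0.31] op 0.144 f [ 0.4  0.7 -2.1]
  d_tool(after turn) x 0.057 y 0.058 z 0.098  turn 0.002 | now-frame y 0.061 z 0.096
```

View pics/w28.png

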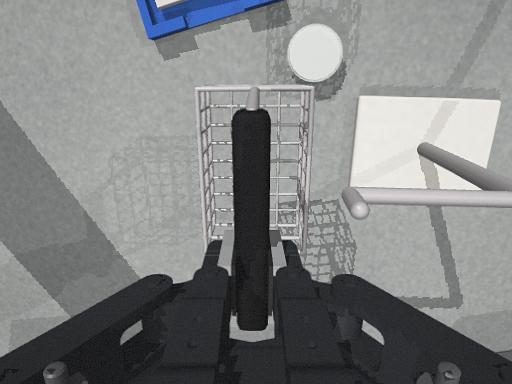

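```bash
python3 -c "
from h import *
s=load('w28')
print(onz(s,361,208,.183), onz(s,350,197,.16), onz(s,425,197,.16),onz(s,510,198,.16))
o=np.array([.642,-.311]);a=np.radians(-11.5);x=np.array([np.cos(a),np.sin(a)])
for r,z in [(-.1,.183),(-.1,.16),(-.055,.16),(0,.16)]: q=o+r*x; print(np.round(q,4),np.round(proj(s,[q[0],q[1],z]),1))"
```

```text
[ 0.53890569 -0.28877824  0.183     ] [ 0.53809078 -0.29137152  0.16      ] [ 0.58024379 -0.2987294   0.16      ] [ 0.62926905 -0.3079634   0.16      ]
[ 0.544  -0.2911] [371.6 210.5]
[ 0.544  -0.2911] [360.3 194.8]
[ 0.5881 -0.3   ] [438.9 196.9]
[ 0.642 -0.311] [531.1 199.3]
```

Emit:
{"fn": "move_arm", "kwargs": {"targets": [[0.05, 0.03, 0.1, 0], [0, 0, 0, 0]]}}

```text
time_s: 66.58
tool_pos: [0.4811, -0.3058, 0.1914]
tcp_rot: [[-0.081, 0.978, -0.193], [-0.037, -0.196, -0.98], [-0.996, -0.072, 0.052]]
force: [-0.2, -0.9, -2.7]
opening: 0.145
```

```bash
python3 -c "
from h import *
st();go([0.581,-0.324,0.191],-11.5)"
```

```text
66.58 [ 0.4811 -0.3058  0.1914] f [-0.2 -0.9 -2.7] op 0.145
[[-0.081  0.978 -0.193]
 [-0.037 -0.196 -0.98 ]
 [-0.996 -0.072  0.052]]
t 66.58 pos [ 0.4811 -0.3058  0.1914] yaw -11.4 q [-0.55  0.36  1.6  -0.08  1.22 -0.32] op 0.145 f [-0.2 -0.9 -2.7]
  d_tool(after turn) x 0.004 y 1.016 z -0.021  turn 0.002 | now-frame y 1.013 z -0.014
```

Emit:
{"fn": "move_arm", "kwargs": {"targets": [[-0.01, 0.12, 0, 0], [-0.01, 0.12, 0, 0], [-0.01, 0.12, 0, 0], [-0.01, 0.12, 0, 0], [0, 0, 0, 0]]}}

```text
time_s: 67.2
tool_pos: [0.5322, -0.3164, 0.1919]
tcp_rot: [[-0.08, 0.978, -0.194], [-0.037, -0.197, -0.98], [-0.996, -0.071, 0.052]]
force: [0.3, -0.3, -2.0]
opening: 0.146
```

```bash
python3 -c "
from h import *
s=shot('wrist','w29');s=shot('scene','s29')
im=cv2.resize(s['pixels'][90:220,120:300],None,fx=4.4,fy=4.4,interpolation=cv2.INTER_CUBIC); cv2.imwrite('pics/s29c.png',im)
st();go([0.581,-0.324,0.191],-11.5)"
```

```text
67.3 [ 0.531  -0.3161  0.192 ] f [-0.5  0.1 -1.6] op 0.146
[[-0.081  0.978 -0.194]
 [-0.037 -0.198 -0.98 ]
 [-0.996 -0.072  0.052]]
t 67.3 pos [ 0.531  -0.3161  0.192 ] yaw -11.4 q [-0.52  0.44  1.48 -0.08  1.27 -0.3 ] op 0.146 f [-0.5  0.1 -1.6]
  d_tool(after turn) x 0.010 y 0.505 z -0.022  turn 0.001 | now-frame y 0.505 z -0.020
```

View pics/w29.png

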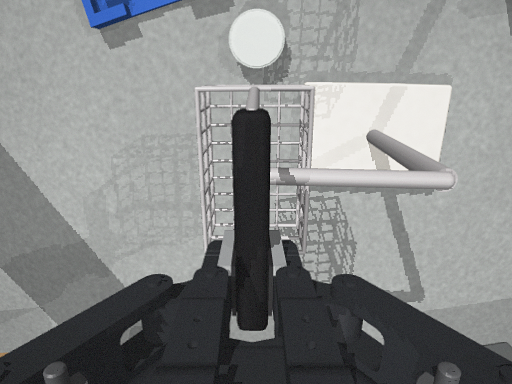

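View pics/s29c.png

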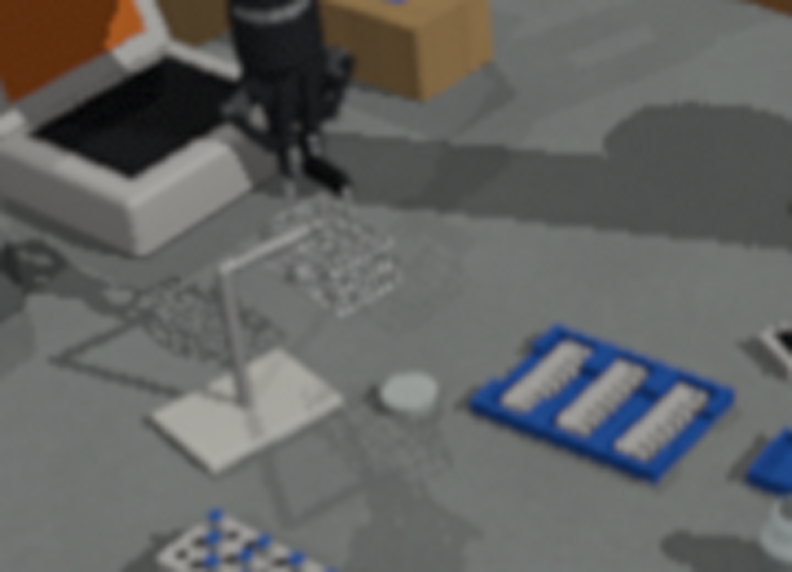

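Emit:
{"fn": "move_arm", "kwargs": {"targets": [[-0.01, 0.13, 0, 0], [-0.01, 0.13, 0, 0], [-0.01, 0.13, 0, 0], [-0.01, 0.1, 0, 0], [0, 0, 0, 0]]}}

```text
time_s: 67.92
tool_pos: [0.5828, -0.3263, 0.1924]
tcp_rot: [[-0.08, 0.978, -0.194], [-0.037, -0.198, -0.98], [-0.996, -0.071, 0.052]]
force: [-0.3, -0.2, -2.2]
opening: 0.144
```

```bash
python3 -c "
from h import *
s=shot('wrist','w30');
st();go([0.581,-0.324,0.155],-11.5)"
```

```text
67.97 [ 0.5823 -0.3262  0.1924] f [-0.3 -0.  -2.2] op 0.146
[[-0.081  0.978 -0.194]
 [-0.037 -0.198 -0.98 ]
 [-0.996 -0.072  0.052]]
t 67.97 pos [ 0.5823 -0.3262  0.1924] yaw -11.4 q [-0.49  0.52  1.35 -0.07  1.33 -0.28] op 0.146 f [-0.3 -0.  -2.2]
  d_tool(after turn) x 0.374 y -0.017 z -0.019  turn 0.001 | now-frame y 0.010 z -0.039
```

View pics/w30.png

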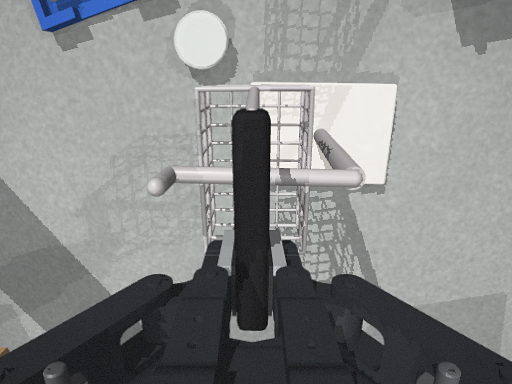

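Emit:
{"fn": "move_arm", "kwargs": {"targets": [[0.1, 0, 0, 0], [0.1, 0, 0, 0], [0.1, 0, 0, 0], [0, 0, 0, 0]]}}

```text
time_s: 68.47
tool_pos: [0.5779, -0.3269, 0.1596]
tcp_rot: [[-0.084, 0.977, -0.195], [-0.035, -0.198, -0.98], [-0.996, -0.075, 0.051]]
force: [-0.5, 0.1, -2.3]
opening: 0.145
```

Emit:
{"fn": "move_arm", "kwargs": {"targets": [[0.05, 0, 0, 0], [0.03, 0, 0, 0], [0, 0, 0, 0]]}}

```text
time_s: 68.85
tool_pos: [0.5778, -0.3275, 0.1541]
tcp_rot: [[-0.081, 0.977, -0.195], [-0.037, -0.198, -0.979], [-0.996, -0.072, 0.052]]
force: [0.1, 0.4, -2.9]
opening: 0.15
```

Emit:
{"fn": "move_arm", "kwargs": {"targets": [[0.04, 0, 0, 0], [0, 0, 0, 0]]}}

```text
time_s: 69.1
tool_pos: [0.5782, -0.3278, 0.1541]
tcp_rot: [[-0.077, 0.978, -0.195], [-0.039, -0.198, -0.979], [-0.996, -0.067, 0.053]]
force: [-0.8, 0.4, -1.8]
opening: 0.147
```

```bash
python3 -c "
from h import *
s=shot('wrist','w31');
st()"
```

```text
69.15 [ 0.5783 -0.328   0.1539] f [-0.2  0.6  0.6] op 0.145
[[-0.076  0.978 -0.195]
 [-0.039 -0.198 -0.979]
 [-0.996 -0.067  0.053]]
```

View pics/w31.png

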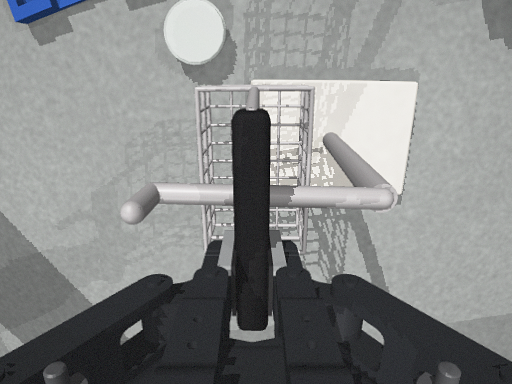

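Emit:
{"fn": "move_arm", "kwargs": {"targets": [[-0.06, 0, 0, 0], [0, 0, -0.07, 0], [0, 0, 0, 0]]}}

```text
time_s: 69.53
tool_pos: [0.58, -0.3202, 0.1582]
tcp_rot: [[-0.078, 0.978, -0.195], [-0.038, -0.198, -0.979], [-0.996, -0.069, 0.052]]
force: [-0.6, 0.5, -1.4]
opening: 0.144
```

Emit:
{"fn": "move_arm", "kwargs": {"targets": [[0.05, 0, 0, 0], [0.04, 0, 0, 0], [0, 0, 0, 0]]}}

```text
time_s: 69.9
tool_pos: [0.5803, -0.3207, 0.1542]
tcp_rot: [[-0.074, 0.978, -0.195], [-0.04, -0.198, -0.979], [-0.996, -0.064, 0.054]]
force: [0.3, 0.2, -2.3]
opening: 0.15
```

```bash
python3 -c "
from h import *
st()"
```

```text
69.9 [ 0.5803 -0.3207  0.1542] f [ 0.3  0.2 -2.3] op 0.15
[[-0.074  0.978 -0.195]
 [-0.04  -0.198 -0.979]
 [-0.996 -0.064  0.054]]
```

Emit:
{"fn": "move_arm", "kwargs": {"targets": [[0.01, 0, 0, 0], [0, 0, 0, 0], [0, 0, 0, 0]], "fingers": 0.3}}

```text
time_s: 70.28
tool_pos: [0.5801, -0.321, 0.1524]
tcp_rot: [[-0.074, 0.978, -0.195], [-0.04, -0.198, -0.979], [-0.996, -0.065, 0.054]]
force: [0.7, -0.4, -0.5]
opening: 0.299
```

```bash
python3 -c "
from h import *
s=shot('wrist','w32');
st()"
```

```text
70.33 [ 0.58   -0.321   0.1524] f [-0.1  0.5  0.4] op 0.299
[[-0.074  0.978 -0.195]
 [-0.04  -0.198 -0.979]
 [-0.996 -0.065  0.054]]
```

View pics/w32.png

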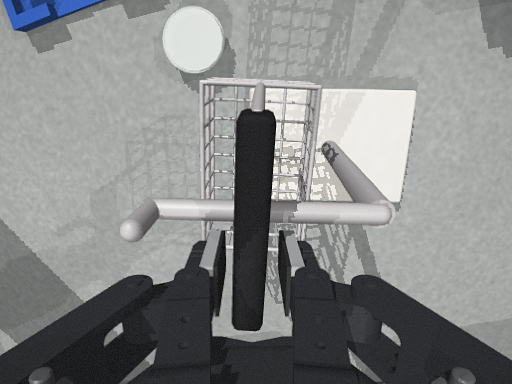

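Emit:
{"fn": "move_arm", "kwargs": {"targets": [[-0.1, 0, 0, 0], [-0.2, 0, 0, 0], [-0.3, 0, 0, 0], [-0.3, 0, 0, 0], [-0.2, 0, 0, 0], [0, 0, 0, 0]], "fingers": 0.4}}

```text
time_s: 71.08
tool_pos: [0.589, -0.3166, 0.2678]
tcp_rot: [[-0.072, 0.978, -0.195], [-0.041, -0.198, -0.979], [-0.997, -0.063, 0.054]]
force: [-0.0, 1.2, -1.1]
opening: 0.401
```

```bash
python3 -c "
from h import *
s=shot('wrist','w33');
st()
comps(s,(0,0,0),(180,255,40),0.18,1500)
t=shot('scene','s33');shot('top','top3')
im=cv2.resize(t['pixels'][90:290,120:420],None,fx=2.6,fy=2.6,interpolation=cv2.INTER_CUBIC); cv2.imwrite('pics/s33c.png',im)"
```

```text
71.12 [ 0.5885 -0.3164  0.2665] f [ 1.4 -0.5 -0. ] op 0.398
[[-0.074  0.978 -0.195]
 [-0.04  -0.198 -0.979]
 [-0.996 -0.065  0.054]]
px [152. 354.] a 7112.5 rect [ 0.4399 -0.4438] [0.1207 0.2563] longyaw -4.4 circ [ 0.4377 -0.4721  0.129 ]
```

View pics/w33.png

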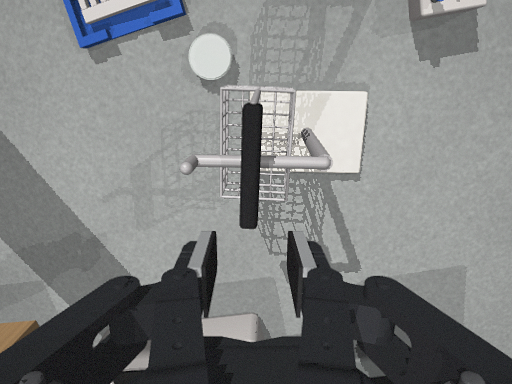

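View pics/s33c.png

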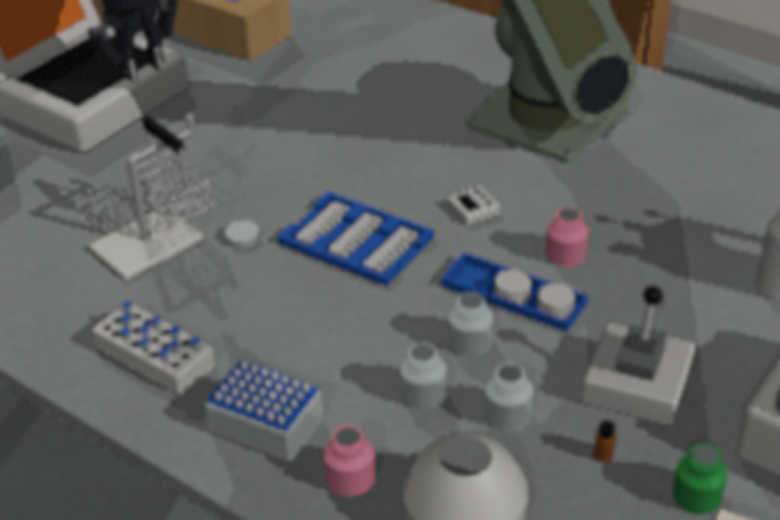

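Emit:
{"fn": "move_arm", "kwargs": {"targets": [[-0.1, 0, 0, -0.1], [0, 0, 0, -0.1], [0, 0, 0, -0.08], [0, 0, -0.3, 0], [0, 0, -0.3, 0], [0, 0, -0.3, 0], [0, 0, -0.3, 0], [0, 0, -0.3, 0], [0, 0, -0.3, 0], [0, 0, -0.3, 0], [0, 0, -0.3, 0]], "fingers": 0, "newtons": 30}}

```text
time_s: 72.6
tool_pos: [0.5194, -0.077, 0.256]
tcp_rot: [[-0.107, 0.962, 0.25], [-0.027, 0.248, -0.968], [-0.994, -0.11, -0.001]]
force: [-0.1, 0.0, 0.1]
opening: 0.001
```

```bash
python3 -c "
from h import *
st();go([0.41,0.403,0.24],14)"
```

```text
72.6 [ 0.5194 -0.077   0.256 ] f [-0.1  0.   0.1] op 0.001
[[-0.107  0.962  0.25 ]
 [-0.027  0.248 -0.968]
 [-0.994 -0.11  -0.001]]
t 72.6 pos [ 0.5194 -0.077   0.256 ] yaw 14.5 q [-0.14  0.28  1.57 -0.04  1.4  -0.39] op 0.001 f [-0.1  0.   0.1]
  d_tool(after turn) x 0.160 y 0.100 z -4.922  turn 0.005 | now-frame y 0.157 z -4.921
```

Emit:
{"fn": "move_arm", "kwargs": {"targets": [[0, 0, -0.4, 0], [0, 0, -0.4, 0], [0, 0, -0.4, 0], [0, 0, -0.4, 0], [0, 0, -0.4, 0], [0, 0, -0.4, 0], [0, 0, -0.4, 0], [0, 0, -0.4, 0], [0, 0, -0.4, 0], [0, 0, -0.4, 0], [0, 0, -0.4, 0], [0, 0, 0, 0]]}}

```text
time_s: 74.1
tool_pos: [0.3976, 0.3608, 0.2421]
tcp_rot: [[-0.132, 0.959, 0.25], [-0.037, 0.247, -0.968], [-0.991, -0.137, 0.002]]
force: [0.1, 0.7, 0.1]
opening: -0.001
```

```bash
python3 -c "
from h import *
st();go([0.41,0.403,0.24],14)
w=shot('wrist','w34');t=shot('top','top4')
cv2.imwrite('pics/top4b.png',cv2.resize(t['pixels'],(800,600),interpolation=cv2.INTER_CUBIC))
comps(t,(0,0,150),(180,60,255),0.014,60,250)"
```

```text
74.1 [0.3976 0.3608 0.2421] f [0.1 0.7 0.1] op -0.001
[[-0.132  0.959  0.25 ]
 [-0.037  0.247 -0.968]
 [-0.991 -0.137  0.002]]
t 74.1 pos [0.3976 0.3608 0.2421] yaw 14.5 q [0.68 0.32 1.55 0.06 1.4  0.42] op -0.001 f [0.1 0.7 0.1]
  d_tool(after turn) x 0.021 y 0.222 z -0.379  turn 0.005 | now-frame y 0.226 z -0.377
px [ 54. 355.] a 102.0 rect [0.0871 0.6734] [0.0209 0.0518] longyaw -52.4 circ [0.089  0.6749 0.0269]
px [ 47. 343.] a 179.0 rect [0.1257 0.698 ] [0.0339 0.0567] longyaw -55.6 circ [0.1241 0.6974 0.032 ]
px [198. 240.] a 175.5 rect [0.4246 0.2657] [0.0418 0.0449] longyaw 1.2 circ [0.4252 0.2655 0.0238]
px [220. 238.] a 174.5 rect [0.4341 0.2001] [0.042 0.045] longyaw 1.0 circ [0.4336 0.2002 0.0239]
px [285. 238.] a 95.0 rect [0.4345 0.0039] [0.0304 0.0542] longyaw 0.5 circ [0.4345 0.0024 0.0304]
px [151. 232.] a 186.5 rect [0.449  0.4069] [0.0232 0.086 ] longyaw -75.3 circ [0.4522 0.4076 0.0434]
px [325. 235.] a 113.5 rect [ 0.4452 -0.1175] [0.0302 0.0698] longyaw 6.5 circ [ 0.4461 -0.1219  0.0356]
px [ 14. 221.] a 79.5 rect [0.4782 0.7972] [0.0522 0.1149] longyaw 0.0 circ [0.479  0.7977 0.0612]
px [353. 201.] a 172.0 rect [ 0.5478 -0.2047] [0.0454 0.0463] longyaw -45.0 circ [ 0.5481 -0.2032  0.0244]
px [220. 200.] a 236.5 rect [0.5469 0.2052] [0.0543 0.0546] longyaw 1.0 circ [0.5466 0.2043 0.0289]
px [182. 171.] a 207.5 rect [0.6348 0.3217] [0.0519 0.0543] longyaw -89.0 circ [0.6351 0.3211 0.0288]
px [219. 161.] a 221.0 rect [0.6655 0.2114] [0.05   0.0563] longyaw 19.3 circ [0.6666 0.2085 0.0289]
```

View pics/w34.png

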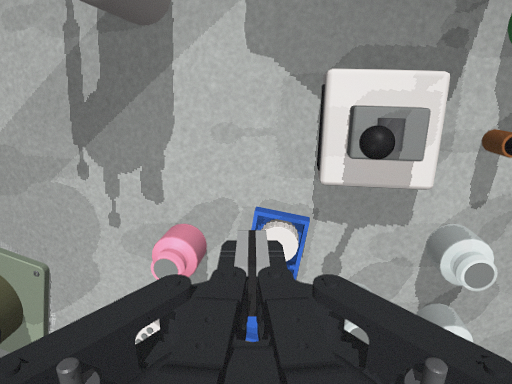

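View pics/top4b.png

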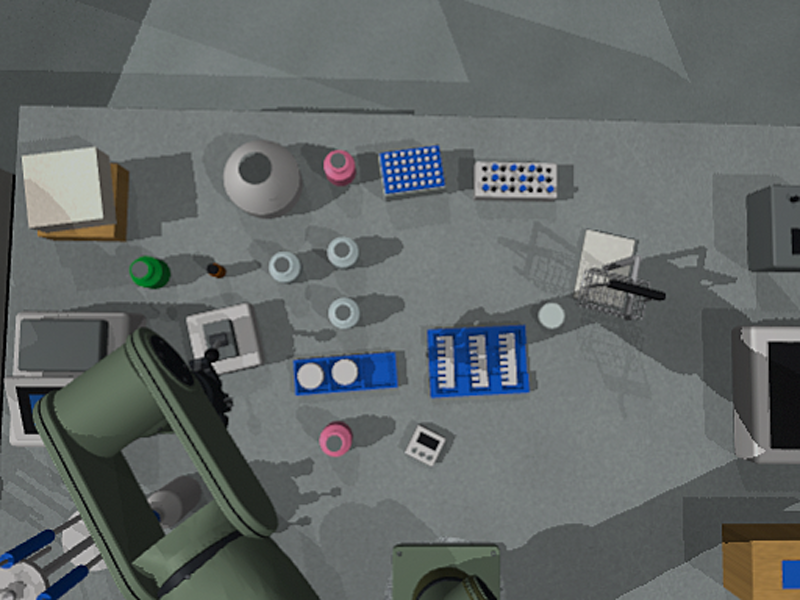

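```bash
python3 -c "
from h import *
s=load('w34')
print('ball',onz(s,377.5,142.5,.128))
P=[onz(s,u,v,.045)[:2] for u,v in [(326,70),(449,71),(437,188),(319,184)]];print(np.round(P,4),np.mean(P,0))
for i in range(4):
  d=P[(i+1)%4]-P[i];print(np.linalg.norm(d),np.degrees(np.arctan2(d[1],d[0])))
"
```

```text
ball [0.46809829 0.41680462 0.128     ]
[[0.4191 0.4649]
 [0.5317 0.4942]
 [0.5655 0.3833]
 [0.4473 0.3525]] [0.49087937 0.42371442]
0.11637073626023485 14.607614698864587
0.11601411014250965 -73.06813249481542
0.12211445751742298 -165.4005148433853
0.11590599611772577 104.09409907029905
```

Emit:
{"fn": "move_arm", "kwargs": {"targets": [[0, 0.1, -0.19, 0], [0, 0.1, -0.18, 0], [0.2, 0.05, 0, 0], [0.3, 0.05, 0, 0], [0.3, 0.05, 0, 0], [0.2, 0, 0, 0], [0, 0, 0, 0]]}}

```text
time_s: 75.08
tool_pos: [0.4154, 0.4008, 0.1343]
tcp_rot: [[-0.13, 0.962, 0.238], [-0.034, 0.236, -0.971], [-0.991, -0.135, 0.002]]
force: [-0.0, 0.4, 0.5]
opening: 0.001
```

```bash
python3 -c "
from h import *
st();go([0.415,0.4035,0.112],14.5)
w=shot('wrist','w35')"
```

```text
75.08 [0.4154 0.4008 0.1343] f [-0.   0.4  0.5] op 0.001
[[-0.13   0.962  0.238]
 [-0.034  0.236 -0.971]
 [-0.991 -0.135  0.002]]
t 75.08 pos [0.4154 0.4008 0.1343] yaw 13.8 q [0.71 0.46 1.61 0.06 1.19 0.45] op 0.001 f [-0.   0.4  0.5]
  d_tool(after turn) x 0.223 y 0.003 z -0.028  turn -0.008 | now-frame y 0.032 z -0.028
```

View pics/w35.png

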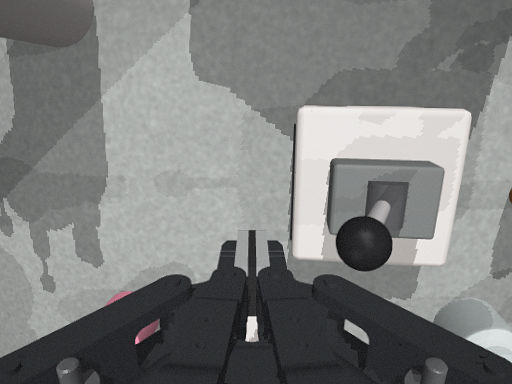

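Emit:
{"fn": "move_arm", "kwargs": {"targets": [[0.12, 0.01, -0.03, 0], [0.1, 0.02, 0, 0], [0, 0, 0, 0]]}}

```text
time_s: 75.5
tool_pos: [0.417, 0.4054, 0.1136]
tcp_rot: [[-0.125, 0.963, 0.238], [-0.03, 0.236, -0.971], [-0.992, -0.129, -0.001]]
force: [-0.8, -0.4, -0.2]
opening: -0.001
```

```bash
python3 -c "
from h import *
st();go([0.50,0.4255,0.112],14.5)"
```

```text
75.5 [0.417  0.4054 0.1136] f [-0.8 -0.4 -0.2] op -0.001
[[-0.125  0.963  0.238]
 [-0.03   0.236 -0.971]
 [-0.992 -0.129 -0.001]]
t 75.5 pos [0.417  0.4054 0.1136] yaw 13.7 q [0.72 0.48 1.63 0.07 1.14 0.45] op -0.001 f [-0.8 -0.4 -0.2]
  d_tool(after turn) x 0.016 y 0.854 z 0.013  turn -0.008 | now-frame y 0.849 z 0.002
```

Emit:
{"fn": "move_arm", "kwargs": {"targets": [[-0.01, 0.12, 0, 0], [-0.01, 0.12, 0, 0], [-0.02, 0.12, 0, 0], [-0.02, 0.12, 0, 0], [-0.02, 0.12, 0, 0], [0, 0, 0, 0]]}}

```text
time_s: 76.25
tool_pos: [0.481, 0.4214, 0.115]
tcp_rot: [[-0.124, 0.964, 0.237], [-0.028, 0.235, -0.972], [-0.992, -0.127, -0.002]]
force: [-0.6, -0.8, 0.8]
opening: 0.002
```

```bash
python3 -c "
from h import *
st();go([0.505,0.4265,0.112],14.5)
w=shot('wrist','w36')"
```

```text
76.25 [0.481  0.4214 0.115 ] f [-0.6 -0.8  0.8] op 0.002
[[-0.124  0.964  0.237]
 [-0.028  0.235 -0.972]
 [-0.992 -0.127 -0.002]]
t 76.25 pos [0.481  0.4214 0.115 ] yaw 13.7 q [0.67 0.56 1.48 0.06 1.22 0.41] op 0.002 f [-0.6 -0.8  0.8]
  d_tool(after turn) x 0.030 y 0.245 z 0.010  turn -0.009 | now-frame y 0.247 z 0.007
```

View pics/w36.png

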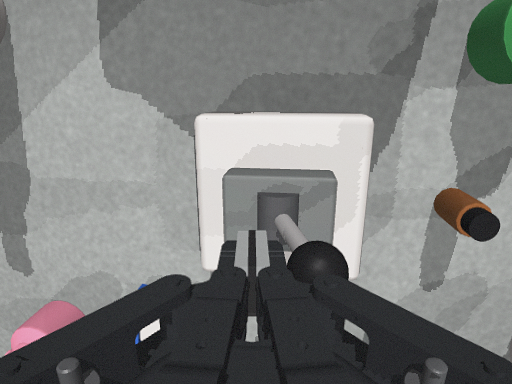

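Emit:
{"fn": "move_arm", "kwargs": {"targets": [[-0.01, 0.1, 0, 0], [-0.01, 0.08, 0, 0], [0, 0.06, 0, 0], [0, 0, 0, 0]]}}

```text
time_s: 76.8
tool_pos: [0.4952, 0.4247, 0.1144]
tcp_rot: [[-0.147, 0.96, 0.238], [-0.037, 0.235, -0.971], [-0.988, -0.152, 0.001]]
force: [0.0, 0.3, 0.1]
opening: 0.001
```

```bash
python3 -c "
from h import *
st()
w=shot('wrist','w37')"
```

```text
76.8 [0.4952 0.4247 0.1144] f [0.  0.3 0.1] op 0.001
[[-0.147  0.96   0.238]
 [-0.037  0.235 -0.971]
 [-0.988 -0.152  0.001]]
```

View pics/w37.png

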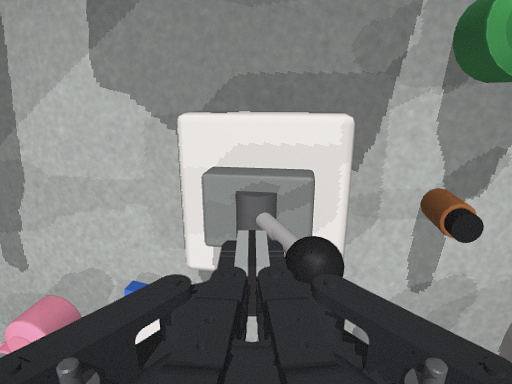

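```bash
python3 -c "
from h import *
for n,p in (('w36',(318,268)),('w37',(314,262))):
  b=onz(load(n),*p,.128);print(b, (b[:2]-np.array([.468,.417]))@np.array([.968,.25]))"
```

```text
[0.51230976 0.42661608 0.128     ] 0.04529586492708659
[0.52395596 0.43306782 0.128     ] 0.058182327197725286
```

Emit:
{"fn": "move_arm", "kwargs": {"targets": [[-0.01, 0.1, 0, 0], [-0.01, 0.1, 0, 0], [0, 0.1, 0, 0]]}}

```text
time_s: 77.22
tool_pos: [0.4954, 0.4247, 0.115]
tcp_rot: [[-0.215, 0.947, 0.24], [-0.061, 0.232, -0.971], [-0.975, -0.223, 0.008]]
force: [-26.6, -8.1, 20.4]
opening: 0.0
```

```bash
python3 -c "
from h import *
st()
w=shot('wrist','w38')"
```

```text
77.22 [0.4954 0.4247 0.115 ] f [-26.6  -8.1  20.4] op 0.0
[[-0.215  0.947  0.24 ]
 [-0.061  0.232 -0.971]
 [-0.975 -0.223  0.008]]
```

View pics/w38.png

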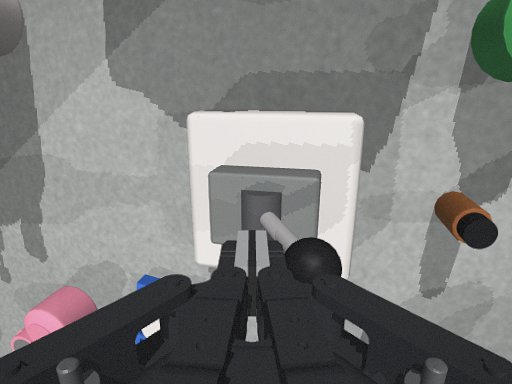

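Emit:
{"fn": "move_arm", "kwargs": {"targets": [[0, -0.1, 0, 0], [0, -0.2, 0, 0], [0, -0.2, 0, 0], [-0.3, 0, 0, 0], [-0.4, 0, 0, 0], [-0.3, 0, 0, 0], [0, 0, -0.3, 0], [0, 0, 0, 0]]}}

```text
time_s: 78.28
tool_pos: [0.4671, 0.45, 0.2273]
tcp_rot: [[-0.203, 0.95, 0.239], [-0.055, 0.232, -0.971], [-0.978, -0.21, 0.006]]
force: [-1.1, -1.2, -0.1]
opening: -0.003
```

```bash
python3 -c "
from h import *
st()
w=shot('wrist','w39');t=shot('top','top5');s=shot('scene','s39')
cv2.imwrite('pics/s39c.png',cv2.resize(s['pixels'][180:290,320:420],None,fx=5,fy=5,interpolation=cv2.INTER_CUBIC))
comps(t,(0,0,0),(180,255,45),0.128,40,150)"
```

```text
78.28 [0.4671 0.45   0.2273] f [-1.1 -1.2 -0.1] op -0.003
[[-0.203  0.95   0.239]
 [-0.055  0.232 -0.971]
 [-0.978 -0.21   0.006]]
px [274. 282.] a 63.0 rect [0.3238 0.0467] [0.0154 0.0337] longyaw 64.1 circ [0.3238 0.0467 0.0181]
px [131. 205.] a 48.0 rect [0.5242 0.4316] [0.0188 0.0213] longyaw -89.2 circ [0.5243 0.4323 0.012 ]
px [509. 154.] a 65.5 rect [ 0.6829 -0.6147] [0.0146 0.0461] longyaw -1.9 circ [ 0.6829 -0.615   0.0236]
px [  7. 140.] a 60.0 rect [0.6959 0.7671] [0.0056 0.1574] longyaw 0.2 circ [0.6959 0.768  0.0788]
```

View pics/w39.png

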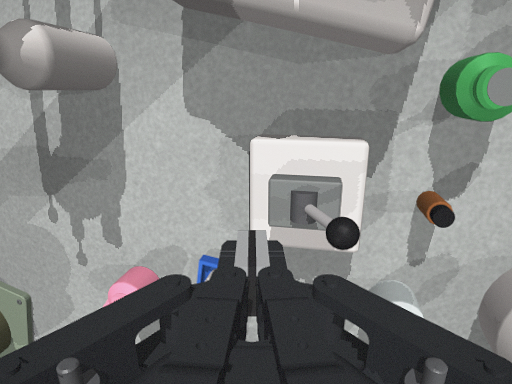

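View pics/s39c.png

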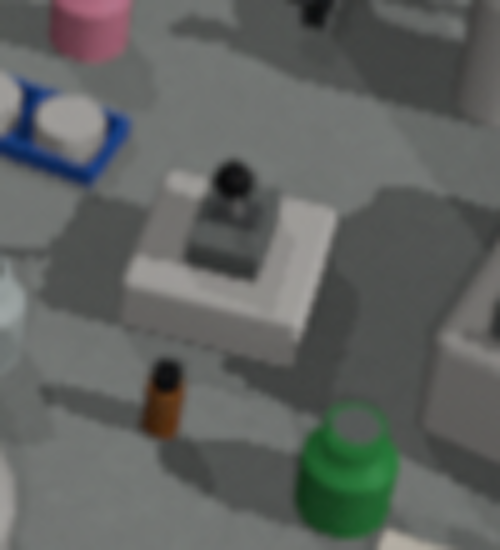

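```bash
cat > ball.py <<'E'
from h import *
def blob(s,g,w=26,th=45):
    hsv=s['pixels'].max(2); u,v=g; m=np.zeros(hsv.shape,np.uint8)
    m[v-w:v+w,u-w:u+w]=(hsv[v-w:v+w,u-w:u+w]<th)
    n,l,stt,c=cv2.connectedComponentsWithStats(m)
    k=min(range(1,n),key=lambda i:np.hypot(*(c[i]-g))+(1000 if stt[i,4]<15 else 0))
    x,y,ww,hh=stt[k,:4]; print(stt[k]); return x+(ww-1)/2,y+(hh-1)/2
def tri(L):
    A=np.zeros((3,3));b=np.zeros(3);R=[]
    for s,p in L:
        o,d=ray(s,*p);d=d/np.linalg.norm(d);M=np.eye(3)-np.outer(d,d);A+=M;b+=M@o;R.append((o,d))
    X=np.linalg.solve(A,b);print('X',np.round(X,4),'res mm',[round(1e3*np.linalg.norm(np.cross(X-o,d)),1) for o,d in R]);return X
E
python3 - <<'E'
from ball import *
t0=load('top0');s0=load('scene0');w4=load('w34')
t5=load('top5');s5=load('s39');w9=load('w39')
a=tri([(t0,blob(t0,(135,227),12)),(s0,blob(s0,(370,204),10)),(w4,blob(w4,(377,142)))])
a=tri([(t0,blob(t0,(135,227),12)),(w4,blob(w4,(377,142)))])
b=tri([(t5,blob(t5,(131,205),12)),(s5,blob(s5,(367,216),10)),(w9,blob(w9,(342,233)))])
b2=tri([(t5,blob(t5,(131,205),12)),(w9,blob(w9,(342,233)))])
print(np.linalg.norm((b-a)[:2]),np.linalg.norm((b2-a)[:2]))
E
```

```text
[131 223   9   9  69]
[368 201   6   6  30]
[360 126  35  33 743]
X [0.4669 0.4171 0.1325] res mm [np.float64(0.6), np.float64(0.9), np.float64(0.6)]
[131 223   9   9  69]
[360 126  35  33 743]
X [0.4668 0.4176 0.1321] res mm [np.float64(0.3), np.float64(0.3)]
[127 202   9   8  61]
[363 213   7   7  37]
[326 217  33  32 597]
X [0.5243 0.431  0.128 ] res mm [np.float64(0.6), np.float64(1.0), np.float64(0.4)]
[127 202   9   8  61]
[326 217  33  32 597]
X [0.5241 0.4315 0.1282] res mm [np.float64(0.1), np.float64(0.1)]
0.059089856846932076 0.05899936351418382
```

```bash
python3 - <<'E'
from h import *
t=load('top5'); cv2.imwrite('pics/top5b.png',cv2.resize(t['pixels'][100:300,90:490],(800,400),interpolation=cv2.INTER_CUBIC))
comps(t,(0,0,120),(180,70,255),0.014,60,250)
comps(t,(0,0,0),(180,255,45),0.18,40,250)
E
```

```text
px [ 62. 373.] a 204.5 rect [0.0354 0.6528] [0.0384 0.0695] longyaw 24.1 circ [0.0398 0.6424 0.0352]
px [ 45. 362.] a 168.0 rect [0.0692 0.6983] [0.0229 0.0973] longyaw -53.8 circ [0.0703 0.6991 0.0491]
px [ 44. 345.] a 192.5 rect [0.1211 0.7061] [0.0355 0.0783] longyaw -55.6 circ [0.1199 0.7058 0.0422]
px [  7. 335.] a 77.5 rect [0.1493 0.8042] [0.0483 0.054 ] longyaw -86.9 circ [0.1479 0.8083 0.0324]
px [ 28. 313.] a 145.5 rect [0.2112 0.7521] [0.0179 0.1273] longyaw 57.3 circ [0.2138 0.7504 0.0638]
px [ 46. 282.] a 223.5 rect [0.3028 0.7065] [0.0584 0.066 ] longyaw -43.4 circ [0.3035 0.7072 0.0434]
px [  6. 274.] a 84.0 rect [0.3191 0.8274] [0.0206 0.0835] longyaw 33.5 circ [0.3245 0.8193 0.0419]
px [ 53. 246.] a 173.0 rect [0.3939 0.6973] [0.044  0.0941] longyaw -89.4 circ [0.3998 0.6974 0.0498]
px [198. 240.] a 197.5 rect [0.4253 0.2649] [0.0461 0.0488] longyaw 46.0 circ [0.4252 0.2657 0.025 ]
px [220. 238.] a 195.0 rect [0.4338 0.1992] [0.047  0.0481] longyaw -62.8 circ [0.4336 0.1998 0.0251]
px [ 74. 239.] a 68.5 rect [0.4253 0.6388] [0.0327 0.0514] longyaw 35.3 circ [0.427  0
[... 769 characters left out ...]
 a 63.0 rect [0.3334 0.0509] [0.0146 0.0318] longyaw 64.1 circ [0.3334 0.0509 0.0171]
px [ 78. 274.] a 164.5 rect [0.3505 0.5406] [0.0171 0.1069] longyaw -58.5 circ [0.3492 0.5398 0.0538]
px [ 51. 220.] a 161.0 rect [0.4767 0.6141] [0.0443 0.0617] longyaw -60.8 circ [0.4764 0.6146 0.0376]
px [131. 205.] a 48.0 rect [0.523  0.4151] [0.0178 0.0202] longyaw -89.2 circ [0.5231 0.4157 0.0114]
px [407. 185.] a 166.0 rect [ 0.5854 -0.2985] [0.0157 0.0971] longyaw 76.2 circ [ 0.5819 -0.2976  0.0487]
px [509. 154.] a 65.5 rect [ 0.6732 -0.575 ] [0.0138 0.0436] longyaw -1.9 circ [ 0.6731 -0.5752  0.0223]
px [  7. 140.] a 60.0 rect [0.6854 0.7325] [0.0053 0.1489] longyaw 0.2 circ [0.6854 0.7333 0.0746]
```

View pics/top5b.png

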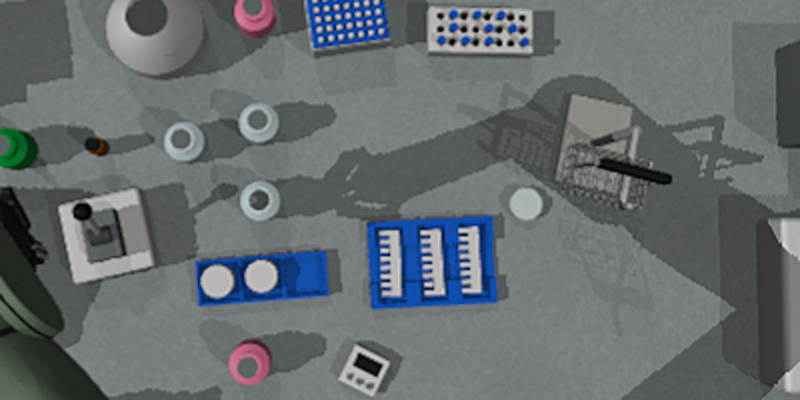

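```bash
python3 - <<'E'
from h import *
for f in ('top2','top3','top4','top5'):
    t=load(f); print(f); comps(t,(0,0,120),(180,70,255),0.014,100,250) if 0 else None
for f in ('s33','s39'):
    t=load(f); cv2.imwrite(f'pics/{f}tray.png',cv2.resize(t['pixels'][155:205,220:292],None,fx=9,fy=9,interpolation=cv2.INTER_CUBIC))
t=load('top5'); cv2.imwrite('pics/top5tray.png',cv2.resize(t['pixels'][200:262,268:345],None,fx=9,fy=9,interpolation=cv2.INTER_CUBIC))
go([0.40,-0.12,0.3])
E
```

```text
top2
top3
top4
top5
t 78.42 pos [0.4671 0.448  0.2272] yaw 13.6 q [0.7  0.54 1.24 0.09 1.56 0.45] op 0.0 f [ 0.3 -0.2 -0.3]
  d_tool(after turn) x -0.728 y -1.991 z 5.361  turn 0.000 | now-frame y -2.100 z 5.363
```

View pics/top5tray.png

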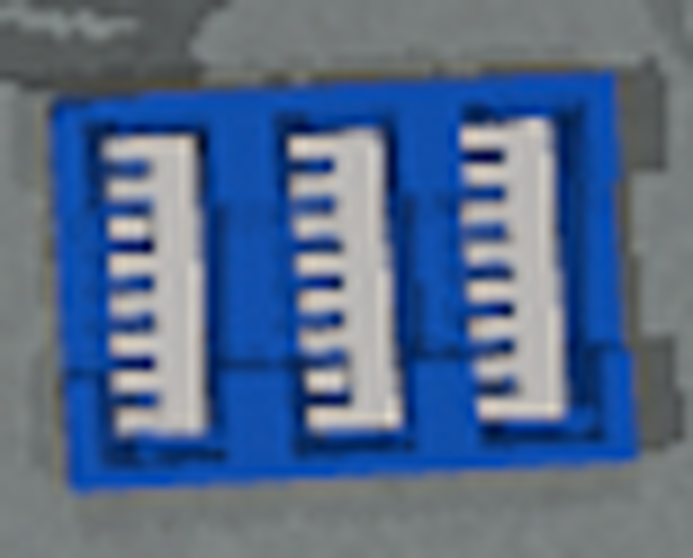

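View pics/s39tray.png

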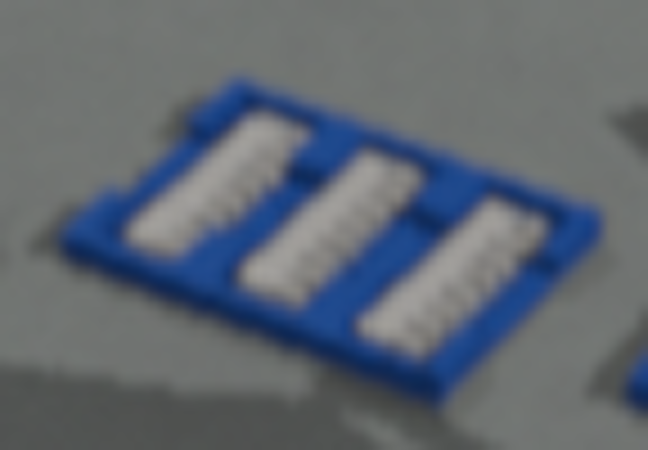

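Emit:
{"fn": "move_arm", "kwargs": {"targets": [[-0.3, 0, 0, 0], [-0.3, -0.1, 0.3, 0], [0, -0.2, 0.4, 0], [0, -0.2, 0.4, 0], [0, -0.2, 0.4, 0], [0, -0.2, 0.4, 0], [0, -0.2, 0.4, 0], [0, -0.1, 0.4, 0], [0, 0, 0.4, 0], [0, 0, 0.4, 0], [0, 0, 0.3, 0], [0, 0, 0, 0]]}}

```text
time_s: 79.92
tool_pos: [0.4532, 0.0334, 0.3143]
tcp_rot: [[-0.204, 0.952, 0.229], [-0.064, 0.22, -0.973], [-0.977, -0.213, 0.016]]
force: [0.3, -0.0, -0.6]
opening: 0.001
```

```bash
python3 - <<'E'
from h import *
st(); w=shot('wrist','w40')
comps(w,(0,0,185),(180,50,255),0.014,500)
comps(w,(100,120,30),(130,255,255),0.015,3000)
E
```

```text
79.92 [0.4532 0.0334 0.3143] f [ 0.3 -0.  -0.6] op 0.001
[[-0.204  0.952  0.229]
 [-0.064  0.22  -0.973]
 [-0.977 -0.213  0.016]]
px [499. 326.] a 630.5 rect [ 0.8183 -0.1313] [0.0541 0.122 ] longyaw 89.9 circ [ 0.8165 -0.1313  0.0659]
px [284. 207.] a 930.5 rect [ 0.4555 -0.0588] [0.0323 0.0991] longyaw 4.4 circ [ 0.4556 -0.061   0.0509]
px [294. 166.] a 1037.0 rect [0.4541 0.0045] [0.0306 0.0995] longyaw 2.6 circ [0.4547 0.0037 0.0511]
px [191. 110.] a 1577.5 rect [0.2927 0.0433] [0.0581 0.0606] longyaw 63.8 circ [0.293  0.0437 0.0411]
px [414.  28.] a 1939.5 rect [0.5509 0.2099] [0.0557 0.0617] longyaw 9.0 circ [0.551  0.2073 0.0312]
px [318.  13.] a 1051.0 rect [0.4337 0.1954] [0.0367 0.0487] longyaw 10.8 circ [0.4326 0.2014 0.0248]
px [288. 210.] a 9207.5 rect [ 0.456  -0.0591] [0.1325 0.195 ] longyaw -86.6 circ [ 0.4571 -0.0585  0.1158]
px [311.  45.] a 3766.5 rect [0.4331 0.158 ] [0.0681 0.1171] longyaw -85.1 circ [0.4333 0.158  0.0672]
```

View pics/w40.png

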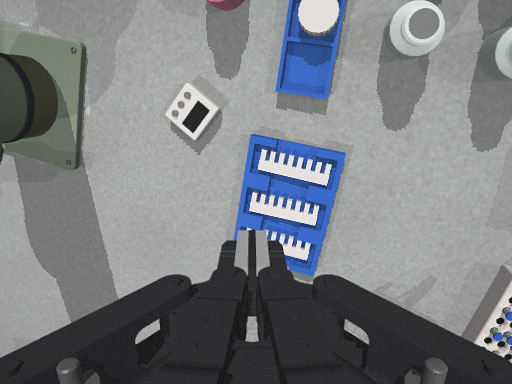

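Move on a bit to see the third comb.

Emit:
{"fn": "move_arm", "kwargs": {"targets": [[0, 0, 0.4, 0], [0, 0, 0.4, 0], [0, 0, 0.4, 0], [0, 0, 0.2, 0], [0, 0, 0, 0]]}}

```text
time_s: 80.6
tool_pos: [0.4855, -0.1006, 0.3155]
tcp_rot: [[-0.205, 0.95, 0.235], [-0.061, 0.227, -0.972], [-0.977, -0.214, 0.011]]
force: [-0.1, -0.3, -0.1]
opening: 0.0
```

```bash
python3 - <<'E'
from h import *
st(); w=shot('wrist','w41')
comps(w,(0,0,175),(180,50,255),0.014,500,3000)
cv2.imwrite('pics/w41c.png',cv2.resize(w['pixels'][60:230,210:400],None,fx=4,fy=3.5,interpolation=cv2.INTER_CUBIC))
E
```

```text
80.6 [ 0.4855 -0.1006  0.3155] f [-0.1 -0.3 -0.1] op 0.0
[[-0.205  0.95   0.235]
 [-0.061  0.227 -0.972]
 [-0.977 -0.214  0.011]]
px [369. 284.] a 1090.5 rect [ 0.6458 -0.2685] [0.0282 0.1447] longyaw -8.0 circ [ 0.6451 -0.2732  0.0725]
px [501. 263.] a 596.0 rect [ 0.8059 -0.1748] [0.033  0.0863] longyaw -89.9 circ [ 0.7946 -0.1749  0.0435]
px [320. 227.] a 881.0 rect [ 0.547  -0.2044] [0.0502 0.0503] longyaw -42.1 circ [ 0.5469 -0.2037  0.0267]
px [278. 153.] a 1032.5 rect [ 0.46   -0.1169] [0.0309 0.0993] longyaw 3.4 circ [ 0.46   -0.1189  0.0507]
px [286. 111.] a 1143.0 rect [ 0.456  -0.0598] [0.0299 0.0997] longyaw 4.3 circ [ 0.4558 -0.0608  0.0514]
px [298.  62.] a 1279.5 rect [0.4542 0.0038] [0.0293 0.0991] longyaw 2.5 circ [0.4544 0.0023 0.0508]
px [187.  14.] a 655.5 rect [0.2922 0.0433] [0.0579 0.0586] longyaw 63.5 circ [0.2924 0.0436 0.0405]
```

View pics/w41c.png

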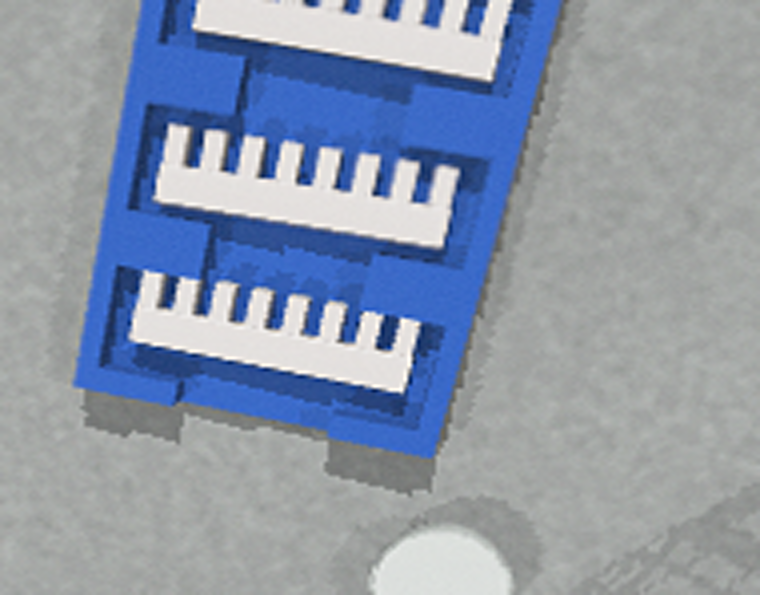

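View pics/w41.png

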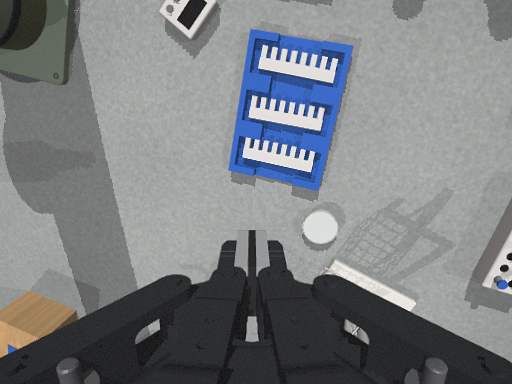

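```bash
python3 - <<'E'
from h import *
st(); print(job_done())
E
```

```text
80.65 [ 0.4854 -0.0999  0.3155] f [0.5 0.8 0.1] op 0.003
[[-0.205  0.95   0.236]
 [-0.06   0.228 -0.972]
 [-0.977 -0.214  0.011]]
the job is handed in; nothing more can be done
None
```

I finished the whole job and handed it in at about 81 s. Both caps that were there are in rack cells (one jar was already open), and all three combs are in tray lanes. The basket hangs by its bar on the hook, and the blower lever was pushed over last.

**Last checks:**
- **Caps:** both look flat in the camera views, within about 4 mm of their cell centres.
- **Combs:** all three look flat in their lanes. One shifted about 7 mm after I placed it and now lies against the inner ridge, still within the 15 mm limit. It moved before I pushed the lever and I left it as it was.
- **Basket:** the bar centre is about 3 mm from the hook seat.
- **Lever:** I pushed it to its stop with about 34 N. The ball moved 59 mm instead of the nominal 67 mm. Its measured heights suggest it started about 0.13 rad into its swing and ended at about 1.0 rad, so I take it as fully on.
- **Jars, dish and vial:** the jars and the dish are where they started. The vial stands in the same place in the last top view, though I did not measure it.

The tool tilted gradually over the fast moves, up to about 13 degrees. I corrected most of that before gripping the basket, and every release still came out flat.

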